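# Put the finger links away in the slide-lid case

### The arm

A 6-joint arm with a two-finger parallel gripper is mounted at the origin on the work surface. World frame = base frame: x ahead of the robot, y to its left, z up, the work surface at z = 0. Lengths are in m, angles in rad, forces in N, time in s.
With the tool pointing down it reaches from about 0.225 to 0.875 m from the base axis. Payload 3.4 kg.
Tool frame: the origin (TCP) lies at the very end of the fingers, on their centre line; the grasp point (between the pads) lies 19 mm behind it; x points along the fingers, z is the direction in which the jaws open and shut, and the axes are right-handed (so a half turn about x gives the same grasp; the last joint's range is limited). The gripper opens to 85 mm and grips with 20 to 120 N. Pads are 22 mm wide; open, the fingers measure 114 mm over their backs; the gripper's body (76 mm by 85 mm) begins 54 mm behind the grasp point. The pads swing forward as they close: fully open they stand 13 mm farther back than shut.
Start: joints at [-1.458, 0.276, 1.505, -0, 1.361, -0.121], TCP at [0.133, -0.559, 0.231] pointing down, gripper open.
Joint ranges: [-2.89, 2.89], [-0.75, 2.08], [0.22, 2.7], [-1.18, 4.32], [0.11, 2.71], [-2.7, 2.7]. Speed limits (rad/s): [2.57, 2.57, 3.14, 3.14, 3.14, 3.14].

### API

Orientations are given as a unit quaternion [w, x, y, z].
In Python, from rig import manip, viewer, finder gives the robot as it stands.
- The arm moves only by the tool move_arm, never from a script. Its argument "rows" is a list of rows, each a list of 3 entries, a list of its own where there are three numbers: the shift along the tool's x, y, z in mm, then the turn about the tool's x in rad, then the finger opening in mm, from 0 to 85.4. A call has 1 to 8 rows; each row is the pose to reach, as a shift and turn from the pose measured when the call began, along the tool's axes at that moment; what a row does not reach only later rows make up. A row lasts 1/12 s, in which the tool goes at most 41.7 mm and 7.16 degrees, less where a joint would pass 70% of its speed; a pose out of reach is approached as far as the arm can. A call with a gripper value outside its range is refused whole. The fingers move at their own pace and stop on an object; "force" is the grip in N (left out, the last holds). Time passes only in rows, so rows that repeat a pose let the fingers close. It gives the time, the measured TCP pose, the force and the opening at its end, in the units of the state.
- manip.get_state(): the state, without advancing time (a new reading comes with each control period).
- viewer.get_image(name): name is "scene" or "side" or "wrist"; returns the picture (480x640x3 uint8, red, green, blue); there is no depth.
- viewer.get_calibration(name): a dict with "mtx" (3x3 intrinsics, pixels), "R" (3x3) and "t" (3): a world point X has camera coordinates R X + t. Camera axes: x right, y down, z forward; pixel columns grow to the right and rows downward; lengths in m; the calibration is good to about 2 mm. A picture is of the moment at which its call begins: read the wrist's pose just before it. get_calibration takes no time and is no camera call; for the wrist camera it gives the pose at the moment of the call.
- manip.sign_off(): hands the job in, once; it reports no verdict.
Trained networks look in the newest picture that a camera, given by its name, has taken for a name from the list of things; names that differ only in an ending like _2 or _b are one class to them, and where a whole thing is asked for, a point or a joint stands for the part that bears it (a point fixed in the world has none). Each returns a list of dicts, best first, with "score" (0 to 1); they miss things now and then, are a little off and sometimes report something else, mostly with a low value. They report only what shows in the picture. A call takes as long as a camera call. They do not tell look-alikes from the thing itself.
- finder.look_for(target, camera): "centre" ([column, row] in pixels, amid what is visible of it).
- finder.trace(target, camera): "mask" (480x640 bool, what is visible of it) and "centre" ([column, row] in pixels, amid what is visible of it).
The state is a dict: "clock": time; "qpos": joint angles; "qd": joint speeds; "effort": joint torques, N m; "position": TCP position; "ee_rot": TCP orientation; "contact_force": force on the tool from outside, world axes, zero at the start; "moment": the same for the moment, N m; "width": finger opening in m.
Only numpy, scipy, OpenCV 4.12 (cv2) and the standard library are available. Lean on these libraries where they do the work, as an engineer would, in place of code of your own. Each camera call takes 0.05 s, during which the arm holds its last target.

### The job

Put the aluminium finger links that lie on the cutting mat away in the wooden case: raise its lid over the lip at the low end, slide it right out of its grooves and lay it flat on the mat, rib up. Lay every link flat on the floor of the case, crosswise (from one long side towards the other), none on top of another and all with their round big ends towards the same long side. Then slide the lid back in under the rails, rib at the low end, until it drops flat behind the lip, and leave the other things on the bench where they are.

Things in the scene. Friction and masses are not known exactly. Their poses are not given: they have to be found in the camera images.
- case: Light wooden case, fixed to the bench, 222 mm long (its x), 170 mm wide (its y), 56 mm high. Origin: centre of its underside, z up; its -x end is the low end where the lid slides out. Along both long sides the lid rests on a ledge (34 mm high, |y| 70 to 79 mm) between cheeks 158 mm apart, under overhanging rails. The closed +x end's inner face is at x = +105 mm.
- case_floor (a point): Centre of the case's inner floor (black liner), 6 mm above the case's origin, axes as the case's. The inside is clear for x -105 to +105, y -70 to +70 mm.
- case_lip (a point): Middle of the top of the lip, which is the case's low end wall: 6 mm thick (case x -111 to -105 mm), 39 mm high, so 5 mm above the ledges. The shut lid lies behind it.
- case_rail (a point): Where the rails begin: a point midway between them, at the height of their underside (case x = -79, y = 0, z = 50 mm). Each rail reaches in to |y| = 70 mm, its top is 56 mm high, and it runs to the closed end; the 32 mm next to the low end have no rail.
- lid: Loose plywood lid, 204 mm long (its x), 152 wide (y), 6 thick, about 160 g. Origin: centre of its underside, z up; +x is its inner end (corners rounded 15 mm), -x the outer end with the rib. Shut, it lies on the ledges, axes along the case's, origin 34 mm above the case's and within 4 mm of its centre. It slides only when raised 5 to 10 mm: over the lip, yet below the rails.
- lid_rib (a point): Top centre of the lid's wooden grip rib: a bar 64 mm long across the lid (lid's y), 14 mm thick (lid's x), standing 26 mm above the lid's upper face (32 mm above its underside), 74 mm from the lid's origin towards its -x end. Axes as the lid's.
- link1: Loose aluminium finger link: flat bar 118 mm long, 18 wide, 14 thick, about 85 g, same above and below. Big end: a 30 mm disc with a dark bearing; other end rounded, 18 mm wide. Origin: mid-thickness, 7 mm above what it lies on, near its centre of mass; x points to the big end (disc centre +40 mm, edge +55, small tip -63), y across, z through the thickness. Two to four of the four are present.
- link1_big (a point): Centre of link1's big end (mid-thickness), 40 mm from its origin along its x.
- link2: Loose aluminium finger link: flat bar 118 mm long, 18 wide, 14 thick, about 85 g, same above and below. Big end: a 30 mm disc with a dark bearing; other end rounded, 18 mm wide. Origin: mid-thickness, 7 mm above what it lies on, near its centre of mass; x points to the big end (disc centre +40 mm, edge +55, small tip -63), y across, z through the thickness. Two to four of the four are present.
- link2_big (a point): Centre of link2's big end (mid-thickness), 40 mm from its origin along its x.
- link3: Loose aluminium finger link: flat bar 118 mm long, 18 wide, 14 thick, about 85 g, same above and below. Big end: a 30 mm disc with a dark bearing; other end rounded, 18 mm wide. Origin: mid-thickness, 7 mm above what it lies on, near its centre of mass; x points to the big end (disc centre +40 mm, edge +55, small tip -63), y across, z through the thickness. Two to four of the four are present.
- link3_big (a point): Centre of link3's big end (mid-thickness), 40 mm from its origin along its x.
- link4: Loose aluminium finger link: flat bar 118 mm long, 18 wide, 14 thick, about 85 g, same above and below. Big end: a 30 mm disc with a dark bearing; other end rounded, 18 mm wide. Origin: mid-thickness, 7 mm above what it lies on, near its centre of mass; x points to the big end (disc centre +40 mm, edge +55, small tip -63), y across, z through the thickness. Two to four of the four are present.
- link4_big (a point): Centre of link4's big end (mid-thickness), 40 mm from its origin along its x.
- servo: Bystander: black servo motor, 54 x 20 x 41 mm, standing on the mat. Origin: centre of its underside.
- caliper: Bystander: steel caliper with a grey reading head, 200 mm long, 8 mm thick, lying flat. Origin: centre of the underside of its beam, x along the beam.
- roller: Bystander: white plastic roller, 54 mm diameter, 22 mm high, lying flat. Origin: centre of its underside.
There are look-alikes about, which are no part of the job. What is shaped like the link2 but blue or pink is not meant. What is shaped like the link1 but turquoise is not meant.

How it is judged:
By the outcome, as a careful person would: the job done as asked, in the order asked, and still so for the second after the job is handed in, with the robot touching nothing.
Of link1, link2, link3, link4 only 2 to 4 are there at a start; the rules pass over those that are not, and their reading is None.
At some moment in a run one of link1, link2, link3, link4 may be knocked a few centimetres aside while the robot is not near it.
Once in a run the grip may slacken for a moment while it holds something.
It also fails if it takes over 210 s, if anything falls off the work surface, if the arm or the gripper's body presses on something with over 40 N, if the wrist force passes 120 N, or if a joint passes its speed limit or range.

## Working session

There is one attempt and no reset: what is moved stays moved. The work goes in short steps, Python scripts to look and compute and a tool call to move; the robot and the scene stay as the last step left them, time stands still between calls to the robot, and variables do not carry over. Pictures are saved under pics/ and viewed, and the job is handed in when it is done.

Besides the shell and the picture viewer there is one more tool, called after "Request:" as name(argument=value, ...), one argument or row to a line, values as JSON. move_arm: Moves the arm, as the interface text tells. Its arguments: {"type":"object","properties":{"rows":{"type":"array"},"force":{"type":"number"}},"required":["rows"]}

```bash
ls; mkdir -p pics; python3 - <<'E'
from rig import manip, viewer, finder
import cv2
s=manip.get_state(); print(s)
for n in ["scene","side","wrist"]:
    im=viewer.get_image(n); cv2.imwrite(f"pics/{n}0.png",im[:,:,::-1])
    c=viewer.get_calibration(n); print(n,c)
E
```

```text
pics
{'clock': 0.0, 'qpos': array([-1.45802612e+00,  2.76576328e-01,  1.50615139e+00,  1.64623472e-05,
        1.36067878e+00, -1.21002718e-01]), 'qd': array([-0.00137533, -0.00016214, -0.00045967,  0.00047816,  0.00033303,
        0.00031476]), 'effort': array([ 1.43044883e-03, -4.16765392e+01, -2.45804179e+01, -6.49171470e-04,
        1.09070868e-02, -7.00884897e-06]), 'position': array([ 0.13313719, -0.558828  ,  0.23044307]), 'ee_rot': array([ 0.55444998,  0.43873814,  0.55534508, -0.43781948]), 'contact_force': array([ 0.3135277 ,  0.1953448 , -0.33755378]), 'moment': array([-0.06367498, -0.00189576, -0.05969537]), 'width': 0.08550037881965841}
scene {'mtx': array([[603.58481357,   0.        , 317.93934782],
       [  0.        , 603.58481357, 235.64316754],
       [  0.        ,   0.        ,   1.        ]]), 'R': array([[-0.49314117,  0.86985719, -0.01265953],
       [ 0.48750524,  0.26426644, -0.83216699],
       [-0.72052095, -0.41654738, -0.55438059]]), 't': array([ 0.2029927 , -0.23995258,  1.70401483])}
side {'mtx': array([[454.04658449,   0.        , 310.09728091],
       [  0.        , 454.04658449, 236.23467813],
       [  0.        ,   0.        ,   1.        ]]), 'R': array([[ 0.9608469 , -0.27659172, -0.01643915],
       [-0.22139567, -0.73072063, -0.64577962],
       [ 0.16660487,  0.6241349 , -0.76334687]]), 't': array([-0.49591073,  0.21804081,  0.79813848])}
wrist {'mtx': array([[331.42321709,   0.        , 312.48773563],
       [  0.        , 331.42321709, 238.32822628],
       [  0.        ,   0.        ,   1.        ]]), 'R': array([[ 0.23248573, -0.97259826, -0.00173728],
       [-0.92416247, -0.22146381,  0.31125152],
       [-0.30310743, -0.070756  , -0.95032598]]), 't': array([-0.57493784, -0.04132654,  0.380606  ])}
```

View pics/scene0.png

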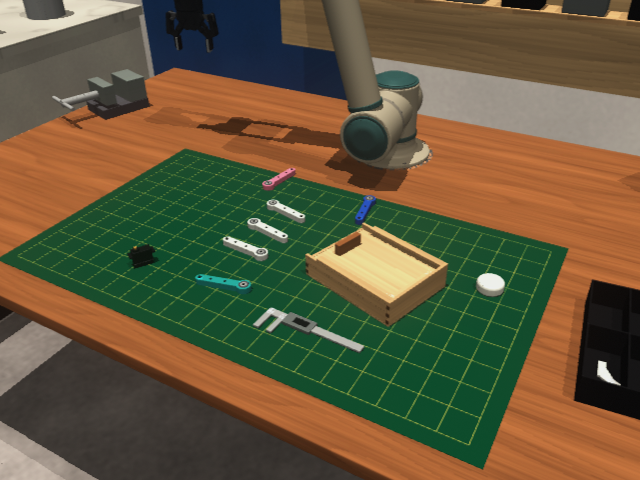

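View pics/side0.png

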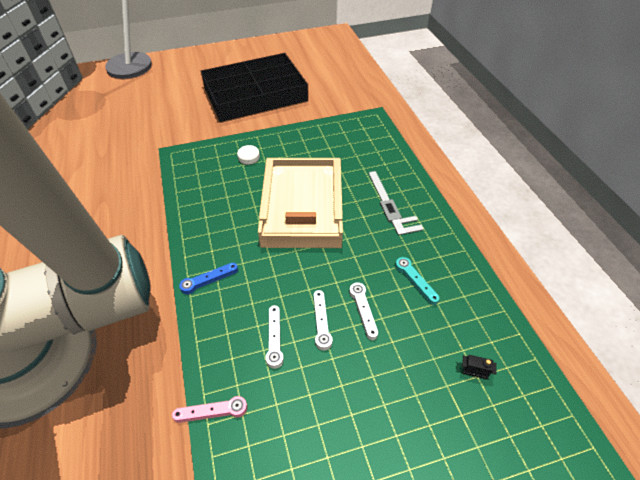

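View pics/wrist0.png

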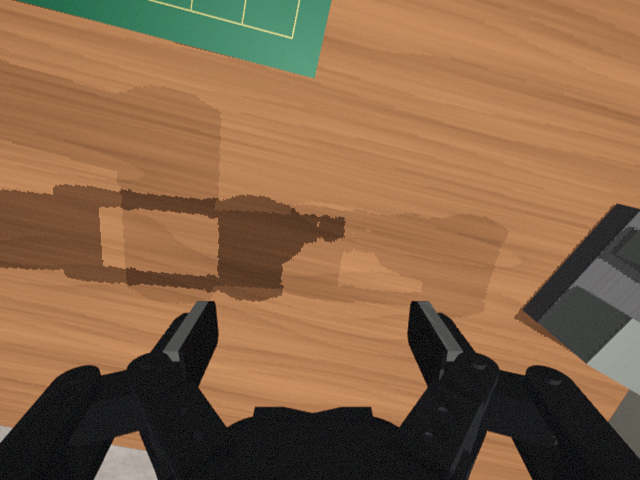

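The scene and side views show three white/aluminium links, at side (275,335), (322,320) and (364,310). The look-alikes are blue (208,278), pink (210,410) and turquoise (417,280). The case is at side (302,200), with its rib towards the links. Next I'll measure.

```bash
cat > h.py <<'E'
from rig import manip, viewer, finder
import numpy as np, cv2
from scipy.spatial.transform import Rotation as Ro
from scipy.optimize import least_squares
def Rm(q): return Ro.from_quat([q[1],q[2],q[3],q[0]]).as_matrix()
def back(c,px,z):
    px=np.atleast_2d(np.asarray(px,float))
    d=np.c_[px,np.ones(len(px))]@np.linalg.inv(c["mtx"]).T
    o=-c["R"].T@c["t"]; w=d@c["R"]
    return o+w*((z-o[2])/w[:,2])[:,None]
def proj(c,X):
    X=np.atleast_2d(X); p=X@c["R"].T+c["t"]; p=p@c["mtx"].T
    return p[:,:2]/p[:,2:]
def st():
    s=manip.get_state(); return s
def rep():
    s=st(); R=Rm(s["ee_rot"]); print("t",round(s["clock"],2),"pos",np.round(s["position"]*1000,1),"x",np.round(R[:,0],3),"z",np.round(R[:,2],3),"yaw",round(np.degrees(np.arctan2(R[1,2],R[0,2])),1),"w",round(s["width"]*1000,1),"F",np.round(s["contact_force"],1),"q",np.round(s["qpos"],2))
    return s
def shot(n,name,crop=None,k=1):
    im=viewer.get_image(n)
    o=im[:,:,::-1]
    if crop: x0,y0,x1,y1=crop; o=cv2.resize(o[y0:y1,x0:x1],None,fx=k,fy=k,interpolation=cv2.INTER_CUBIC)
    cv2.imwrite(f"pics/{name}.png",o); return im
def to(s,tgt):
    "shift in tool axes (mm) from current to world target"
    return Rm(s["ee_rot"]).T@(np.asarray(tgt)-s["position"])*1000
E
python3 - <<'E'
from h import *
for n in ["side","scene"]:
    viewer.get_image(n); c=viewer.get_calibration(n)
    for t,z in [("case",.03),("lid",.04),("lid_rib",.066),("link1",.007),("link1_big",.014),("case_rail",.05),("case_lip",.039),("servo",.02),("caliper",.004),("roller",.02)]:
        for d in finder.look_for(t,n)[:7]:
            if d["score"]>.2: print(n,t,round(d["score"],2),np.round(d["centre"]),np.round(back(c,d["centre"],z)[0],3))
E
```

```text
side case 0.92 [301. 235.] [0.53  0.115 0.03 ]
side lid 0.95 [303. 202.] [0.557 0.197 0.04 ]
side lid 0.4 [301. 234.] [0.53  0.108 0.04 ]
side lid_rib 0.92 [303. 199.] [0.553 0.18  0.066]
side lid_rib 0.26 [302. 236.] [0.524 0.083 0.066]
side link1 0.87 [208. 413.] [ 0.294 -0.183  0.007]
side link1 0.85 [362. 308.] [ 0.597 -0.072  0.007]
side link1 0.85 [277. 341.] [ 0.428 -0.093  0.007]
side link1 0.72 [208. 278.] [0.329 0.079 0.007]
side link1 0.69 [419. 277.] [ 0.728 -0.037  0.007]
side link1 0.57 [320. 324.] [ 0.511 -0.081  0.007]
side link1_big 0.94 [365. 311.] [ 0.597 -0.083  0.014]
side link1_big 0.73 [417. 282.] [ 0.715 -0.053  0.014]
side case_rail 0.68 [296. 231.] [0.52 0.11 0.05]
side case_lip 0.63 [300. 233.] [0.529 0.114 0.039]
side servo 0.95 [479. 367.] [ 0.739 -0.242  0.02 ]
side servo 0.32 [302. 234.] [0.534 0.125 0.02 ]
side caliper 0.77 [393. 210.] [0.751 0.148 0.004]
side roller 0.71 [320. 323.] [ 0.51  -0.087  0.02 ]
side roller 0.53 [249. 157.] [0.476 0.402 0.02 ]
scene case 0.83 [379. 290.] [0.617 0.25  0.03 ]
scene lid 0.62 [380. 262.] [0.547 0.218 0.04 ]
scene lid 0.39 [486. 282.] [0.513 0.422 0.04 ]
scene lid_rib 0.79 [376. 262.] [0.586 0.227 0.066]
scene link1 0.96 [284. 212.] [ 0.432 -0.079  0.007]
scene link1 0.88 [250. 247.] [ 0.592 -0.067  0.007]
scene link1 0.73 [381. 290.] [0.589 0.241 0.007]
scene link1 0.68 [365. 211.] [0.338 0.085 0.007]
scene link1 0.65 [276. 177.] [ 0.294 -0.193  0.007]
scene link1 0.61 [267. 228.] [ 0.512 -0.076  0.007]
scene link1 0.57 [225. 284.] [ 0.72  -0.038  0.007]
scene link1_big 0.81 [223. 282.] [ 0.724 -0.039  0.014]
scene link1_big 0.63 [247. 249.] [ 0.608 -0.062  0.014]
scene case_rail 0.8 [378. 286.] [0.632 0.253 0.05 ]
scene case_lip 0.71 [379. 287.] [0.62  0.25  0.039]
scene servo 0.74 [143. 253.] [ 0.732 -0.24   0.02 ]
scene caliper 0.76 [301. 325.] [0.747 0.156 0.004]
scene roller 0.8 [489. 280.] [0.477 0.421 0.02 ]
```

```bash
python3 - <<'E'
from h import *
shot("side","side_case",(240,140,365,260),6)
shot("scene","scene_case",(295,215,460,330),4.8)
E
```

```text
(no output)
```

View pics/side_case.png

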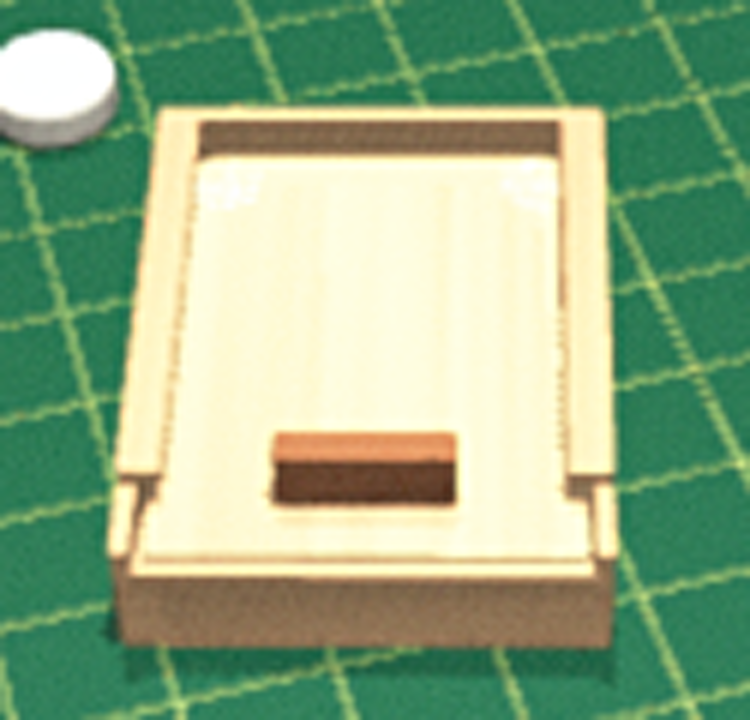

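View pics/scene_case.png

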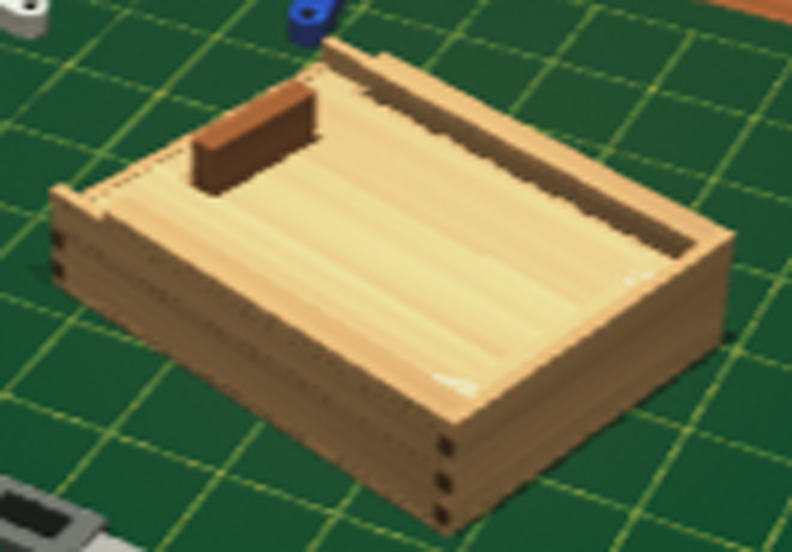

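```bash
cat > fit0.py <<'E'
from h import *
S=viewer.get_calibration("side"); C=viewer.get_calibration("scene")
def pp(p,o,k): return (np.array(p,float)+.5)/k-.5+np.array(o)
so=(240,140); co=(295,215)
obs=[(S,pp(p,so,6),X) for p,X in [((158,107),(111,85,56)),((605,108),(111,-85,56)),((118,474),(-79,85,56)),((614,474),(-79,-85,56)),((122,645),(-111,85,0)),((612,645),(-111,-85,0))]]
obs+=[(C,pp(p,co,4.8),X) for p,X in [((445,533),(111,-85,0)),((457,425),(111,-85,56)),((735,234),(111,85,56)),((725,345),(111,85,0)),((58,278),(-111,-85,0))]]
def f(v,obs=obs):
    x,y,a,z=v; R=Ro.from_euler("z",a).as_matrix()
    return np.concatenate([proj(c,R@(np.array(X)/1000)+[x,y,z])[0]-p for c,p,X in obs])
r=least_squares(f,[.56,.2,1.6,0],loss="soft_l1"); print(r.x,np.round(r.fun.reshape(-1,2),1).tolist())
for sub in (obs[:6],obs[6:]):
    r2=least_squares(lambda v:f(np.r_[v,0],sub),[.56,.2,1.6]); print(r2.x,np.abs(r2.fun).max())
rib=[(S,pp(p,so,6),X) for p,X in [((272,432),(-67,32,32)),((456,432),(-67,-32,32)),((456,461),(-81,-32,32)),((272,461),(-81,32,32))]]
rib+=[(C,pp(p,co,4.8),X) for p,X in [((192,145),(-81,-32,32)),((215,150),(-67,-32,32)),((315,92),(-67,32,32)),((300,82),(-81,32,32))]]
r=least_squares(lambda v:f(v,rib),[.56,.2,1.6,.034],loss="soft_l1"); print("lid",r.x,np.round(r.fun.reshape(-1,2),1).tolist())
E
python3 fit0.py
```

```text
[5.58813727e-01 2.13090375e-01 1.26960115e+00 4.49402070e-04] [[0.5, 0.0], [-0.7, -0.1], [-0.5, -0.8], [-0.3, -0.5], [0.1, -0.1], [-0.6, 0.4], [0.4, 1.0], [-0.5, -0.2], [0.1, -0.2], [-0.8, -0.4], [-1.1, 1.0]]
[0.55918393 0.21279475 1.27214781] 0.675747095512861
[0.55661228 0.2135555  1.25844807] 0.7315600194366425
lid [0.55810922 0.21294439 1.28193396 0.03130047] [[-0.2, -0.0], [0.3, -0.2], [0.3, -0.0], [-0.5, 0.1], [-0.2, -0.9], [0.0, 0.8], [1.0, 0.4], [-0.8, -0.2]]
```

```bash
cat >> h.py <<'E'
def plan(tgt,yaw=None,s=None):
    s=s or st(); d=to(s,tgt); R=Rm(s["ee_rot"]); y=np.degrees(np.arctan2(R[1,2],R[0,2]))
    out=[np.round(d,1)]
    t=0
    if yaw is not None:
        dy=(yaw-y+90)%180-90; t=-np.radians(dy); out+=["turn",round(t,3),"alt",round(t-np.sign(t)*np.pi,3)]
    out+=["rows>=",int(np.ceil(max(np.linalg.norm(d)/41.7,abs(t)/.125)))]
    print(*out)
E
python3 - <<'E'
from h import *
rep()
C=viewer.get_calibration("scene");S=viewer.get_calibration("side")
print(back(C,[(185,150),(5,258),(483,467),(567,250)],0).round(3)); print(back(S,[(160,148),(383,109),(190,480)],0).round(3))
plan([.530,.142,.26],72.8)
E
```

```text
t 1.35 pos [ 133.2 -559.4  231.3] x [ 0. -0. -1.] z [ 0.232 -0.973  0.   ] yaw -76.6 w 85.5 F [ 0.6 -1.2  0. ] q [-1.46  0.28  1.5   0.    1.36 -0.12]
[[ 0.27  -0.517  0.   ]
 [ 0.868 -0.512  0.   ]
 [ 0.875  0.531  0.   ]
 [ 0.268  0.53  -0.   ]]
[[ 0.265  0.53   0.   ]
 [ 0.877  0.519  0.   ]
 [ 0.253 -0.271  0.   ]]
[ -28.7  548.5 -590.4] turn 0.534 alt -2.608 rows>= 20
```

Request:
move_arm(
  rows=[
    [[-5,23,-25],-0.12,85],
    [[-10,46,-50],-0.24,85],
    [[-15,69,-75],-0.36,85],
    [[-20,92,-100],-0.48,85],
    [[-25,115,-125],-0.6,85],
    [[-30,138,-150],-0.72,85],
    [[-30,161,-175],-0.84,85],
    [[-30,183,-197],-0.96,85],
  ],
)

```text
clock: 2.02
position: [0.2661, -0.3236, 0.2618]
ee_rot: [0.695, 0.13, 0.695, -0.131]
contact_force: [1.5, -0.5, 0.1]
width: 0.0847
```

```bash
python3 - <<'E'
from h import *
rep();plan([.530,.142,.27],72.8)
E
```

```text
t 2.02 pos [ 266.1 -323.6  261.8] x [ 0.001 -0.001 -1.   ] z [ 0.932 -0.363  0.001] yaw -21.3 w 84.7 F [ 1.5 -0.5  0.1] q [-1.05  0.02  1.75  0.    1.38 -0.68]
[ -8.3 529.6  77. ] turn 1.5 alt -1.642 rows>= 13
```

Request:
move_arm(
  rows=[
    [[-4,35,5],-0.12,85],
    [[-4,71,10],-0.24,85],
    [[-4,106,15],-0.36,85],
    [[-4,141,20],-0.48,85],
    [[-4,176,25],-0.6,85],
    [[-4,212,30],-0.72,85],
    [[-4,247,36],-0.84,85],
    [[-4,282,41],-0.96,85],
  ],
)

```text
clock: 2.68
position: [0.4073, -0.074, 0.2661]
ee_rot: [0.677, -0.208, 0.676, 0.207]
contact_force: [0.3, -0.8, -0.2]
width: 0.0848
```

```bash
python3 - <<'E'
from h import *
rep();plan([.530,.142,.27],72.8)
E
```

```text
t 2.68 pos [407.3 -74.  266.1] x [ 0.002 -0.001 -1.   ] z [0.828 0.56  0.001] yaw 34.1 w 84.8 F [ 0.3 -0.8 -0.2] q [-0.35  0.01  1.75 -0.    1.39 -0.94]
[ -3.9 110.1 222.7] turn -0.676 alt 2.466 rows>= 6
```

Request:
move_arm(
  rows=[
    [[0,16,32],-0.1,85],
    [[0,32,64],-0.2,85],
    [[0,48,96],-0.3,85],
    [[-2,64,128],-0.4,85],
    [[-4,80,160],-0.5,85],
    [[-4,96,192],-0.6,85],
    [[-4,110,223],-0.676,85],
    [[-4,110,223],-0.676,85],
  ],
)

```text
clock: 3.35
position: [0.5334, 0.1472, 0.2695]
ee_rot: [0.57, -0.422, 0.566, 0.421]
contact_force: [1.0, 0.1, -0.4]
width: 0.0851
```

```bash
python3 - <<'E'
from h import *
rep();shot("wrist","w1"); c=viewer.get_calibration("wrist"); print(-c["R"].T@c["t"])
for n in ["lid_rib","lid","case_lip"]:
    print(n,[(round(d["score"],2),np.round(d["centre"])) for d in finder.look_for(n,"wrist")[:3]])
E
```

```text
t 3.35 pos [533.4 147.2 269.5] x [ 0.004  0.002 -1.   ] z [0.289 0.957 0.004] yaw 73.2 w 85.1 F [ 1.   0.1 -0.4] q [ 0.14  0.22  1.49  0.    1.43 -1.14]
[0.45464948 0.16727043 0.41217993]
lid_rib [(0.72, array([367., 206.])), (0.58, array([538.,  78.]))]
lid [(0.65, array([370., 206.]))]
case_lip [(0.64, array([400., 144.])), (0.6, array([536.,  79.]))]
```

View pics/w1.png

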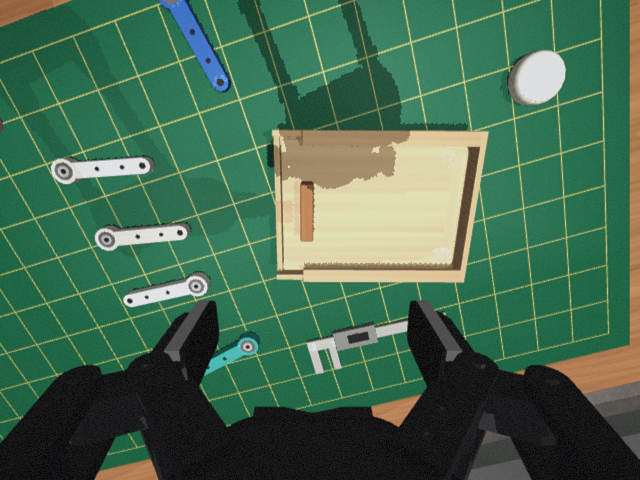

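The wrist view shows the case at (380,205) with its rib at (307,211). The three links are left at (102,168), (142,236) and (167,290), the first two with big ends to the left, the third to the right. I'll refine the case and rib poses from an enlarged crop.

```bash
python3 - <<'E'
from h import *
shot("wrist","w1c",(262,118,502,298),3.3)
E
```

```text
(no output)
```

View pics/w1c.png

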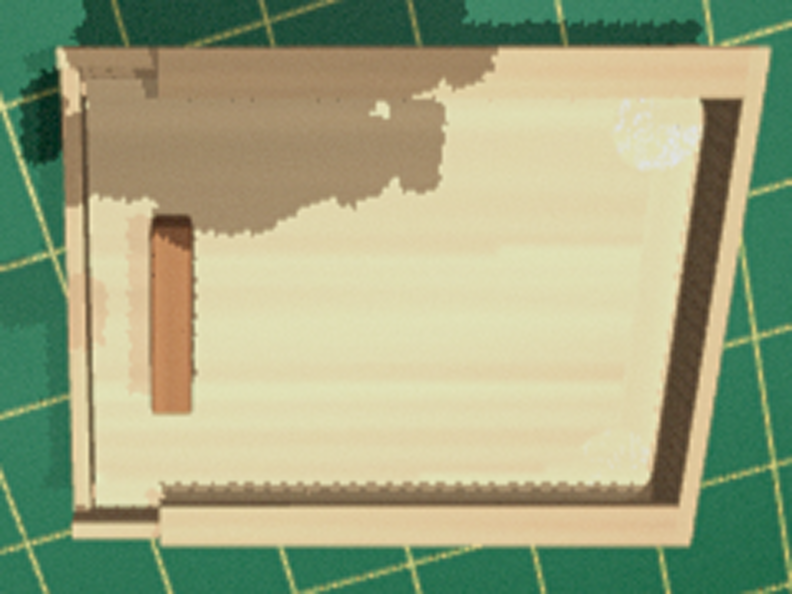

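```bash
cat >> fit0.py <<'E'
print("--wrist")
W=viewer.get_calibration("wrist"); wo=(262,118)
ow=[(W,pp(p,wo,3.3),X) for p,X in [((770,47),(111,85,56)),((690,546),(111,-85,56)),((161,546),(-79,-85,56)),((157,47),(-79,85,56)),((742,98),(105,70,56)),((678,505),(105,-70,56)),((163,507),(-79,-70,56))]]
r=least_squares(lambda v:f(np.r_[v,0],ow),[.56,.2,1.3]); print(r.x,np.round(r.fun.reshape(-1,2),1).tolist())
r=least_squares(lambda v:f(np.r_[v,0],obs+ow),[.56,.2,1.3],loss="soft_l1"); print("all",r.x,np.degrees(r.x[2]))
rw=[(W,pp(p,wo,3.3),X) for p,X in [((152,220),(-81,32,32)),((190,220),(-67,32,32)),((190,412),(-67,-32,32)),((152,412),(-81,-32,32))]]
r=least_squares(lambda v:f(np.r_[v,.034],rw),[.56,.2,1.3]); print("lid",r.x,np.round(r.fun.reshape(-1,2),1).tolist())
r=least_squares(lambda v:f(np.r_[v,.034],rw+rib),[.56,.2,1.3],loss="soft_l1"); print("lid all",r.x)
a=r.x[2];print("rib centre",r.x[:2]-.074*np.array([np.cos(a),np.sin(a)]))
E
python3 fit0.py
python3 - <<'E'
from h import *
rep()
E
```

```text
[5.58813727e-01 2.13090375e-01 1.26960115e+00 4.49402070e-04] [[0.5, 0.0], [-0.7, -0.1], [-0.5, -0.8], [-0.3, -0.5], [0.1, -0.1], [-0.6, 0.4], [0.4, 1.0], [-0.5, -0.2], [0.1, -0.2], [-0.8, -0.4], [-1.1, 1.0]]
[0.55918393 0.21279475 1.27214781] 0.675747095512861
[0.55661228 0.2135555  1.25844807] 0.7315600194366425
lid [0.55810922 0.21294439 1.28193396 0.03130047] [[-0.2, -0.0], [0.3, -0.2], [0.3, -0.0], [-0.5, 0.1], [-0.2, -0.9], [0.0, 0.8], [1.0, 0.4], [-0.8, -0.2]]
--wrist
[0.55971272 0.21076912 1.27313848] [[-0.0, 0.1], [-0.1, -0.6], [-0.1, -0.2], [0.3, 0.6], [0.2, -0.2], [0.3, 0.3], [-0.7, -0.0]]
all [0.55941448 0.2112811  1.27193211] 72.87634182815046
lid [0.55826771 0.20999427 1.27121104] [[-0.9, 0.2], [0.9, 0.1], [0.6, -0.2], [-0.6, -0.2]]
lid all [0.55828468 0.21061161 1.27309749]
rib centre [0.53657892 0.13986658]
t 3.6 pos [529.7 141.2 270.1] x [ 0.001 -0.002 -1.   ] z [ 0.297  0.955 -0.001] yaw 72.7 w 85.4 F [0.3 0.5 0.1] q [ 0.13  0.22  1.49 -0.    1.43 -1.13]
```

```bash
python3 - <<'E'
from h import *
plan([.5366,.140,.085],72.87)
E
```

```text
[185.1  -6.6   1.2] turn -0.002 alt 3.139 rows>= 5
```

Request:
move_arm(
  rows=[
    [[35,-2,0],0,45],
    [[70,-4,0],0,45],
    [[105,-6,1],0,45],
    [[140,-6.6,1.2],0,45],
    [[165,-6.6,1.2],0,45],
    [[185,-6.6,1.2],0,45],
    [[185,-6.6,1.2],0,45],
    [[185,-6.6,1.2],0,45],
  ],
  force=80,
)

```text
clock: 4.27
position: [0.5358, 0.1389, 0.0849]
ee_rot: [0.569, -0.419, 0.57, 0.418]
contact_force: [0.6, 0.4, 0.9]
width: 0.0452
```

```bash
python3 - <<'E'
from h import *
rep();shot("wrist","w2",);shot("side","s2",(230,100,390,260),4)
plan([.5366,.140,.045],72.87)
E
```

```text
t 4.27 pos [535.8 138.9  84.9] x [-0.001 -0.002 -1.   ] z [ 0.298  0.954 -0.002] yaw 72.6 w 45.2 F [0.6 0.4 0.9] q [ 0.13  0.37  1.77 -0.    1.01 -1.14]
[41.8  1.5  0.1] turn -0.003 alt 3.138 rows>= 2
```

View pics/w2.png

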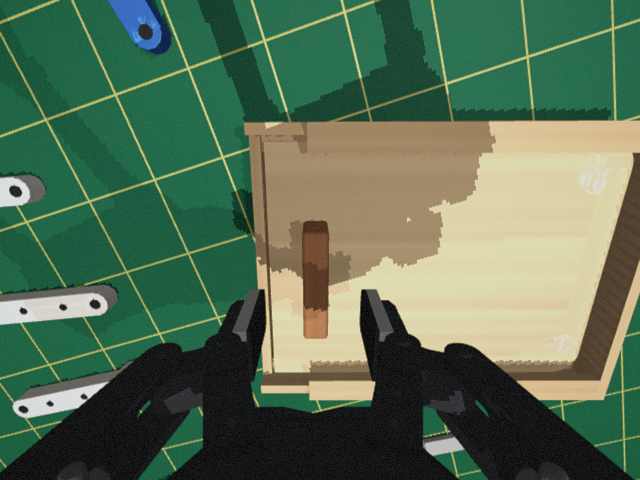

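View pics/s2.png

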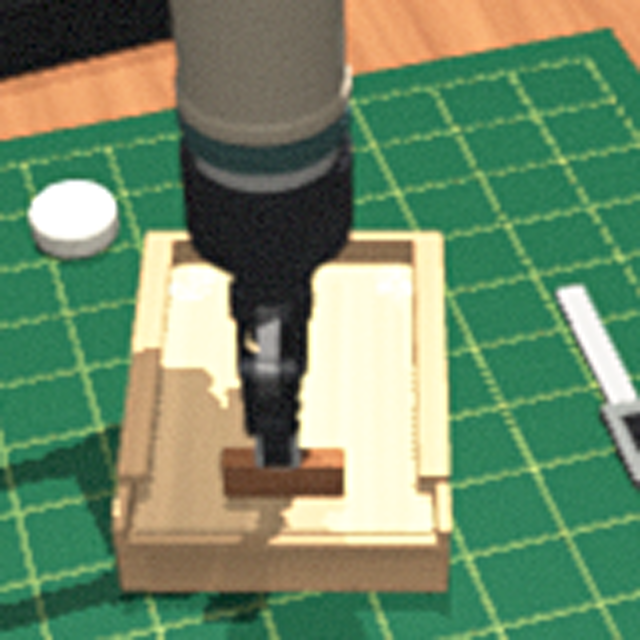

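The jaws straddle the rib, centred on it at wrist (316,280). I'll descend and grip.

Request:
move_arm(
  rows=[
    [[15,1,0],0,45],
    [[30,1,0],0,45],
    [[40,1,0],0,45],
    [[40,1,0],0,35],
    [[40,1,0],0,20],
    [[40,1,0],0,10],
    [[40,1,0],0,8],
    [[40,1,0],0,8],
  ],
  force=80,
)

```text
clock: 5.03
position: [0.5379, 0.1398, 0.0482]
ee_rot: [0.571, -0.421, 0.568, 0.417]
contact_force: [-0.8, 0.4, 6.2]
width: 0.0121
```

```bash
python3 - <<'E'
from h import *
rep()
E
```

```text
t 5.03 pos [537.9 139.8  48.2] x [ 0.007 -0.001 -1.   ] z [0.298 0.955 0.001] yaw 72.7 w 12.1 F [-0.8  0.4  6.2] q [ 0.13  0.41  1.81 -0.    0.92 -1.14]
```

Request:
move_arm(
  rows=[
    [[0,0,0],0,8],
    [[0,0,0],0,8],
    [[0,0,0],0,8],
  ],
)

```text
clock: 5.28
position: [0.538, 0.1399, 0.0482]
ee_rot: [0.571, -0.421, 0.568, 0.417]
contact_force: [0.7, -0.2, 0.6]
width: 0.0119
```

```bash
python3 - <<'E'
from h import *
rep(); shot("wrist","w3")
E
```

```text
t 5.28 pos [538.  139.9  48.2] x [ 0.007 -0.001 -1.   ] z [0.298 0.955 0.001] yaw 72.7 w 11.9 F [ 0.7 -0.2  0.6] q [ 0.13  0.41  1.81 -0.    0.92 -1.14]
```

View pics/w3.png

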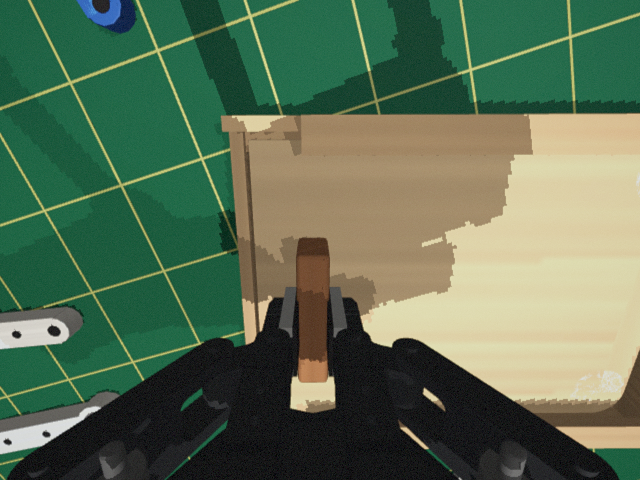

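Request:
move_arm(
  rows=[
    [[-2,0,0],0,8],
    [[-4,0,0],0,8],
    [[-6,0,0],0,8],
    [[-7.5,0,0],0,8],
    [[-7.5,0,0],0,8],
    [[-7.5,0,0],0,8],
  ],
)

```text
clock: 5.83
position: [0.538, 0.1399, 0.0558]
ee_rot: [0.571, -0.421, 0.568, 0.417]
contact_force: [-0.3, 0.2, -1.2]
width: 0.0122
```

```bash
python3 - <<'E'
from h import *
rep(); shot("wrist","w4"); shot("side","s4",(230,100,390,260),4)
E
```

```text
t 5.83 pos [538.  139.9  55.8] x [ 0.007 -0.001 -1.   ] z [0.298 0.955 0.001] yaw 72.7 w 12.2 F [-0.3  0.2 -1.2] q [ 0.13  0.4   1.8  -0.    0.93 -1.14]
```

View pics/s4.png

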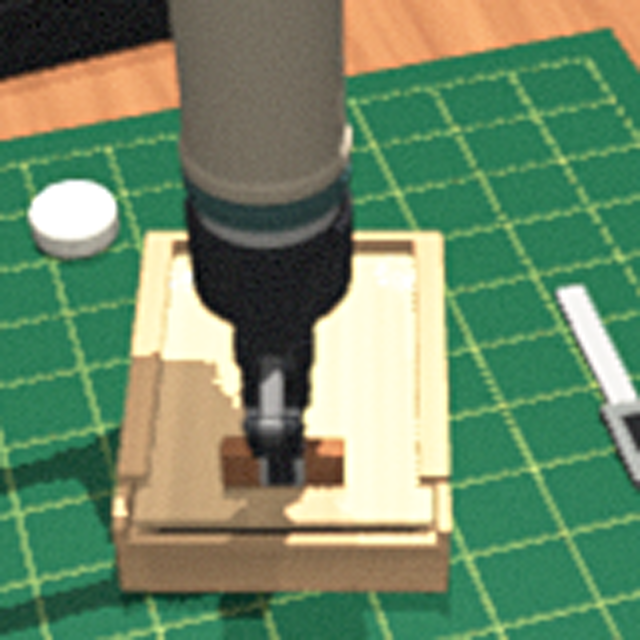

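View pics/w4.png

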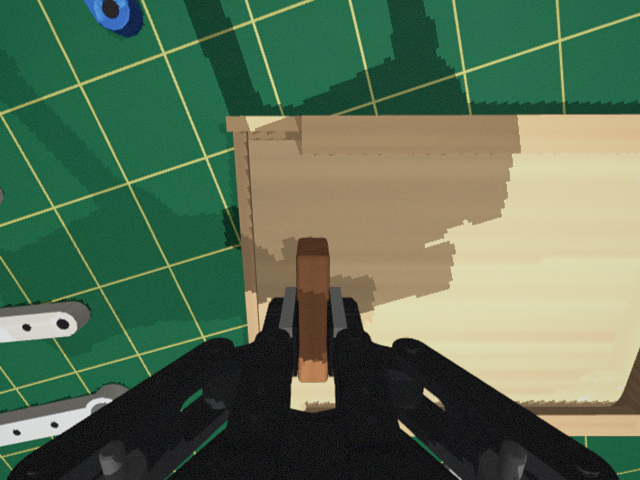

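Request:
move_arm(
  rows=[
    [[-7.0,0,-8],0,8],
    [[0,0,-18],0,8],
    [[0,0,-28],0,8],
    [[0,-0.1,-38],0,8],
    [[0,-0.1,-48],0,8],
    [[0,-0.2,-56],0,8],
    [[0,-0.2,-60],0,8],
    [[0,-0.2,-60],0,8],
  ],
)

```text
clock: 6.6
position: [0.5199, 0.0814, 0.056]
ee_rot: [0.572, -0.42, 0.568, 0.417]
contact_force: [0.1, -0.5, -2.1]
width: 0.0113
```

```bash
python3 - <<'E'
from h import *
rep(); shot("wrist","w5"); shot("side","s5",(230,100,390,260),4)
E
```

```text
t 6.6 pos [519.9  81.4  56. ] x [ 0.007 -0.002 -1.   ] z [0.299 0.954 0.001] yaw 72.6 w 11.3 F [ 0.1 -0.5 -2.1] q [ 0.02  0.36  1.87 -0.    0.91 -1.24]
```

View pics/s5.png

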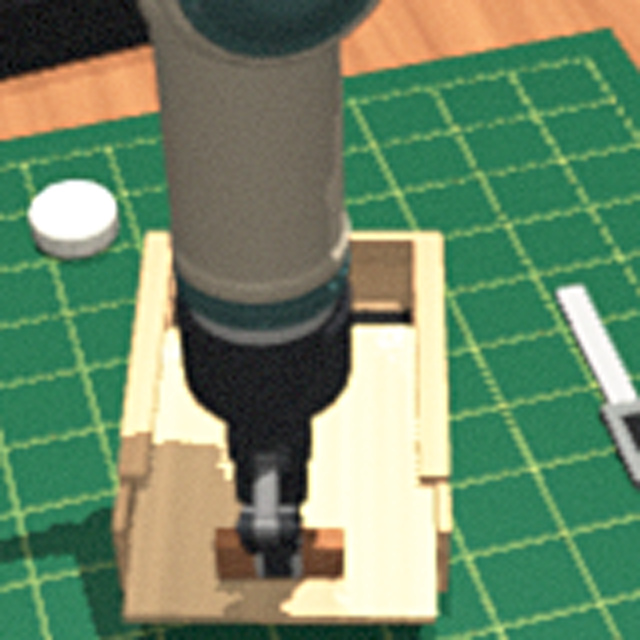

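The lid slid 60 mm out with no side force; it is over the lip in the side view.

Request:
move_arm(
  rows=[
    [[0,0,-15],0,8],
    [[0,0,-32],0,8],
    [[0,-0.2,-50],0,8],
    [[0,-0.3,-68],0,8],
    [[0,-0.4,-86],0,8],
    [[0,-0.5,-104],0,8],
    [[0,-0.6,-120],0,8],
    [[0,-0.6,-132],0,8],
  ],
)

```text
clock: 7.37
position: [0.4816, -0.0446, 0.056]
ee_rot: [0.572, -0.421, 0.568, 0.417]
contact_force: [-0.4, 1.0, -1.8]
width: 0.0116
```

```bash
python3 - <<'E'
from h import *
rep(); shot("side","s6",(200,100,400,300),3.5)
E
```

```text
t 7.37 pos [481.6 -44.6  56. ] x [ 0.008 -0.001 -1.   ] z [0.298 0.954 0.001] yaw 72.6 w 11.6 F [-0.4  1.  -1.8] q [-0.24  0.31  1.96  0.    0.87 -1.51]
```

View pics/s6.png

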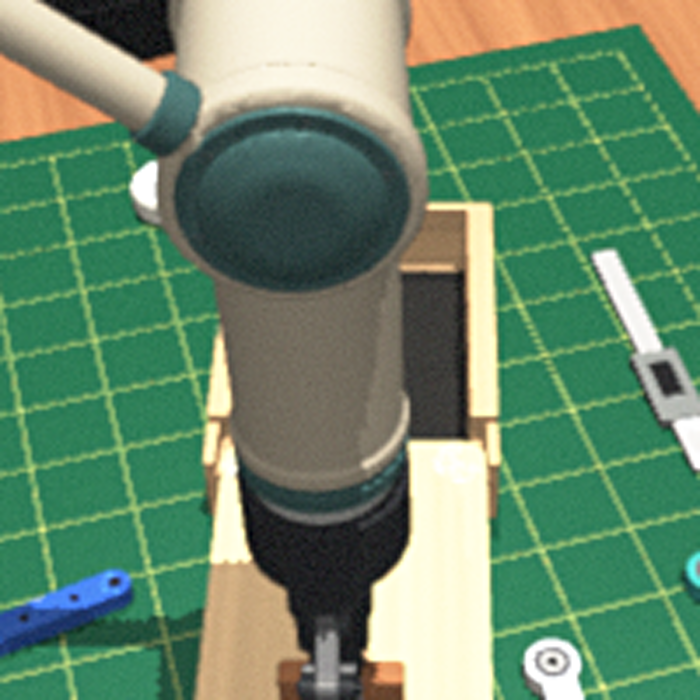

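Lid clear of the rails; raise it and carry it to the free mat area around (0.52, -0.315).

Request:
move_arm(
  rows=[
    [[-8,0,-5],0,8],
    [[-20,0,-12],0,8],
    [[-32,-2,-24],0,8],
    [[-35,-9,-46],0,8],
    [[-35,-18,-70],0,8],
    [[-35,-28,-95],0,8],
    [[-35,-38,-120],0,8],
    [[-35,-48,-145],0,8],
  ],
)

```text
clock: 8.08
position: [0.4841, -0.1994, 0.0923]
ee_rot: [0.571, -0.422, 0.568, 0.416]
contact_force: [0.1, 0.2, -2.3]
width: 0.0118
```

```bash
python3 - <<'E'
from h import *
rep(); plan([.498,-.386,.091],72.87); shot("side","s7")
E
```

```text
t 8.08 pos [ 484.1 -199.4   92.3] x [ 0.009 -0.003 -1.   ] z [ 0.298  0.955 -0.   ] yaw 72.7 w 11.8 F [ 0.1  0.2 -2.3] q [-0.52  0.31  1.83  0.    0.99 -1.79]
[   2.   -68.8 -174. ] turn -0.003 alt 3.138 rows>= 5
```

View pics/s7.png

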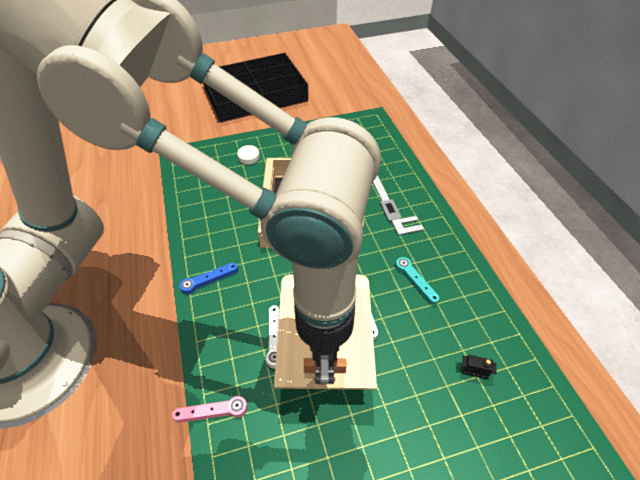

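Request:
move_arm(
  rows=[
    [[0,-8,-21],0,8],
    [[0,-18,-46],0,8],
    [[0,-28,-71],0,8],
    [[0,-38,-96],0,8],
    [[0,-48,-121],0,8],
    [[0,-58,-146],0,8],
    [[0,-66,-166],0,8],
    [[2,-69,-174],0,8],
  ],
)

```text
clock: 8.8
position: [0.5015, -0.3953, 0.0935]
ee_rot: [0.571, -0.425, 0.569, 0.412]
contact_force: [1.4, -0.0, -2.0]
width: 0.013
```

```bash
python3 - <<'E'
from h import *
rep(); plan([.498,-.386,.018],72.87)
E
```

```text
t 8.8 pos [ 501.5 -395.3   93.5] x [ 0.014 -0.013 -1.   ] z [ 0.3    0.954 -0.008] yaw 72.6 w 13.0 F [ 1.4 -0.  -2. ] q [-0.78  0.46  1.58  0.    1.08 -2.04]
[75.3  7.5  8.5] turn -0.005 alt 3.136 rows>= 2
```

Request:
move_arm(
  rows=[
    [[12,3,3],0,8],
    [[27,5,6],0,8],
    [[42,7,8],0,8],
    [[57,7,8],0,8],
    [[67,7,8],0,8],
    [[72,7,8],0,8],
    [[75,7,8],0,8],
    [[75,7,8],0,8],
  ],
)

```text
clock: 9.47
position: [0.4986, -0.3862, 0.0181]
ee_rot: [0.571, -0.425, 0.568, 0.412]
contact_force: [-0.3, 0.2, -1.4]
width: 0.0119
```

```bash
python3 - <<'E'
from h import *
rep(); shot("side","s8",(200,240,500,480),2.6)
E
```

```text
t 9.47 pos [ 498.6 -386.2   18.1] x [ 0.014 -0.013 -1.   ] z [ 0.299  0.954 -0.008] yaw 72.6 w 11.9 F [-0.3  0.2 -1.4] q [-0.77  0.53  1.68  0.    0.92 -2.04]
```

View pics/s8.png

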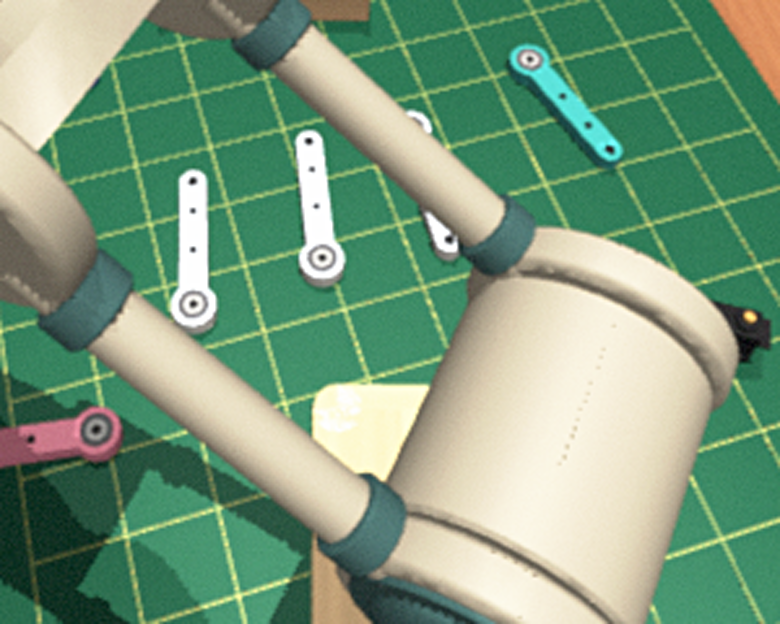

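Request:
move_arm(
  rows=[
    [[1.5,0,0],0,8],
    [[3,0,0],0,8],
    [[3.5,0,0],0,8],
    [[3.5,0,0],0,8],
  ],
)

```text
clock: 9.85
position: [0.4994, -0.3873, 0.016]
ee_rot: [0.572, -0.426, 0.568, 0.411]
contact_force: [0.8, -0.9, 0.9]
width: 0.012
```

```bash
python3 - <<'E'
from h import *
rep()
E
```

```text
t 9.85 pos [ 499.4 -387.3   16. ] x [ 0.017 -0.015 -1.   ] z [ 0.3    0.954 -0.009] yaw 72.6 w 12.0 F [ 0.8 -0.9  0.9] q [-0.77  0.53  1.68  0.    0.91 -2.04]
```

Request:
move_arm(
  rows=[
    [[0,0,0],0,14],
    [[0,0,0],0,22],
    [[0,0,0],0,32],
    [[0,0,0],0,45],
    [[-10,0,0],0,50],
    [[-40,0,0],0,50],
    [[-70,0,0],0,50],
    [[-70,0,0],0,50],
  ],
)

```text
clock: 10.52
position: [0.5013, -0.3891, 0.0926]
ee_rot: [0.572, -0.43, 0.568, 0.407]
contact_force: [-0.0, 0.3, 1.5]
width: 0.0501
```

```bash
python3 - <<'E'
from h import *
rep(); shot("wrist","w9")
E
```

```text
t 10.52 pos [ 501.3 -389.1   92.6] x [ 0.025 -0.023 -0.999] z [ 0.3    0.954 -0.014] yaw 72.6 w 50.1 F [-0.   0.3  1.5] q [-0.77  0.45  1.6   0.    1.06 -2.04]
```

View pics/w9.png

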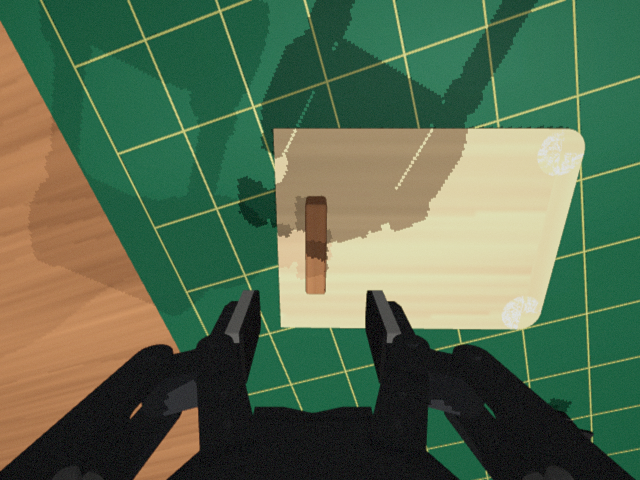

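The lid lies flat on the mat, rib up: rib at wrist (316,245), lid outline at (275-583,128-328). Next, the links.

```bash
python3 - <<'E'
from h import *
plan([.50,-.10,.22],72.87)
E
```

```text
[-135.6   83.   273.2] turn -0.006 alt 3.136 rows>= 8
```

Request:
move_arm(
  rows=[
    [[-25,4,10],0,60],
    [[-50,10,35],0,70],
    [[-75,22,70],0,70],
    [[-100,34,110],0,70],
    [[-120,46,150],0,70],
    [[-134,58,190],0,70],
    [[-135,70,232],0,70],
    [[-136,83,273],0,70],
  ],
)

```text
clock: 11.23
position: [0.4999, -0.1181, 0.221]
ee_rot: [0.573, -0.429, 0.568, 0.407]
contact_force: [1.5, -0.4, -0.0]
width: 0.0701
```

```bash
python3 - <<'E'
from h import *
rep()
E
```

```text
t 11.23 pos [ 499.9 -118.1  221. ] x [ 0.025 -0.021 -0.999] z [ 0.301  0.954 -0.013] yaw 72.5 w 70.1 F [ 1.5 -0.4 -0. ] q [-0.36  0.17  1.67 -0.01  1.27 -1.62]
```

```bash
python3 - <<'E'
from h import *
rep();viewer.get_image("wrist");viewer.get_image("wrist");viewer.get_image("wrist");rep()
im=shot("wrist","w10"); c=viewer.get_calibration("wrist")
for d in finder.look_for("link1","wrist")[:8]: print("link",round(d["score"],2),np.round(d["centre"]),back(c,d["centre"],.014).round(3))
for d in finder.look_for("link1_big","wrist")[:8]: print("big",round(d["score"],2),np.round(d["centre"]),back(c,d["centre"],.014).round(3))
rep()
E
```

```text
t 11.23 pos [ 499.9 -118.1  221. ] x [ 0.025 -0.021 -0.999] z [ 0.301  0.954 -0.013] yaw 72.5 w 70.1 F [ 1.5 -0.4 -0. ] q [-0.36  0.17  1.67 -0.01  1.27 -1.62]
t 11.38 pos [ 499.1 -116.6  219.9] x [ 0.022 -0.02  -1.   ] z [ 0.295  0.955 -0.012] yaw 72.8 w 70.0 F [-0.3 -1.1 -0.6] q [-0.36  0.17  1.67 -0.01  1.27 -1.63]
link 0.96 [490.  11.] [[0.378 0.08  0.014]]
link 0.87 [324. 124.] [[ 0.426 -0.087  0.014]]
link 0.76 [190.  43.] [[ 0.322 -0.185  0.014]]
link 0.68 [355. 205.] [[ 0.514 -0.079  0.014]]
link 0.63 [378. 272.] [[ 0.598 -0.074  0.014]]
link 0.63 [448. 338.] [[ 0.711 -0.012  0.014]]
big 0.84 [376. 269.] [[ 0.594 -0.076  0.014]]
big 0.75 [445. 337.] [[ 0.709 -0.016  0.014]]
t 11.53 pos [ 499.8 -120.3  219.5] x [ 0.022 -0.021 -1.   ] z [ 0.3    0.954 -0.014] yaw 72.5 w 70.3 F [-0.3  0.1 -0.3] q [-0.36  0.18  1.67 -0.01  1.27 -1.63]
```

View pics/w10.png

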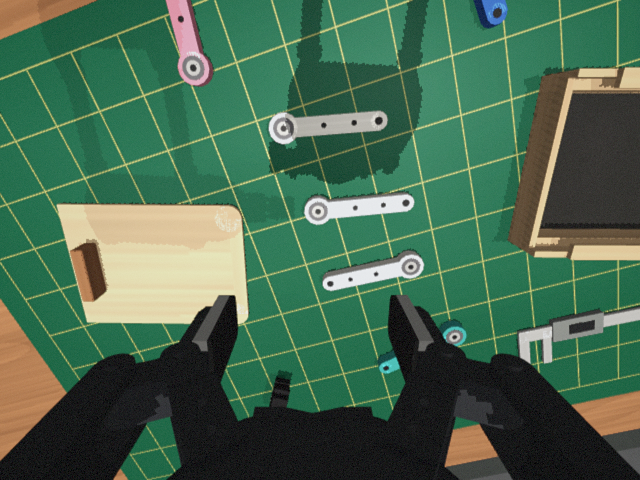

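The image shows all three aluminium links: A (330,124) and B (360,207) with big ends to the left, C (375,272) with its big end to the right. I'll fit the poses from the masks using a silhouette model.

```bash
cat >> h.py <<'E'
from scipy.optimize import minimize
def linkpts():
    t=np.linspace(0,2*np.pi,24,endpoint=False)
    big=np.c_[40+15*np.cos(t),15*np.sin(t)]; bar=np.r_[np.c_[-54+9*np.cos(t),9*np.sin(t)],[[40,9],[40,-9]]]
    return [np.r_[np.c_[p,0*p[:,0]],np.c_[p,0*p[:,0]+14]]/1000 for p in (big,bar)]
LP=linkpts()
def lrender(c,v,z0=0.,up=4):
    R=Ro.from_euler("z",v[2]).as_matrix(); m=np.zeros((480*up//1,640*up),np.uint8) if False else np.zeros((480*2,640*2),np.uint8)
    for P in LP:
        q=proj(c,P@R.T+[v[0],v[1],z0])
        h=cv2.convexHull(np.round((q+.5)*2*16-8).astype(np.int32)); cv2.fillConvexPoly(m,h,255,shift=4)
    return m
def fitlink(c,mask,v0,z0=0.):
    M=cv2.resize(mask.astype(np.uint8)*255,(1280,960),interpolation=cv2.INTER_LINEAR).astype(float)/255
    M=cv2.GaussianBlur(M,(0,0),2)
    def cost(u):
        v=[u[0]/1000,u[1]/1000,u[2]/100]
        r=cv2.GaussianBlur(lrender(c,v,z0).astype(float)/255,(0,0),2)
        return np.abs(r-M).sum()/M.sum()
    best=None
    for da in (0,np.pi):
        u0=[v0[0]*1000,v0[1]*1000,(v0[2]+da)*100]
        r=minimize(cost,u0,method="Nelder-Mead",options=dict(initial_simplex=np.array([u0]*4)+np.array([[0,0,0],[8,0,0],[0,8,0],[0,0,12]]),xatol=.05,fatol=1e-4,maxiter=200))
        if best is None or r.fun<best.fun: best=r
    return np.array([best.x[0]/1000,best.x[1]/1000,best.x[2]/100]),best.fun
def links(cam,z0=0.,name=None,smin=.35):
    im=viewer.get_image(cam); c=viewer.get_calibration(cam)
    if name: cv2.imwrite(f"pics/{name}.png",im[:,:,::-1])
    hsv=cv2.cvtColor(im,cv2.COLOR_RGB2HSV)
    out=[]
    for d in finder.trace("link1",cam):
        m=d["mask"]
        if d["score"]<smin or m.sum()<100: continue
        sat=np.median(hsv[...,1][m]); 
        ys,xs=np.nonzero(m); w=back(c,np.c_[xs,ys],z0+.007)[:,:2]
        mu=w.mean(0); e=np.linalg.svd(w-mu,full_matrices=False)[2][0]
        col=np.median(im[m],0)
        if sat>70: continue
        v,f=fitlink(c,m,[*mu,np.arctan2(e[1],e[0])],z0)
        edge=bool(xs.min()<2 or xs.max()>637 or ys.min()<2 or ys.max()>477)
        if any(np.hypot(*(o[0][:2]-v[:2]))<.02 for o in out): continue
        out.append((v,f)); print(cam,round(d["score"],2),"px",np.round(d["centre"]),"rgb",col,"pose",v.round(4)[:2],"deg",round(np.degrees(v[2])%360,1),"cost",round(f,3),"EDGE" if edge else "")
    return out
E
python3 - <<'E'
from h import *
for cam in ("wrist","scene","side"): links(cam)
rep()
E
```

```text
wrist 0.96 px [328. 122.] rgb [183. 180. 173.] pose [ 0.426  -0.0868] deg 257.1 cost 0.04 
wrist 0.87 px [380. 270.] rgb [225. 228. 230.] pose [ 0.5996 -0.0747] deg 85.9 cost 0.053 
wrist 0.76 px [360. 204.] rgb [230. 232. 235.] pose [ 0.5168 -0.0779] deg 258.9 cost 0.033 
wrist 0.64 px [193.  44.] rgb [221. 165. 179.] pose [ 0.3007 -0.1836] deg 352.7 cost 0.051 EDGE
scene 0.81 px [245. 247.] rgb [149.5 150.  137. ] pose [ 0.5993 -0.0729] deg 83.9 cost 0.136 
scene 0.76 px [270. 232.] rgb [157. 160. 145.] pose [ 0.5167 -0.0733] deg 258.3 cost 0.118 
scene 0.71 px [286. 209.] rgb [116.5 116.  105. ] pose [ 0.4262 -0.0829] deg 257.5 cost 0.104 
side 0.77 px [277. 342.] rgb [220. 216. 206.] pose [ 0.4256 -0.0846] deg 257.2 cost 0.174 
side 0.73 px [363. 310.] rgb [255. 255. 255.] pose [ 0.5987 -0.0733] deg 87.4 cost 0.043 
side 0.55 px [210. 413.] rgb [254.  191.  215.5] pose [ 0.3    -0.1816] deg 353.5 cost 0.162 
t 11.83 pos [ 499.8 -120.6  219.6] x [ 0.022 -0.02  -1.   ] z [ 0.301  0.953 -0.013] yaw 72.5 w 70.1 F [ 0.5  0.6 -0.2] q [-0.36  0.18  1.67 -0.01  1.27 -1.63]
```

The measurements agree across cameras. Look-alikes: pink at wrist (193,44), turquoise (445,337) and blue (490,11), all coloured and not meant. The silver ones A (328,122), B (360,204) and C (380,270) are the targets. Here is one confirming crop before I pick B.

```bash
python3 - <<'E'
from h import *
shot("wrist","w11",(255,95,475,305),2.8)
plan([.5168,-.077,.10],-11.3)
E
```

```text
[119.1   0.2  48.1] turn 1.462 alt -1.68 rows>= 12
```

View pics/w11.png

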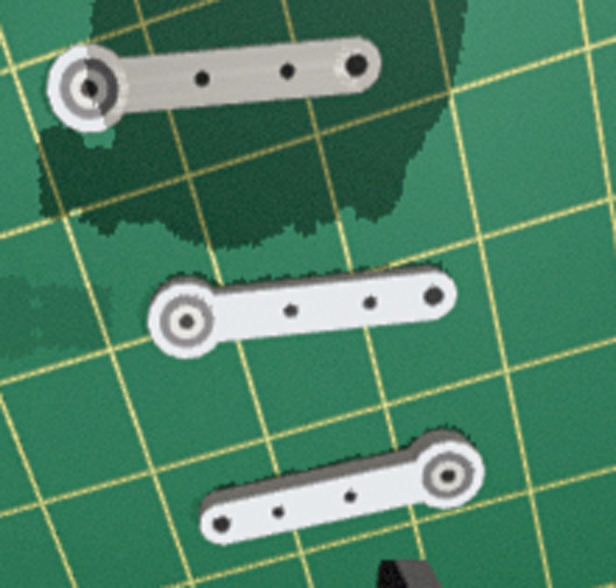

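All three in the crop are plain metal with bearings. Going for B.

Request:
move_arm(
  rows=[
    [[0,0,8],0.12,60],
    [[0,0,16],0.24,50],
    [[5,0,24],0.36,42],
    [[15,0,32],0.48,42],
    [[25,0,40],0.6,42],
    [[35,0,48],0.72,42],
    [[45,0,48],0.84,42],
    [[55,0,48],0.96,42],
  ],
)

```text
clock: 12.55
position: [0.5157, -0.0758, 0.1635]
ee_rot: [0.706, -0.114, 0.692, 0.097]
contact_force: [-0.7, 0.1, 0.9]
width: 0.0418
```

```bash
python3 - <<'E'
from h import *
rep();plan([.5168,-.077,.06],-11.3)
E
```

```text
t 12.55 pos [515.7 -75.8 163.5] x [ 0.022 -0.02  -1.   ] z [0.955 0.295 0.015] yaw 17.2 w 41.8 F [-0.7  0.1  0.9] q [-0.27  0.23  1.75 -0.02  1.14 -0.56]
[103.5   1.2  -0.9] turn 0.497 alt -2.645 rows>= 4
```

Request:
move_arm(
  rows=[
    [[10,0,0],0.12,42],
    [[30,0,0],0.24,42],
    [[50,1,-1],0.36,42],
    [[70,1,-1],0.48,42],
    [[90,1,-1],0.497,42],
    [[103,1,-1],0.497,42],
    [[103,1,-1],0.497,42],
  ],
)

```text
clock: 13.13
position: [0.5146, -0.077, 0.0578]
ee_rot: [0.71, 0.064, 0.697, -0.076]
contact_force: [0.0, -0.1, 0.7]
width: 0.0423
```

```bash
python3 - <<'E'
from h import *
rep();links("side");plan([.5168,-.077,.004],-11.3); shot("wrist","w12")
E
```

```text
t 13.13 pos [514.6 -77.   57.8] x [ 0.016 -0.019 -1.   ] z [ 0.98  -0.197  0.02 ] yaw -11.4 w 42.3 F [ 0.  -0.1  0.7] q [-0.27  0.35  1.89 -0.02  0.89 -0.06]
side 0.89 px [321. 325.] rgb [218.  214.  203.5] pose [ 0.5161 -0.0754] deg 258.3 cost 0.153 
side 0.78 px [278. 342.] rgb [219.  215.5 205. ] pose [ 0.4254 -0.0853] deg 257.4 cost 0.077 
side 0.69 px [361. 311.] rgb [255. 255. 255.] pose [ 0.5989 -0.0738] deg 85.3 cost 0.268 
[56.4  1.4 -1.4] turn -0.001 alt 3.141 rows>= 2
```

View pics/w12.png

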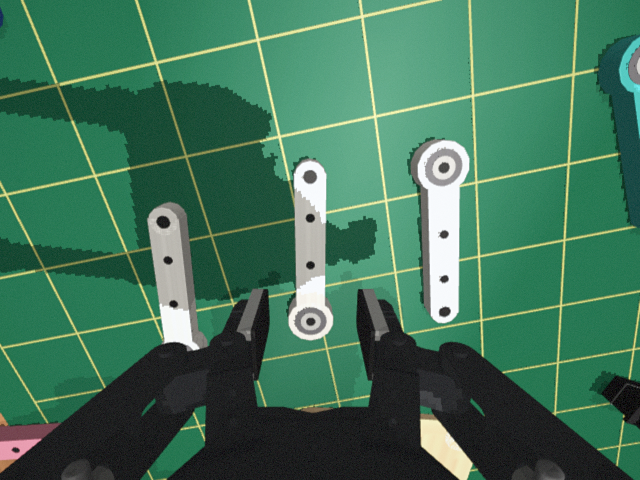

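Request:
move_arm(
  rows=[
    [[18,1,0],0,42],
    [[36,1,0],0,42],
    [[48,1,0],0,42],
    [[54,1,0],0,42],
    [[54,1,0],0,30],
    [[54,1,0],0,18],
    [[54,1,0],0,12],
    [[54,1,0],0,12],
  ],
  force=60,
)

```text
clock: 13.95
position: [0.5197, -0.078, 0.0082]
ee_rot: [0.713, 0.063, 0.694, -0.077]
contact_force: [0.3, -0.7, 1.7]
width: 0.0154
```

```bash
python3 - <<'E'
from h import *
rep()
E
```

```text
t 13.95 pos [519.7 -78.    8.2] x [ 0.025 -0.021 -0.999] z [ 0.98  -0.196  0.029] yaw -11.3 w 15.4 F [ 0.3 -0.7  1.7] q [-0.27  0.42  1.94 -0.02  0.76 -0.06]
```

Request:
move_arm(
  rows=[
    [[-10,0,0],0,12],
    [[-28,0,0],0,12],
    [[-48,0,0],0,12],
    [[-68,0,0],0,12],
    [[-84,0,0],0,12],
    [[-92,0,0],0,12],
    [[-92,0,0],0,12],
  ],
  force=80,
)

```text
clock: 14.53
position: [0.5189, -0.0763, 0.1029]
ee_rot: [0.715, 0.063, 0.692, -0.077]
contact_force: [0.6, -0.2, -1.1]
width: 0.0149
```

```bash
python3 - <<'E'
from h import *
rep(); plan([.5816,.2690,.10],72.87); shot("wrist","w13")
E
```

```text
t 14.53 pos [518.9 -76.3 102.9] x [ 0.031 -0.023 -0.999] z [ 0.98  -0.196  0.035] yaw -11.3 w 14.9 F [ 0.6 -0.2 -1.1] q [-0.27  0.29  1.83 -0.02  0.98 -0.06]
[ -3.1 350.9  -6.4] turn -1.469 alt 1.672 rows>= 12
```

View pics/w13.png

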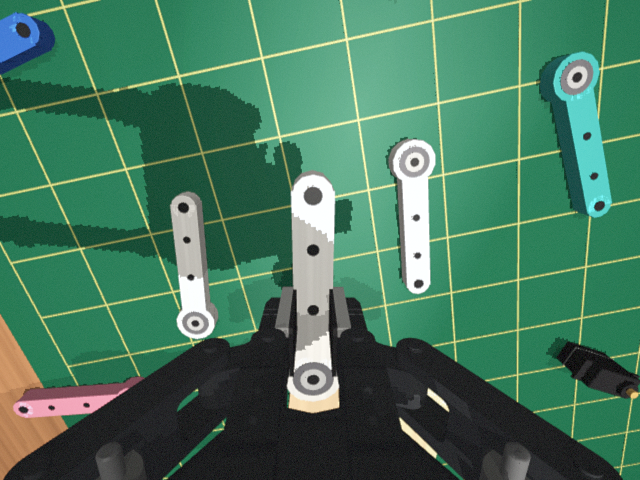

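Request:
move_arm(
  rows=[
    [[0,15,0],-0.1,12],
    [[-3,38,0],-0.22,12],
    [[-6,62,-1],-0.34,12],
    [[-8,86,-2],-0.46,12],
    [[-8,110,-3],-0.58,12],
    [[-8,134,-4],-0.7,12],
    [[-8,158,-5],-0.82,12],
    [[-8,180,-5],-0.94,12],
  ],
)

```text
clock: 15.25
position: [0.5471, 0.1028, 0.1048]
ee_rot: [0.663, -0.269, 0.653, 0.248]
contact_force: [-0.1, -0.4, -1.1]
width: 0.0148
```

```bash
python3 - <<'E'
from h import *
rep(); plan([.5816,.2690,.10],72.87)
E
```

```text
t 15.25 pos [547.1 102.8 104.8] x [ 0.025 -0.022 -0.999] z [0.733 0.68  0.003] yaw 42.9 w 14.8 F [-0.1 -0.4 -1.1] q [ 0.08  0.34  1.75 -0.03  1.03 -0.66]
[  2.   98.5 138.3] turn -0.524 alt 2.618 rows>= 5
```

Request:
move_arm(
  rows=[
    [[0,15,22],-0.11,12],
    [[0,31,44],-0.22,12],
    [[0,47,66],-0.33,12],
    [[0,63,88],-0.44,12],
    [[0,79,110],-0.524,12],
    [[0,92,130],-0.524,12],
    [[2,98,138],-0.524,12],
    [[2,98,138],-0.524,12],
  ],
)

```text
clock: 15.92
position: [0.5811, 0.2702, 0.0981]
ee_rot: [0.57, -0.432, 0.567, 0.41]
contact_force: [0.3, -0.2, -1.1]
width: 0.0145
```

```bash
python3 - <<'E'
from h import *
rep(); plan([.5816,.2690,.02],72.87);shot("wrist","w14")
rep()
E
```

```text
t 15.92 pos [581.1 270.2  98.1] x [ 0.023 -0.022 -0.999] z [ 0.292  0.956 -0.015] yaw 73.0 w 14.5 F [ 0.3 -0.2 -1.1] q [ 0.34  0.46  1.56 -0.03  1.11 -0.92]
[78.1  1.4  0.2] turn 0.002 alt -3.139 rows>= 2
t 15.97 pos [580.6 268.4  98.3] x [ 0.022 -0.024 -0.999] z [ 0.293  0.956 -0.016] yaw 73.0 w 14.8 F [-0.5  0.5 -1.3] q [ 0.34  0.46  1.56 -0.03  1.11 -0.92]
```

View pics/w14.png

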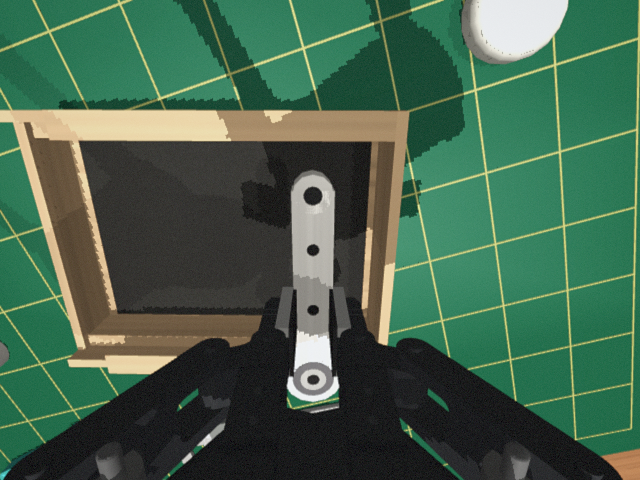

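Request:
move_arm(
  rows=[
    [[15,1,0],0,12],
    [[32,1,0],0,12],
    [[50,1.5,0.5],0,12],
    [[64,1.5,0.5],0,12],
    [[74,1.5,0.5],0,12],
    [[80,1.5,0.5],0,12],
    [[80,1.5,0.5],0,12],
  ],
)

```text
clock: 16.55
position: [0.5801, 0.266, 0.0169]
ee_rot: [0.569, -0.431, 0.569, 0.409]
contact_force: [-0.3, -0.3, -0.6]
width: 0.0149
```

```bash
python3 - <<'E'
from h import *
rep()
E
```

```text
t 16.55 pos [580.1 266.   16.9] x [ 0.019 -0.025 -1.   ] z [ 0.294  0.956 -0.019] yaw 72.9 w 14.9 F [-0.3 -0.3 -0.6] q [ 0.34  0.54  1.65 -0.04  0.94 -0.91]
```

Request:
move_arm(
  rows=[
    [[1.5,0,0],0,12],
    [[1.5,0,0],0,12],
    [[1.5,0,0],0,20],
    [[1.5,0,0],0,28],
    [[0,0,0],0,36],
    [[-10,0,0],0,36],
    [[-35,0,0],0,36],
    [[-65,0,0],0,36],
  ],
)

```text
clock: 17.22
position: [0.5774, 0.2672, 0.0816]
ee_rot: [0.567, -0.431, 0.57, 0.409]
contact_force: [0.7, -0.4, 0.3]
width: 0.036
```

```bash
python3 - <<'E'
from h import *
rep(); plan([.5816,.2690,.14],72.87)
E
```

```text
t 17.22 pos [577.4 267.2  81.6] x [ 0.015 -0.027 -1.   ] z [ 0.294  0.956 -0.021] yaw 72.9 w 36.0 F [ 0.7 -0.4  0.3] q [ 0.34  0.48  1.58 -0.03  1.08 -0.92]
[-58.4  -4.8   1.7] turn 0.001 alt -3.141 rows>= 2
```

```bash
python3 - <<'E'
from h import *
plan([.426,-.087,.17],-12.9); links("scene",name="sc1")
shot("scene","sc1c",(295,185,460,330),4.8)
E
```

```text
[ -81.3   38.9 -384.8] turn 1.498 alt -1.644 rows>= 12
scene 0.86 px [247. 245.] rgb [154. 157. 145.] pose [ 0.5988 -0.0727] deg 85.8 cost 0.107 
scene 0.86 px [284. 216.] rgb [153.  153.  142.5] pose [ 0.4266 -0.084 ] deg 256.7 cost 0.095 
scene 0.76 px [405. 285.] rgb [137. 132. 119.] pose [0.5465 0.2712] deg 346.2 cost 0.469
```

View pics/sc1c.png

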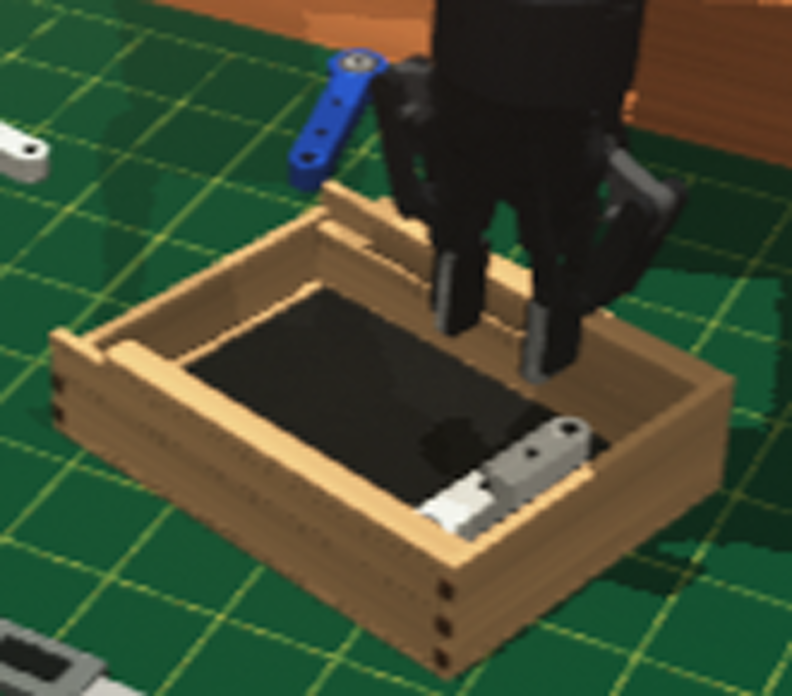

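Link B lies crosswise in the case. On to A.

Request:
move_arm(
  rows=[
    [[-15,2,-5],0.08,42],
    [[-35,5,-25],0.2,42],
    [[-55,9,-55],0.32,42],
    [[-75,13,-90],0.44,42],
    [[-85,17,-125],0.56,42],
    [[-85,21,-160],0.68,42],
    [[-85,25,-195],0.8,42],
    [[-85,28,-230],0.92,42],
  ],
)

```text
clock: 18.03
position: [0.483, 0.0578, 0.1731]
ee_rot: [0.704, -0.132, 0.689, 0.113]
contact_force: [0.0, -0.8, 0.3]
width: 0.0423
```

```bash
python3 - <<'E'
from h import *
rep(); plan([.426,-.087,.15],-12.9)
E
```

```text
t 18.03 pos [483.   57.8 173.1] x [ 0.026 -0.023 -0.999] z [0.94  0.341 0.016] yaw 19.9 w 42.3 F [ 0.  -0.8  0.3] q [-0.01  0.17  1.8  -0.02  1.15 -0.34]
[  25.  -116.  -103.4] turn 0.573 alt -2.568 rows>= 5
```

Request:
move_arm(
  rows=[
    [[0,-18,-16],0.1,42],
    [[4,-38,-34],0.22,42],
    [[8,-58,-52],0.34,42],
    [[12,-78,-70],0.46,42],
    [[16,-98,-88],0.573,42],
    [[20,-110,-100],0.573,42],
    [[25,-116,-103],0.573,42],
    [[25,-116,-103],0.573,42],
  ],
)

```text
clock: 18.7
position: [0.4254, -0.0876, 0.149]
ee_rot: [0.712, 0.073, 0.693, -0.087]
contact_force: [-0.1, 1.1, 0.4]
width: 0.0419
```

```bash
python3 - <<'E'
from h import *
viewer.get_image("wrist"); rep(); L=links("wrist",name="w15"); rep()
E
```

```text
t 18.75 pos [426.  -86.9 149.4] x [ 0.025 -0.022 -0.999] z [ 0.974 -0.224  0.029] yaw -13.0 w 42.1 F [ 0.5 -0.   0.7] q [-0.35  0.12  1.94 -0.01  1.06 -0.12]
wrist 0.67 px [310. 218.] rgb [243. 244. 242.] pose [ 0.4265 -0.0861] deg 257.0 cost 0.041 
wrist 0.55 px [503. 155.] rgb [250. 253. 255.] pose [ 0.6003 -0.0744] deg 87.2 cost 0.044 
t 18.85 pos [426.8 -86.2 149.9] x [ 0.026 -0.022 -0.999] z [ 0.975 -0.222  0.03 ] yaw -12.9 w 41.9 F [-0.1  0.2  0. ] q [-0.35  0.12  1.93 -0.01  1.06 -0.12]
```

View pics/w15.png

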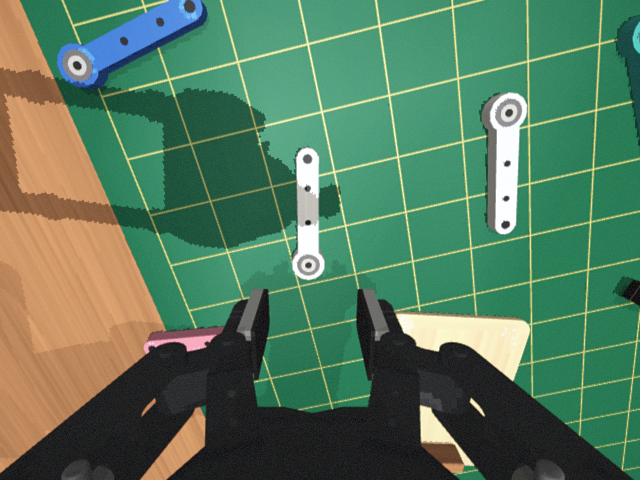

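A is unmoved at wrist (310,218) and aligned. Descend.

```bash
python3 - <<'E'
from h import *
plan([.4265,-.0861,.0095],-13)
E
```

```text
[140.3   2.3  -4.5] turn 0.003 alt -3.139 rows>= 4
```

Request:
move_arm(
  rows=[
    [[20,0,-1],0,42],
    [[50,1,-2],0,42],
    [[80,2,-3],0,42],
    [[108,2,-4],0,42],
    [[128,2,-4.5],0,42],
    [[138,2,-4.5],0,42],
    [[140,2,-4.5],0,42],
    [[140,2,-4.5],0,42],
  ],
)

```text
clock: 19.52
position: [0.4267, -0.0854, 0.0094]
ee_rot: [0.712, 0.072, 0.693, -0.085]
contact_force: [-0.1, -0.0, -0.3]
width: 0.0421
```

Request:
move_arm(
  rows=[
    [[0,0,0],0,32],
    [[0,0,0],0,22],
    [[0,0,0],0,12],
    [[0,0,0],0,12],
    [[0,0,0],0,12],
  ],
  force=80,
)

```text
clock: 19.93
position: [0.4276, -0.0854, 0.0107]
ee_rot: [0.713, 0.072, 0.692, -0.085]
contact_force: [-1.1, 2.1, 5.8]
width: 0.0143
```

```bash
python3 - <<'E'
from h import *
rep()
E
```

```text
t 19.93 pos [427.6 -85.4  10.7] x [ 0.027 -0.022 -0.999] z [ 0.975 -0.221  0.031] yaw -12.8 w 14.3 F [-1.1  2.1  5.8] q [-0.35  0.31  2.13 -0.02  0.67 -0.11]
```

Request:
move_arm(
  rows=[
    [[-8,0,0],0,12],
    [[-24,0,0],0,12],
    [[-42,0,0],0,12],
    [[-60,0,0],0,12],
    [[-76,0,0],0,12],
    [[-86,0,0],0,12],
    [[-92,0,0],0,12],
    [[-92,0,0],0,12],
  ],
)

```text
clock: 20.6
position: [0.426, -0.0837, 0.1044]
ee_rot: [0.714, 0.072, 0.691, -0.086]
contact_force: [0.6, -0.4, -1.5]
width: 0.0144
```

```bash
python3 - <<'E'
from h import *
rep(); plan([.5633,.2098,.10],72.87); shot("wrist","w16")
E
```

```text
t 20.6 pos [426.  -83.7 104.4] x [ 0.031 -0.023 -0.999] z [ 0.975 -0.221  0.035] yaw -12.8 w 14.4 F [ 0.6 -0.4 -1.5] q [-0.34  0.17  2.01 -0.01  0.93 -0.11]
[  1.8 316.7  68.8] turn -1.495 alt 1.647 rows>= 12
```

View pics/w16.png

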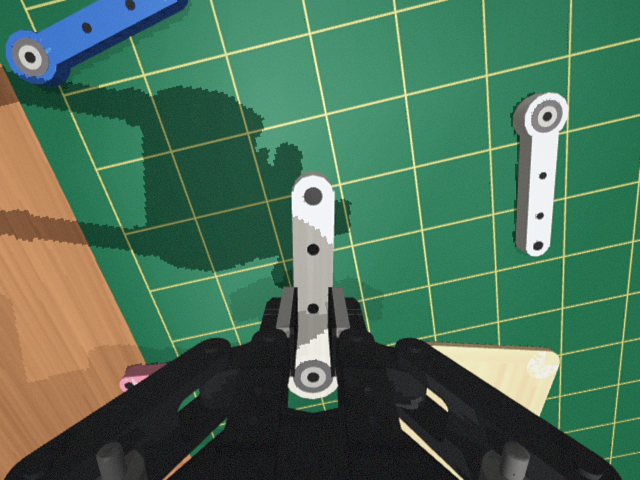

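Request:
move_arm(
  rows=[
    [[0,15,3],-0.1,12],
    [[-2,38,8],-0.22,12],
    [[-4,62,13],-0.34,12],
    [[-5,86,18],-0.46,12],
    [[-5,110,24],-0.58,12],
    [[-5,134,29],-0.7,12],
    [[-5,158,34],-0.82,12],
    [[-5,180,39],-0.94,12],
  ],
)

```text
clock: 21.32
position: [0.5028, 0.0848, 0.1058]
ee_rot: [0.667, -0.261, 0.655, 0.239]
contact_force: [-0.2, -0.9, -1.3]
width: 0.0138
```

```bash
python3 - <<'E'
from h import *
rep(); plan([.5633,.2098,.10],72.87)
E
```

```text
t 21.32 pos [502.8  84.8 105.8] x [ 0.027 -0.022 -0.999] z [0.75  0.662 0.005] yaw 41.4 w 13.8 F [-0.2 -0.9 -1.3] q [ 0.05  0.27  1.85 -0.03  0.99 -0.66]
[  4.6  53.9 128. ] turn -0.549 alt 2.593 rows>= 5
```

Request:
move_arm(
  rows=[
    [[0,8,20],-0.11,12],
    [[0,17,40],-0.22,12],
    [[0,26,60],-0.33,12],
    [[0,35,82],-0.44,12],
    [[0,44,104],-0.549,12],
    [[2,51,120],-0.549,12],
    [[4,54,128],-0.549,12],
    [[4,54,128],-0.549,12],
  ],
)

```text
clock: 21.98
position: [0.5632, 0.2111, 0.099]
ee_rot: [0.571, -0.432, 0.566, 0.409]
contact_force: [0.5, 0.9, -0.6]
width: 0.0139
```

```bash
python3 - <<'E'
from h import *
shot("wrist","w17");rep(); plan([.5633,.2098,.018],72.87)
E
```

```text
t 22.03 pos [562.4 209.8  99.3] x [ 0.024 -0.024 -0.999] z [ 0.294  0.956 -0.016] yaw 72.9 w 13.9 F [-1.  -0.3 -0.7] q [ 0.26  0.41  1.66 -0.03  1.06 -1.  ]
[81.2  1.5  1.5] turn 0.001 alt -3.141 rows>= 2
```

View pics/w17.png

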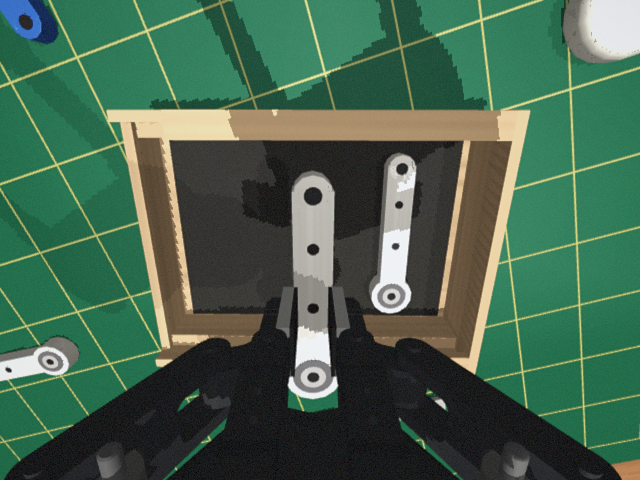

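B lies flat at wrist (395,235). A is over the middle; lower and release.

Request:
move_arm(
  rows=[
    [[15,1,0],0,12],
    [[32,1,0],0,12],
    [[50,1.5,1],0,12],
    [[64,1.5,1.5],0,12],
    [[74,1.5,1.5],0,12],
    [[80,1.5,1.5],0,12],
    [[82,1.5,1.5],0,12],
    [[82,1.5,1.5],0,12],
  ],
)

```text
clock: 22.7
position: [0.5628, 0.2089, 0.0175]
ee_rot: [0.57, -0.432, 0.567, 0.408]
contact_force: [-0.4, -0.4, -0.8]
width: 0.0144
```

Request:
move_arm(
  rows=[
    [[0,0,0],0,16],
    [[0,0,0],0,22],
    [[0,0,0],0,30],
    [[0,0,0],0,38],
    [[-10,0,0],0,38],
    [[-30,0,0],0,38],
    [[-60,0,0],0,38],
    [[-90,0,0],0,38],
  ],
)

```text
clock: 23.37
position: [0.5601, 0.211, 0.1085]
ee_rot: [0.57, -0.432, 0.568, 0.409]
contact_force: [1.0, -0.8, 0.4]
width: 0.0376
```

```bash
python3 - <<'E'
from h import *
rep(); shot("wrist","w18"); plan([.5993,-.0743,.16],-4)
E
```

```text
t 23.37 pos [560.1 211.  108.5] x [ 0.021 -0.025 -0.999] z [ 0.294  0.956 -0.017] yaw 72.9 w 37.6 F [ 1.  -0.8  0.4] q [ 0.26  0.4   1.65 -0.03  1.09 -0.99]
[ -37.1 -119.3 -264.1] turn 1.342 alt -1.799 rows>= 11
```

View pics/w18.png

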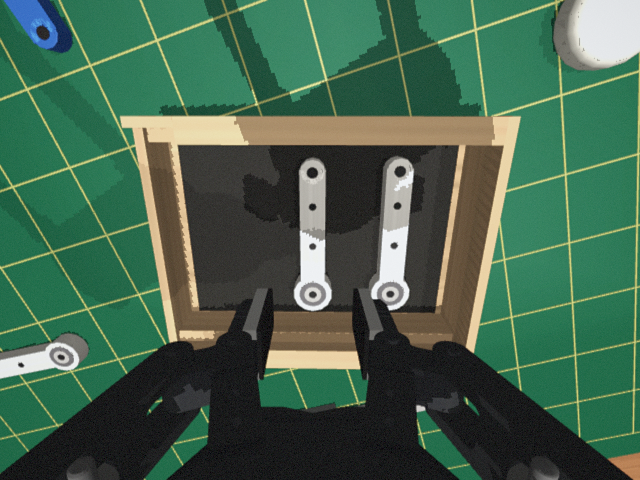

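A and B lie parallel in the case, at wrist (312,235) and (397,235), with big ends down. Next is C.

Request:
move_arm(
  rows=[
    [[-10,-6,-12],0.1,42],
    [[-20,-20,-44],0.22,42],
    [[-30,-34,-76],0.34,42],
    [[-37,-48,-108],0.46,42],
    [[-37,-62,-140],0.58,42],
    [[-37,-76,-172],0.7,42],
    [[-37,-90,-204],0.82,42],
    [[-37,-104,-232],0.94,42],
  ],
)

```text
clock: 24.08
position: [0.5941, -0.0412, 0.1601]
ee_rot: [0.709, -0.125, 0.687, 0.105]
contact_force: [1.3, -0.1, -0.2]
width: 0.042
```

```bash
python3 - <<'E'
from h import *
rep(); plan([.5993,-.0743,.15],-4)
E
```

```text
t 24.08 pos [594.1 -41.2 160.1] x [ 0.035 -0.022 -0.999] z [0.947 0.321 0.026] yaw 18.7 w 42.0 F [ 1.3 -0.1 -0.2] q [-0.18  0.33  1.6  -0.02  1.17 -0.5 ]
[ 11.  -32.7  -5.9] turn 0.397 alt -2.745 rows>= 4
```

Request:
move_arm(
  rows=[
    [[3,-10,-2],0.1,42],
    [[6,-18,-4],0.2,42],
    [[9,-26,-6],0.3,42],
    [[11,-32,-6],0.397,42],
    [[11,-32,-6],0.397,42],
    [[11,-32,-6],0.397,42],
  ],
)

```text
clock: 24.58
position: [0.5991, -0.0737, 0.1504]
ee_rot: [0.719, 0.017, 0.694, -0.032]
contact_force: [0.5, 0.9, -1.0]
width: 0.0421
```

```bash
python3 - <<'E'
from h import *
viewer.get_image("wrist"); rep(); L=links("wrist",name="w19"); links("side"); rep()
E
```

```text
t 24.63 pos [599.1 -73.4 150.5] x [ 0.036 -0.022 -0.999] z [ 0.997 -0.068  0.037] yaw -3.9 w 41.7 F [-0.6  0.2  0.7] q [-0.23  0.35  1.6  -0.01  1.15 -0.15]
wrist 0.57 px [309. 213.] rgb [232.  236.5 236. ] pose [ 0.5991 -0.075 ] deg 86.6 cost 0.032 
side 0.86 px [307. 207.] rgb [233. 234. 232.] pose [0.565  0.2147] deg 342.8 cost 0.083 
side 0.64 px [362. 309.] rgb [235.5 235.5 234. ] pose [ 0.5985 -0.0737] deg 86.7 cost 0.091 
t 24.83 pos [599.  -73.1 150.3] x [ 0.035 -0.022 -0.999] z [ 0.997 -0.069  0.037] yaw -3.9 w 41.9 F [-0.5 -0.   0. ] q [-0.23  0.35  1.6  -0.01  1.15 -0.15]
```

View pics/w19.png

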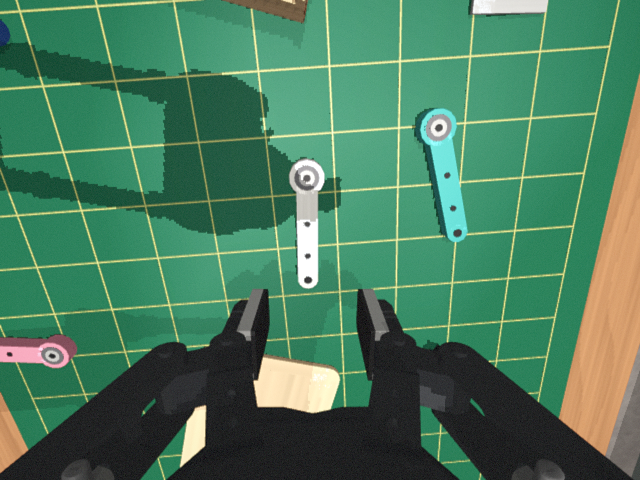

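```bash
python3 - <<'E'
from h import *
plan([.599,-.0745,.0095],-3.4)
E
```

```text
[140.7   1.3  -5.1] turn -0.009 alt 3.132 rows>= 4
```

Request:
move_arm(
  rows=[
    [[20,0,-1],-0.009,42],
    [[50,1,-2],-0.009,42],
    [[80,1,-3],-0.009,42],
    [[108,1,-4],-0.009,42],
    [[128,1,-5],-0.009,42],
    [[138,1,-5],-0.009,42],
    [[141,1,-5],-0.009,42],
    [[141,1,-5],-0.009,42],
  ],
)

```text
clock: 25.5
position: [0.5993, -0.0747, 0.009]
ee_rot: [0.719, 0.014, 0.694, -0.028]
contact_force: [-0.4, 0.4, 0.3]
width: 0.0419
```

Request:
move_arm(
  rows=[
    [[0,0,0],0,32],
    [[0,0,0],0,22],
    [[0,0,0],0,12],
    [[0,0,0],0,12],
    [[0,0,0],0,12],
  ],
  force=80,
)

```text
clock: 25.92
position: [0.6004, -0.0749, 0.0109]
ee_rot: [0.72, 0.013, 0.693, -0.029]
contact_force: [-1.2, -0.5, 6.3]
width: 0.0142
```

Request:
move_arm(
  rows=[
    [[-8,0,0],0,12],
    [[-24,0,0],0,12],
    [[-42,0,0],0,12],
    [[-60,0,0],0,12],
    [[-76,0,0],0,12],
    [[-86,0,0],0,12],
    [[-92,0,0],0,12],
    [[-92,0,0],0,12],
  ],
)

```text
clock: 26.58
position: [0.5977, -0.0729, 0.1045]
ee_rot: [0.721, 0.013, 0.692, -0.029]
contact_force: [0.1, 0.1, -1.5]
width: 0.014
```

```bash
python3 - <<'E'
from h import *
rep(); plan([.5450,.1506,.10],-107.13); shot("wrist","w20")
E
```

```text
t 26.58 pos [597.7 -72.9 104.5] x [ 0.041 -0.023 -0.999] z [ 0.997 -0.059  0.042] yaw -3.4 w 14.0 F [ 0.1  0.1 -1.5] q [-0.23  0.39  1.67 -0.02  1.04 -0.16]
[ -2.9 220.  -65.9] turn -1.331 alt 1.811 rows>= 11
```

View pics/w20.png

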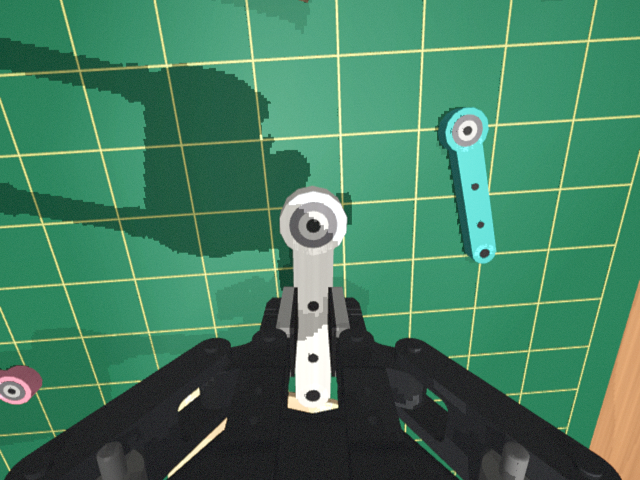

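Request:
move_arm(
  rows=[
    [[0,8,-3],0.1,12],
    [[-3,22,-7],0.22,12],
    [[-6,36,-11],0.34,12],
    [[-8,50,-15],0.46,12],
    [[-8,64,-19],0.58,12],
    [[-8,78,-23],0.7,12],
    [[-8,92,-27],0.82,12],
    [[-8,106,-31],0.94,12],
  ],
)

```text
clock: 27.3
position: [0.571, 0.0357, 0.1065]
ee_rot: [0.635, 0.34, 0.604, -0.341]
contact_force: [0.7, 0.0, -0.8]
width: 0.0144
```

```bash
python3 - <<'E'
from h import *
rep(); plan([.5450,.1506,.105],-107.13)
E
```

```text
t 27.3 pos [571.   35.7 106.5] x [ 0.036 -0.023 -0.999] z [ 0.535 -0.844  0.039] yaw -57.6 w 14.4 F [ 0.7  0.  -0.8] q [-0.05  0.35  1.73 -0.02  1.03  0.97]
[  -2.1   39.6 -111. ] turn 0.864 alt -2.278 rows>= 7
```

Request:
move_arm(
  rows=[
    [[0,5,-12],0.12,12],
    [[-2,11,-30],0.24,12],
    [[-3,18,-48],0.36,12],
    [[-3,24,-66],0.48,12],
    [[-3,30,-84],0.6,12],
    [[-3,36,-100],0.72,12],
    [[-3,40,-111],0.84,12],
    [[-3,40,-111],0.864,12],
  ],
)

```text
clock: 27.97
position: [0.5438, 0.1527, 0.1045]
ee_rot: [0.433, 0.574, 0.406, -0.564]
contact_force: [-0.0, -0.4, -1.6]
width: 0.0141
```

```bash
python3 - <<'E'
from h import *
shot("wrist","w21");shot("scene","sc2",(295,185,460,330),4.8);rep(); plan([.5450,.1506,.019],-107.13)
E
```

```text
t 28.07 pos [544.7 150.8 105. ] x [ 0.035 -0.023 -0.999] z [-0.291 -0.957  0.012] yaw -106.9 w 13.7 F [-0.5 -0.7 -0.8] q [ 0.17  0.35  1.74 -0.03  1.03  2.05]
[85.9 -3.1 -1. ] turn 0.004 alt -3.138 rows>= 3
```

View pics/w21.png

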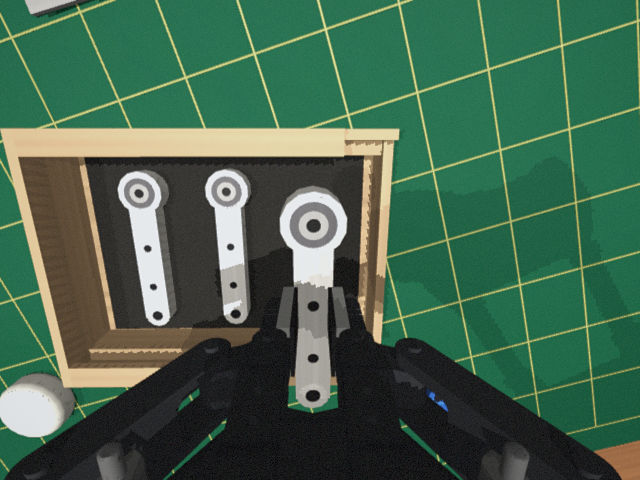

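View pics/sc2.png

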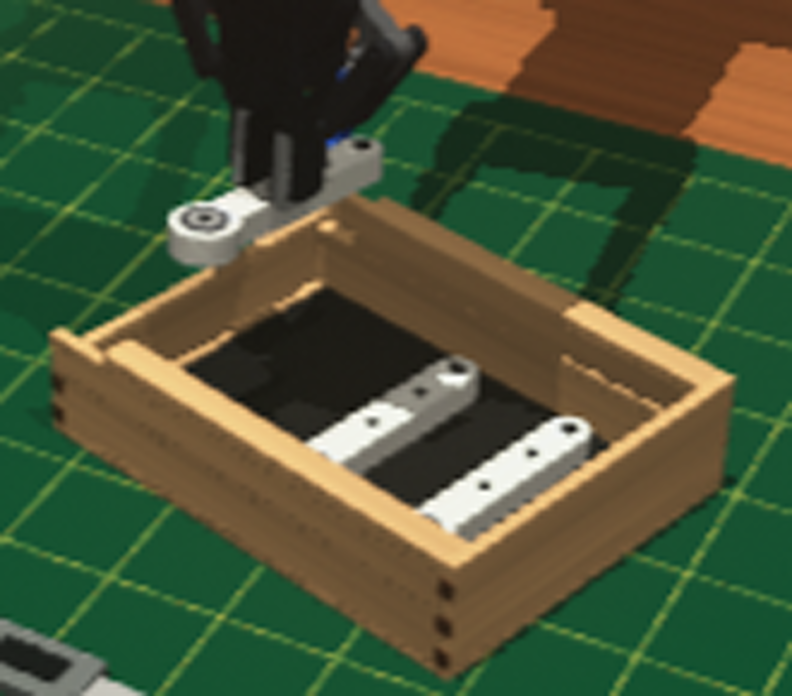

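Request:
move_arm(
  rows=[
    [[15,-1,0],0.004,12],
    [[32,-1,0],0.004,12],
    [[50,-2,0],0.004,12],
    [[64,-2,-1],0.004,12],
    [[74,-3,-1],0.004,12],
    [[80,-3,-1],0.004,12],
    [[85,-3,-1],0.004,12],
    [[85,-3,-1],0.004,12],
  ],
)

```text
clock: 28.73
position: [0.545, 0.1499, 0.0193]
ee_rot: [0.434, 0.573, 0.406, -0.564]
contact_force: [-0.8, -0.4, 0.2]
width: 0.0137
```

```bash
python3 - <<'E'
from h import *
rep()
E
```

```text
t 28.73 pos [545.  149.9  19.3] x [ 0.034 -0.024 -0.999] z [-0.295 -0.956  0.013] yaw -107.1 w 13.7 F [-0.8 -0.4  0.2] q [ 0.16  0.45  1.84 -0.04  0.83  2.06]
```

Small end just touching; release and rise straight.

Request:
move_arm(
  rows=[
    [[1,0,0],0,16],
    [[1,0,0],0,22],
    [[1,0,0],0,30],
    [[0,0,0],0,38],
    [[-10,0,0],0,38],
    [[-30,0,0],0,38],
    [[-60,0,0],0,38],
    [[-95,0,0],0,38],
  ],
)

```text
clock: 29.4
position: [0.5406, 0.1521, 0.1148]
ee_rot: [0.433, 0.572, 0.407, -0.565]
contact_force: [0.9, -0.4, -0.4]
width: 0.0378
```

Request:
move_arm(
  rows=[
    [[-30,0,0],0,50],
    [[-60,0,0],0,50],
    [[-80,0,0],0,50],
    [[-80,0,0],0,50],
    [[-80,0,0],0,50],
  ],
)

```text
clock: 29.82
position: [0.5388, 0.1543, 0.197]
ee_rot: [0.434, 0.574, 0.406, -0.564]
contact_force: [0.0, 0.0, 0.2]
width: 0.0502
```

```bash
python3 - <<'E'
from h import *
rep(); L=links("wrist",z0=.006,name="w22");
ex=np.array([.2948,.9556]);ey=np.array([-.9556,.2948])
for v,f in L: d=v[:2]-[.5595,.211]; print(np.round([d@ex*1000,d@ey*1000,(np.degrees(v[2])-72.87)%360],1))
plan([.498,-.386,.20],72.87)
E
```

```text
t 29.82 pos [538.8 154.3 197. ] x [ 0.035 -0.024 -0.999] z [-0.294 -0.956  0.012] yaw -107.1 w 50.2 F [0.  0.  0.2] q [ 0.17  0.26  1.61 -0.03  1.24  2.05]
wrist 0.88 px [313. 210.] rgb [237. 240. 242.] pose [0.5434 0.1488] deg 342.5 cost 0.113 
wrist 0.78 px [256. 210.] rgb [233. 233. 234.] pose [0.5614 0.2068] deg 343.2 cost 0.039 
wrist 0.55 px [193. 209.] rgb [237. 240. 242.] pose [0.5781 0.2643] deg 343.2 cost 0.054 
[-64.1  -3.  269.6]
[ -3.5  -3.1 270.3]
[ 56.4  -2.1 270.4]
[  6.4 121.3 527.6] turn 0.0 alt -3.141 rows>= 13
```

View pics/w22.png

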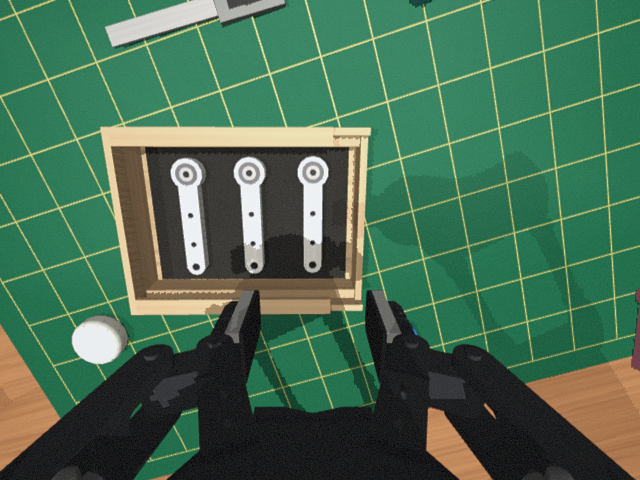

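All three links lie flat and crosswise with their big ends on the same side (case y≈-3, angles 270±0.4°, x = -64, -4, +56). I'll return for the lid with this orientation.

Request:
move_arm(
  rows=[
    [[0,5,20],0,50],
    [[0,13,56],0,50],
    [[0,22,94],0,50],
    [[0,31,132],0,50],
    [[0,40,170],0,50],
    [[0,49,208],0,50],
    [[0,58,246],0,50],
    [[0,66,284],0,50],
  ],
)

```text
clock: 30.58
position: [0.5154, -0.1383, 0.1991]
ee_rot: [0.432, 0.571, 0.408, -0.566]
contact_force: [0.3, -1.3, -1.0]
width: 0.0501
```

```bash
python3 - <<'E'
from h import *
rep(); plan([.499,-.387,.16],72.87)
E
```

```text
t 30.58 pos [ 515.4 -138.3  199.1] x [ 0.026 -0.023 -0.999] z [-0.294 -0.956  0.015] yaw -107.1 w 50.1 F [ 0.3 -1.3 -1. ] q [-0.38  0.22  1.67 -0.01  1.22  1.49]
[ 44.5  56.2 241.9] turn 0.0 alt -3.141 rows>= 7
```

Request:
move_arm(
  rows=[
    [[4,8,35],0,50],
    [[10,17,72],0,50],
    [[18,26,110],0,50],
    [[26,35,148],0,50],
    [[34,44,186],0,50],
    [[42,52,220],0,50],
    [[44,56,242],0,50],
    [[44,56,242],0,50],
  ],
)

```text
clock: 31.25
position: [0.497, -0.3915, 0.1572]
ee_rot: [0.43, 0.571, 0.408, -0.568]
contact_force: [-0.6, 0.1, 1.2]
width: 0.0502
```

```bash
python3 - <<'E'
from h import *
viewer.get_image("wrist");rep(); shot("wrist","w23"); shot("wrist","w23c",(220,100,520,320),2.6); np.save("c23.npy",viewer.get_calibration("wrist"),allow_pickle=True); rep()
E
```

```text
t 31.3 pos [ 497.3 -388.7  157.7] x [ 0.023 -0.021 -1.   ] z [-0.298 -0.955  0.013] yaw -107.3 w 50.2 F [ 0.2  0.9 -0.1] q [-0.77  0.39  1.52  0.    1.2   1.1 ]
t 31.4 pos [ 498.  -386.   158.8] x [ 0.024 -0.02  -1.   ] z [-0.295 -0.955  0.012] yaw -107.2 w 49.8 F [-0.5 -0.1 -0.3] q [-0.77  0.39  1.52  0.    1.2   1.1 ]
```

View pics/w23.png

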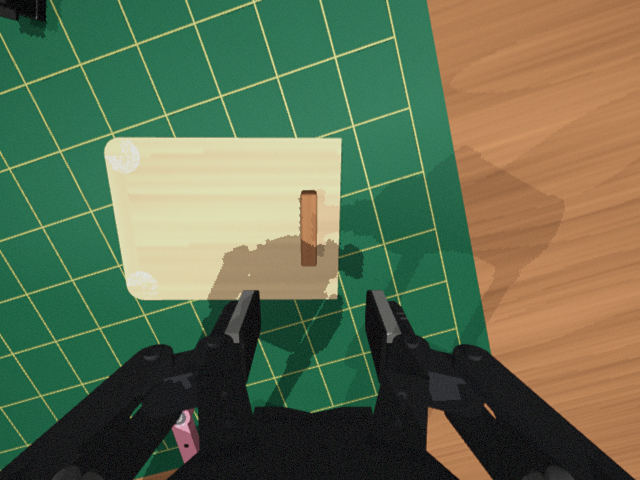

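```bash
cat > lid.py <<'E'
from h import *
def lidpose(cam="wrist",z=.006):
    im=viewer.get_image(cam); c=viewer.get_calibration(cam)
    for d in finder.trace("lid",cam)[:2]: print("lid",round(d["score"],2),np.round(d["centre"]),d["mask"].sum())
    m=finder.trace("lid",cam)[0]["mask"].astype(np.uint8)
    cn=max(cv2.findContours(m,cv2.RETR_EXTERNAL,cv2.CHAIN_APPROX_NONE)[0],key=cv2.contourArea)[:,0,:]
    w=back(c,cn,z)[:,:2]*1000
    r=cv2.minAreaRect(w.astype(np.float32)); print("rect",r)
    for d in finder.trace("lid_rib",cam)[:1]:
        print("rib",round(d["score"],2),np.round(d["centre"]),"->",back(c,d["centre"],.032).round(4), d["mask"].sum())
    hsv=cv2.cvtColor(im,cv2.COLOR_RGB2HSV)
    mm=((m>0)&(hsv[...,1]>110)&(hsv[...,0]<15)).astype(np.uint8)
    n,l,s,ce=cv2.connectedComponentsWithStats(mm)
    k=1+np.argmax(s[1:,4]); print("rib colour blob",s[k],ce[k],back(c,ce[k],.032).round(4))
    cn=max(cv2.findContours((l==k).astype(np.uint8),cv2.RETR_EXTERNAL,cv2.CHAIN_APPROX_NONE)[0],key=cv2.contourArea)[:,0,:]
    print("rib rect",cv2.minAreaRect((back(c,cn,.032)[:,:2]*1000).astype(np.float32)))
lidpose()
E
python3 lid.py
```

```text
lid 0.55 [233. 216.] 35741
rect ((521.3773193359375, -317.2847900390625), (205.70230102539062, 153.81922912597656), 72.78663635253906)
rib 0.72 [229. 215.] -> [[ 0.5334 -0.3257  0.032 ]] 35793
rib colour blob [ 304  191   16   75 1172] [311.53924915 227.76194539] [[ 0.5023 -0.3884  0.032 ]]
rib rect ((501.0721435546875, -388.1316223144531), (13.146411895751953, 65.06616973876953), 72.6775131225586)
```

```bash
python3 - <<'E'
from h import *
rep();plan([.500,-.388,.016],-107.2)
E
```

```text
t 31.6 pos [ 499.  -385.5  160.6] x [ 0.026 -0.023 -0.999] z [-0.293 -0.956  0.014] yaw -107.0 w 50.0 F [-0.5  0.7 -0.2] q [-0.77  0.38  1.52  0.    1.2   1.1 ]
[144.6  -2.9  -0. ] turn 0.003 alt -3.139 rows>= 4
```

Request:
move_arm(
  rows=[
    [[20,-1,0],0.003,45],
    [[50,-2,0],0.003,45],
    [[80,-3,0],0.003,45],
    [[108,-3,0],0.003,45],
    [[128,-3,0],0.003,45],
    [[140,-3,0],0.003,45],
    [[144.5,-3,0],0.003,45],
    [[144.5,-3,0],0.003,45],
  ],
)

```text
clock: 32.27
position: [0.5, -0.3873, 0.0156]
ee_rot: [0.431, 0.571, 0.408, -0.566]
contact_force: [-0.7, -0.5, -0.3]
width: 0.0448
```

```bash
python3 - <<'E'
from h import *
shot("wrist","w24");rep()
E
```

```text
t 32.32 pos [ 500.5 -388.    16.7] x [ 0.027 -0.024 -0.999] z [-0.295 -0.955  0.015] yaw -107.2 w 45.0 F [-0.2 -0.1 -0.5] q [-0.77  0.52  1.69  0.    0.89  1.1 ]
```

View pics/w24.png

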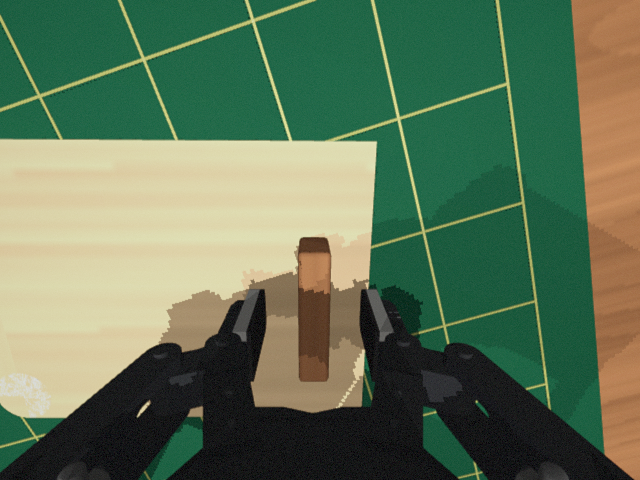

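Centred on the rib. Close and lift a little.

Request:
move_arm(
  rows=[
    [[0,0,0],0,30],
    [[0,0,0],0,18],
    [[0,0,0],0,8],
    [[0,0,0],0,8],
    [[0,0,0],0,8],
  ],
  force=90,
)

```text
clock: 32.73
position: [0.5015, -0.3887, 0.0187]
ee_rot: [0.433, 0.572, 0.406, -0.566]
contact_force: [0.7, 0.4, 5.2]
width: 0.0117
```

```bash
python3 - <<'E'
from h import *
rep()
E
```

```text
t 32.73 pos [ 501.5 -388.7   18.7] x [ 0.03  -0.026 -0.999] z [-0.296 -0.955  0.016] yaw -107.2 w 11.7 F [0.7 0.4 5.2] q [-0.77  0.52  1.69  0.    0.89  1.1 ]
```

Request:
move_arm(
  rows=[
    [[-4,0,0],0,8],
    [[-12,0,0],0,8],
    [[-24,0,0],0,8],
    [[-38,0,0],0,8],
    [[-50,0,0],0,8],
    [[-60,0,0],0,8],
    [[-60,0,0],0,8],
    [[-60,0,0],0,8],
  ],
)

```text
clock: 33.4
position: [0.5, -0.3875, 0.0796]
ee_rot: [0.434, 0.572, 0.406, -0.566]
contact_force: [-0.7, 0.2, -1.8]
width: 0.0117
```

```bash
python3 - <<'E'
from h import *
rep(); shot("scene","sc3",(60,130,340,330),2.8); plan([.4711,-.0757,.085],-107.13)
E
```

```text
t 33.4 pos [ 500.  -387.5   79.6] x [ 0.031 -0.027 -0.999] z [-0.296 -0.955  0.017] yaw -107.2 w 11.7 F [-0.7  0.2 -1.8] q [-0.77  0.45  1.63  0.    1.02  1.1 ]
[ -15.1 -118.7 -288.9] turn -0.001 alt 3.14 rows>= 8
```

View pics/sc3.png

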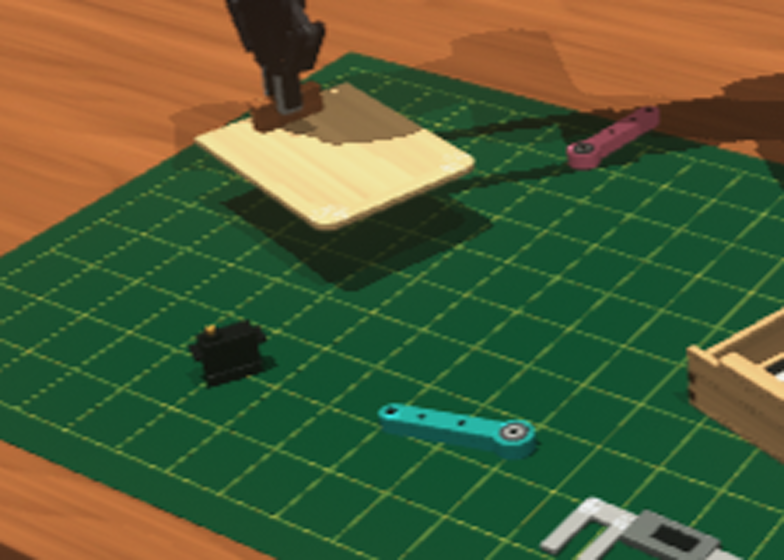

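Request:
move_arm(
  rows=[
    [[-1,-6,-14],0,8],
    [[-3,-15,-36],0,8],
    [[-5,-25,-60],0,8],
    [[-7,-35,-86],0,8],
    [[-9,-46,-112],0,8],
    [[-10,-56,-136],0,8],
    [[-11,-62,-150],0,8],
    [[-11,-62,-150],0,8],
  ],
)

```text
clock: 34.12
position: [0.4822, -0.2208, 0.0843]
ee_rot: [0.432, 0.571, 0.409, -0.566]
contact_force: [1.1, -0.1, -1.7]
width: 0.011
```

```bash
python3 - <<'E'
from h import *
rep(); plan([.4711,-.0757,.080],-107.13)
E
```

```text
t 34.12 pos [ 482.2 -220.8   84.3] x [ 0.026 -0.022 -0.999] z [-0.293 -0.956  0.014] yaw -107.0 w 11.0 F [ 1.1 -0.1 -1.7] q [-0.56  0.32  1.84 -0.01  0.94  1.31]
[   0.8  -53.2 -135.5] turn 0.002 alt -3.14 rows>= 4
```

Request:
move_arm(
  rows=[
    [[0,-6,-14],0.002,8],
    [[0,-15,-36],0.002,8],
    [[0,-24,-60],0.002,8],
    [[0,-34,-86],0.002,8],
    [[0,-43,-108],0.002,8],
    [[0,-50,-126],0.002,8],
    [[1,-53,-135],0.002,8],
    [[1,-53,-135],0.002,8],
  ],
)

```text
clock: 34.78
position: [0.4708, -0.0751, 0.0795]
ee_rot: [0.432, 0.571, 0.409, -0.566]
contact_force: [-0.5, -0.4, -1.7]
width: 0.0114
```

```bash
python3 - <<'E'
from h import *
viewer.get_image("side");rep(); shot("side","s25",(210,110,410,310),3.5);shot("scene","sc25",(200,160,460,330),3);rep(); plan([.4711,-.0757,.0602],-107.13)
E
```

```text
t 34.83 pos [471.4 -76.3  79.7] x [ 0.026 -0.023 -0.999] z [-0.293 -0.956  0.014] yaw -107.0 w 11.4 F [ 0.9 -0.6 -0.8] q [-0.3   0.26  1.96 -0.02  0.89  1.58]
t 34.93 pos [471.9 -77.4  79.9] x [ 0.027 -0.023 -0.999] z [-0.295 -0.955  0.014] yaw -107.2 w 11.5 F [-0.1  0.5 -2.6] q [-0.3   0.26  1.96 -0.02  0.89  1.58]
[19.6 -1.9 -1.7] turn -0.0 alt 3.141 rows>= 1
```

View pics/s25.png

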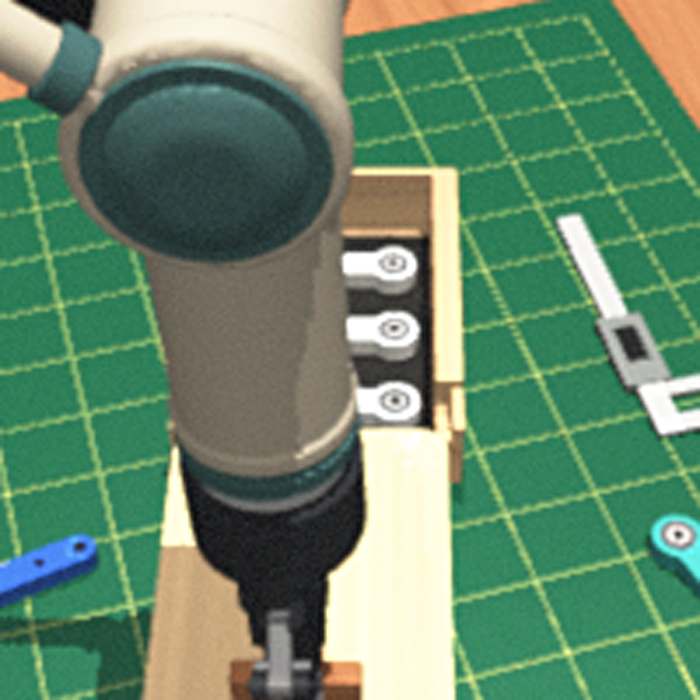

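View pics/sc25.png

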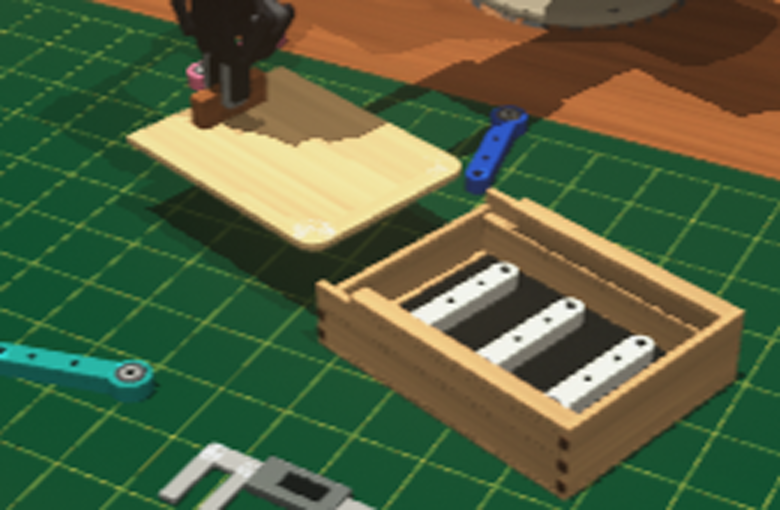

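```bash
python3 - <<'E'
from h import *
shot("wrist","w26");rep()
E
```

```text
t 34.98 pos [471.8 -77.6  79.9] x [ 0.027 -0.023 -0.999] z [-0.295 -0.955  0.014] yaw -107.2 w 11.7 F [ 0.6 -0.6 -1.7] q [-0.3   0.26  1.96 -0.02  0.89  1.58]
```

View pics/w26.png

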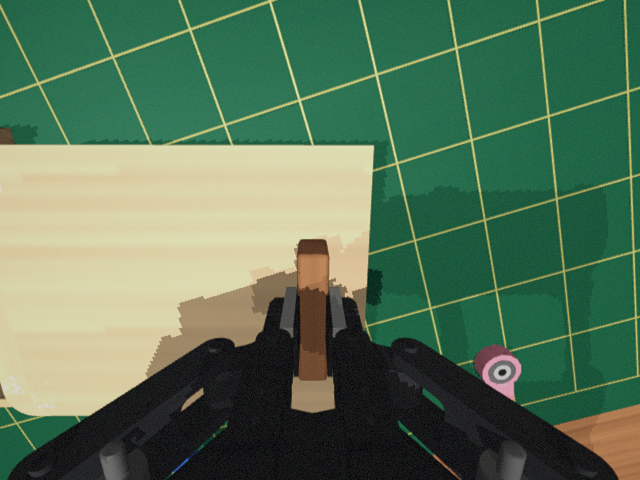

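```bash
python3 - <<'E'
from h import *
s=st(); R=Rm(s["ee_rot"]); c=viewer.get_calibration("wrist")
for h in (18.7,14.2):
  for d in (-3,-1.5,0,1.5,3):
    P=[s["position"]+R@(np.array([h-32,y+d,zz])/1000) for y in (32,-32) for zz in (-7,7)]
    print(h,d,np.round(proj(c,np.array(P)),1).tolist())
# lid edges: outer corner (outer end, case -y side), tool z = -case x, tool y=-case y
for d in (-3,0,3):
    P=[s["position"]+R@(np.array([18.7-6,76+d,28])/1000),s["position"]+R@(np.array([18.7-6,76+d,-80])/1000),s["position"]+R@(np.array([18.7-6,-76+d,-150])/1000)]
    print(d,np.round(proj(c,np.array(P)),1).tolist())
E
```

```text
18.7 -3 [[294.0, 257.7], [327.3, 257.7], [296.2, 382.1], [325.4, 382.1]]
18.7 -1.5 [[293.9, 254.4], [327.4, 254.4], [296.1, 379.5], [325.4, 379.5]]
18.7 0 [[293.8, 251.0], [327.4, 251.0], [296.1, 376.9], [325.4, 377.0]]
18.7 1.5 [[293.8, 247.6], [327.5, 247.6], [296.0, 374.3], [325.5, 374.4]]
18.7 3 [[293.7, 244.2], [327.5, 244.2], [296.0, 371.7], [325.5, 371.8]]
14.2 -3 [[293.4, 261.8], [327.8, 261.8], [295.7, 389.0], [325.7, 389.1]]
14.2 -1.5 [[293.3, 258.3], [327.8, 258.4], [295.7, 386.4], [325.8, 386.5]]
14.2 0 [[293.2, 254.9], [327.9, 254.9], [295.6, 383.8], [325.8, 383.8]]
14.2 1.5 [[293.2, 251.4], [328.0, 251.4], [295.6, 381.2], [325.8, 381.2]]
14.2 3 [[293.1, 247.9], [328.0, 247.9], [295.5, 378.5], [325.9, 378.5]]
-3 [[372.7, 146.1], [134.2, 145.9], [59.3, 410.4]]
0 [[373.1, 139.2], [133.1, 139.0], [58.1, 406.5]]
3 [[373.5, 132.2], [131.9, 132.0], [56.8, 402.4]]
```

```bash
python3 - <<'E'
from h import *
plan([.4730,-.0763,.0592],-107.13)
E
```

```text
[20.7  0.1 -1.8] turn -0.001 alt 3.141 rows>= 1
```

Request:
move_arm(
  rows=[
    [[6,0,-1],0,8],
    [[12,0,-2],0,8],
    [[18,0,-2],0,8],
    [[20.7,0,-2],0,8],
    [[20.7,0,-2],0,8],
    [[20.7,0,-2],0,8],
  ],
)

```text
clock: 35.48
position: [0.4727, -0.0762, 0.0588]
ee_rot: [0.432, 0.572, 0.408, -0.566]
contact_force: [0.8, -0.1, -1.3]
width: 0.0117
```

```bash
python3 - <<'E'
from h import *
rep(); shot("side","s27",(200,150,360,290),4.8);shot("scene","sc27",(220,170,400,300),4.3);rep(); 
ex=np.array([.2948,.9556,0]); 
plan(np.array([.5595,.211,.0592])-.300*ex+np.array([.0019,-.0006,0])+.05*ex,-107.13)
E
```

```text
t 35.48 pos [472.7 -76.2  58.8] x [ 0.026 -0.023 -0.999] z [-0.296 -0.955  0.014] yaw -107.2 w 11.7 F [ 0.8 -0.1 -1.3] q [-0.29  0.29  1.98 -0.02  0.84  1.59]
t 35.58 pos [473.1 -76.2  59.3] x [ 0.027 -0.023 -0.999] z [-0.296 -0.955  0.014] yaw -107.2 w 11.5 F [ 0.  -0.4 -1.7] q [-0.29  0.29  1.98 -0.02  0.84  1.59]
[ -0.7  -0.1 -49.9] turn -0.001 alt 3.141 rows>= 2
```

View pics/s27.png

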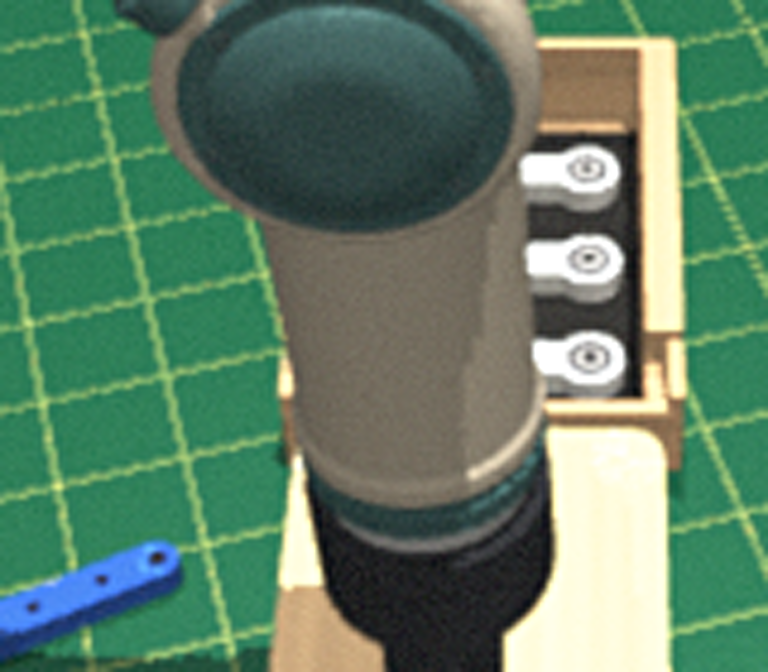

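View pics/sc27.png

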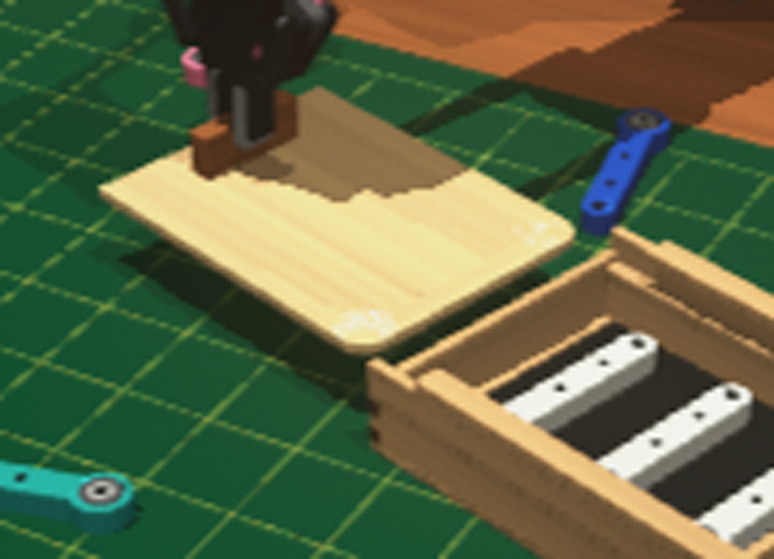

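```bash
python3 - <<'E'
from h import *
S=viewer.get_calibration("side");C=viewer.get_calibration("scene")
ex=np.array([.2948,.9556]);ey=np.array([-.9556,.2948])
def cs(c,p,o,k,z):
    q=(np.array(p,float)+.5)/k-.5+np.array(o); d=back(c,q,z)[0,:2]-[.5595,.211]; return np.round([d@ex*1000,d@ey*1000],1)
for p in [(667,480),(668,560),(669,650)]: print("side lid edge",cs(S,p,(200,150),4.8,.047))
print("side inner end", cs(S,(600,428),(200,150),4.8,.047))
print("side case outer top rail", cs(S,(678,100),(200,150),4.8,.056),cs(S,(684,320),(200,150),4.8,.056))
for p in [(98,188),(200,255),(290,308)]: print("scene -y edge",cs(C,p,(220,170),4.3,.047))
print("scene inner end",cs(C,(440,303),(220,170),4.3,.047),cs(C,(540,250),(220,170),4.3,.047))
print("scene -y rail outer",cs(C,(540,430),(220,170),4.3,.056))
E
```

```text
side lid edge [-152.2  -76. ]
side lid edge [-192.6  -75.5]
side lid edge [-235.3  -74.9]
side inner end [-124.7  -48.8]
side case outer top rail [ 68.5 -85.6] [-71.9 -84.7]
scene -y edge [-324.5  -76.1]
scene -y edge [-238.1  -78.7]
scene -y edge [-171.4  -77.4]
scene inner end [-124.   -22.9] [-123.3   44.9]
scene -y rail outer [-10.8 -69.6]
```

Cross-check: the lid's edge is at case y≈-76 (centred) and its inner end at x≈-124. Slide in, slowly.

Request:
move_arm(
  rows=[
    [[-0.1,0,-5],0,8],
    [[-0.2,0,-12],0,8],
    [[-0.3,0,-20],0,8],
    [[-0.4,0,-28],0,8],
    [[-0.5,0,-36],0,8],
    [[-0.6,0,-43],0,8],
    [[-0.6,0,-46],0,8],
    [[-0.6,0,-46],0,8],
  ],
)

```text
clock: 36.25
position: [0.4869, -0.0313, 0.0592]
ee_rot: [0.432, 0.572, 0.408, -0.566]
contact_force: [0.7, -0.3, -1.3]
width: 0.0112
```

```bash
python3 - <<'E'
from h import *
rep(); shot("side","s28",(200,150,360,290),4.8);shot("scene","sc28",(260,180,420,300),4.8);rep(); 
E
```

```text
t 36.25 pos [486.9 -31.3  59.2] x [ 0.027 -0.023 -0.999] z [-0.294 -0.956  0.014] yaw -107.1 w 11.2 F [ 0.7 -0.3 -1.3] q [-0.19  0.3   1.96 -0.02  0.85  1.69]
t 36.35 pos [486.7 -32.   59.2] x [ 0.027 -0.023 -0.999] z [-0.295 -0.955  0.014] yaw -107.1 w 11.0 F [ 0.1 -0.1 -1.4] q [-0.2   0.3   1.96 -0.02  0.85  1.69]
```

View pics/s28.png

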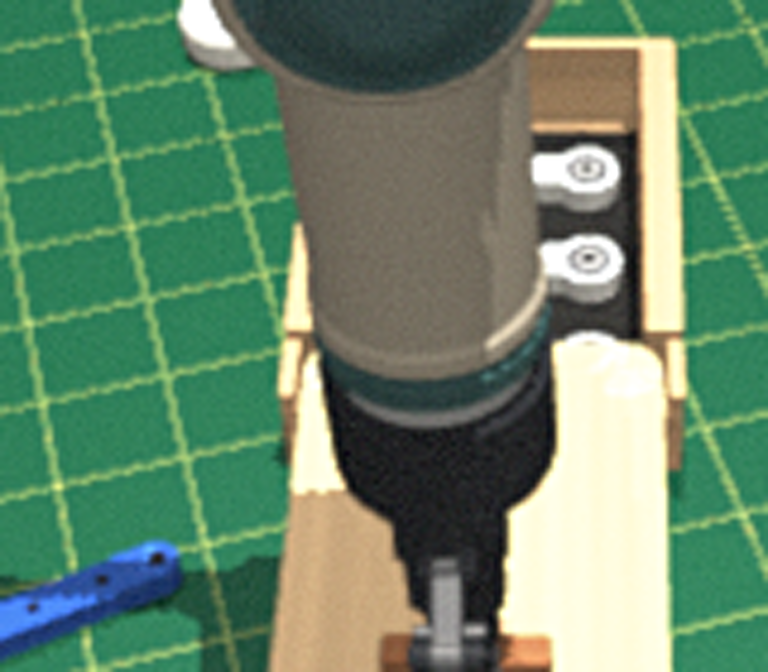

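View pics/sc28.png

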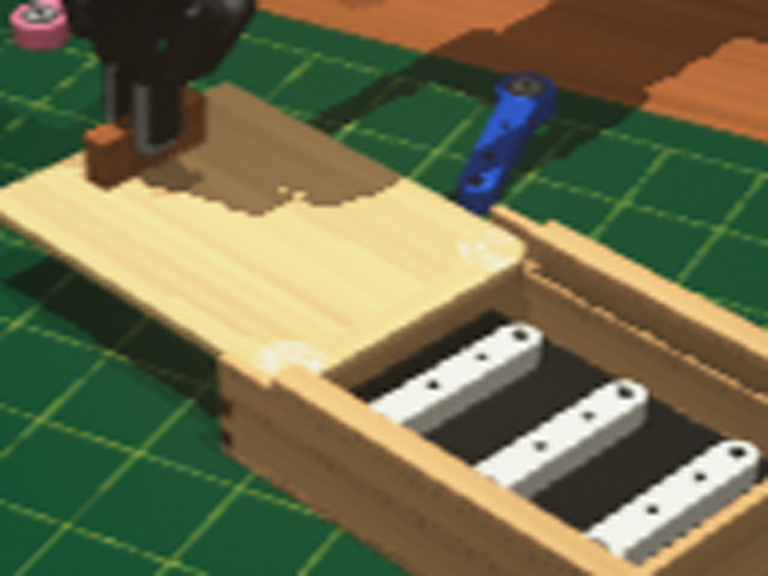

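The lid is between the cheeks and at the rails' start, with no contact force. Continue.

Request:
move_arm(
  rows=[
    [[-0.1,0,-5],0,8],
    [[-0.2,0,-12],0,8],
    [[-0.3,0,-20],0,8],
    [[-0.4,0,-28],0,8],
    [[-0.5,0,-36],0,8],
    [[-0.6,0,-43],0,8],
    [[-0.6,0,-46],0,8],
    [[-0.6,0,-46],0,8],
  ],
)

```text
clock: 37.02
position: [0.5005, 0.0128, 0.0591]
ee_rot: [0.433, 0.571, 0.408, -0.566]
contact_force: [-0.1, -0.2, -1.2]
width: 0.0118
```

```bash
python3 - <<'E'
from h import *
s=rep(); shot("scene","sc29",(260,180,420,300),4.8)
ex=np.array([.2948,.9556]);ey=np.array([-.9556,.2948]);d=s["position"][:2]-[.5595,.211];print("case",d@ex*1000,d@ey*1000)
E
```

```text
t 37.02 pos [500.5  12.8  59.1] x [ 0.027 -0.023 -0.999] z [-0.294 -0.956  0.014] yaw -107.1 w 11.8 F [-0.1 -0.2 -1.2] q [-0.1   0.32  1.93 -0.03  0.86  1.79]
case -206.7823951218317 -2.026717096233174
```

View pics/sc29.png

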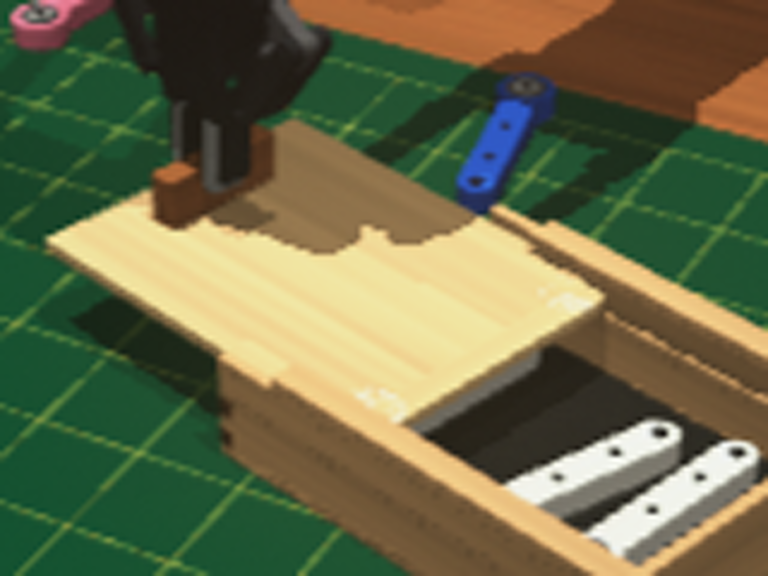

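The middle link A has been disturbed: its small end is now near B's. I'll look closer.

```bash
python3 - <<'E'
from h import *
shot("side","s30",(240,140,365,260),6)
L=links("scene",z0=.006)+links("side",z0=.006)
ex=np.array([.2948,.9556]);ey=np.array([-.9556,.2948])
for v,f in L: d=v[:2]-[.5595,.211]; print(np.round([d@ex*1000,d@ey*1000,(np.degrees(v[2])-72.87)%360],1))
E
```

```text
scene 0.84 px [402. 284.] rgb [222. 225. 212.] pose [0.5563 0.2726] deg 345.2 cost 0.473 
scene 0.56 px [386. 278.] rgb [207. 207. 192.] pose [0.5475 0.24  ] deg 337.1 cost 0.682 
side 0.95 px [213. 413.] rgb [254. 185. 213.] pose [ 0.302  -0.1836] deg 352.5 cost 0.122 
side 0.55 px [327. 200.] rgb [227. 226. 214.] pose [0.6075 0.2134] deg 331.0 cost 2.239 
side 0.55 px [320. 189.] rgb [199. 197. 195.] pose [0.6235 0.2946] deg 259.6 cost 1.587 
[ 58.   21.2 272.3]
[ 24.2  20.  264.2]
[-453.   129.7  279.6]
[ 16.4 -45.1 258.2]
[ 98.8 -36.5 186.7]
```

View pics/s30.png

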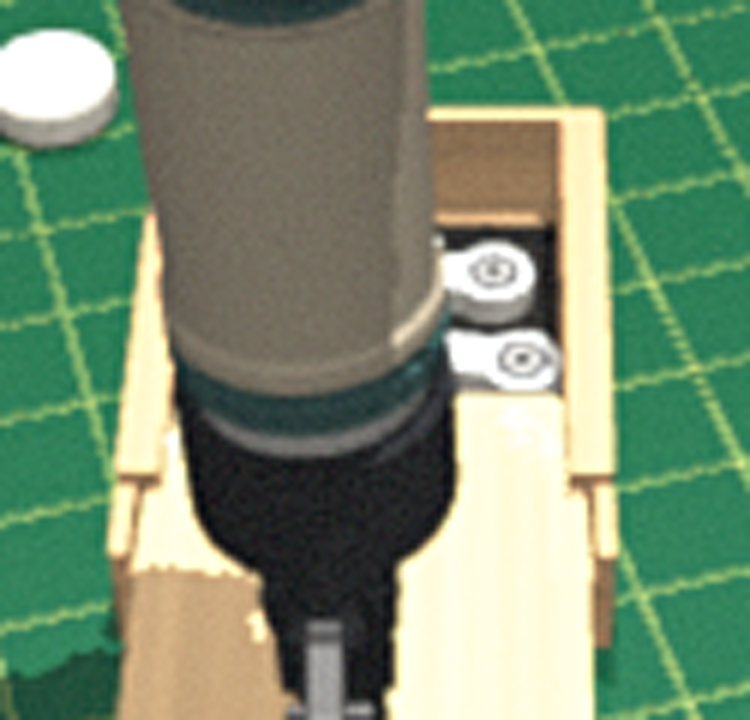

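A has been knocked (rotated by about 10° and shifted towards B). I'll take the lid back out and put it right.

Request:
move_arm(
  rows=[
    [[0.1,0,8],0,8],
    [[0.3,0,20],0,8],
    [[0.5,0,34],0,8],
    [[0.7,0,48],0,8],
    [[0.9,0,62],0,8],
    [[1.0,0,76],0,8],
    [[1.2,0,88],0,8],
    [[1.2,0,92],0,8],
  ],
)

```text
clock: 37.98
position: [0.4722, -0.0782, 0.0593]
ee_rot: [0.432, 0.572, 0.407, -0.567]
contact_force: [-0.8, -0.1, -1.8]
width: 0.0116
```

```bash
python3 - <<'E'
from h import *
rep();plan([.501,-.3885,.085],-107.13)
E
```

```text
t 37.98 pos [472.2 -78.2  59.3] x [ 0.026 -0.024 -0.999] z [-0.297 -0.955  0.015] yaw -107.3 w 11.6 F [-0.8 -0.1 -1.8] q [-0.3   0.29  1.98 -0.02  0.84  1.59]
[-17.4 120.2 288.1] turn -0.002 alt 3.139 rows>= 8
```

```bash
python3 - <<'E'
from h import *
plan([.470,-.19,.021],-107.13)
E
```

```text
[ 40.9  29.7 106.8] turn -0.002 alt 3.139 rows>= 3
```

Request:
move_arm(
  rows=[
    [[0,4,15],0,8],
    [[0,12,40],0,8],
    [[2,20,68],0,8],
    [[10,27,92],0,8],
    [[22,30,105],0,8],
    [[34,30,107],0,8],
    [[40,30,107],0,8],
    [[40,30,107],0,8],
  ],
)

```text
clock: 38.65
position: [0.469, -0.1899, 0.0206]
ee_rot: [0.43, 0.571, 0.408, -0.567]
contact_force: [-0.7, 0.0, -2.0]
width: 0.0116
```

```bash
python3 - <<'E'
from h import *
rep(); shot("side","s31")
E
```

```text
t 38.65 pos [ 469.  -189.9   20.6] x [ 0.024 -0.022 -0.999] z [-0.298 -0.955  0.014] yaw -107.3 w 11.6 F [-0.7  0.  -2. ] q [-0.52  0.38  1.97 -0.01  0.77  1.36]
```

View pics/s31.png

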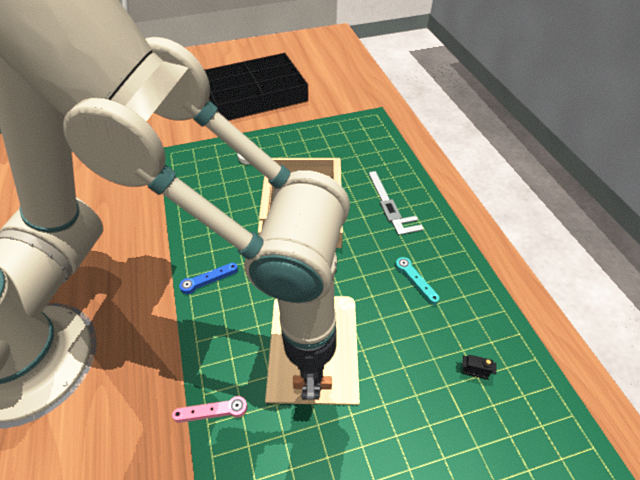

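Request:
move_arm(
  rows=[
    [[1.5,0,0],0,8],
    [[2,0,0],0,8],
    [[2,0,0],0,16],
    [[2,0,0],0,28],
    [[2,0,0],0,42],
    [[-10,0,0],0,50],
    [[-40,0,0],0,50],
    [[-70,0,0],0,50],
  ],
)

```text
clock: 39.37
position: [0.4668, -0.1874, 0.0913]
ee_rot: [0.43, 0.571, 0.409, -0.568]
contact_force: [-0.6, -0.7, 0.7]
width: 0.0502
```

```bash
python3 - <<'E'
from h import *
rep(); plan([.535,.15,.20],-107.13)
E
```

```text
t 39.37 pos [ 466.8 -187.4   91.3] x [ 0.022 -0.021 -1.   ] z [-0.297 -0.955  0.014] yaw -107.3 w 50.2 F [-0.6 -0.7  0.7] q [-0.51  0.28  1.89 -0.01  0.94  1.36]
[-114.3  -31.9 -340.9] turn -0.002 alt 3.139 rows>= 9
```

Request:
move_arm(
  rows=[
    [[-30,-2,-10],0,50],
    [[-60,-5,-40],0,50],
    [[-90,-9,-80],0,50],
    [[-110,-13,-120],0,50],
    [[-112,-17,-160],0,50],
    [[-114,-21,-200],0,50],
    [[-114,-25,-240],0,50],
    [[-114,-28,-280],0,50],
  ],
)

```text
clock: 40.03
position: [0.5195, 0.0874, 0.2018]
ee_rot: [0.43, 0.572, 0.408, -0.567]
contact_force: [0.7, 0.1, -0.2]
width: 0.0499
```

Request:
move_arm(
  rows=[
    [[0,-3,-30],0,50],
    [[0,-5,-60],0,50],
    [[0,-5,-70],0,50],
    [[0,-5,-70],0,50],
    [[0,-5,-70],0,50],
  ],
)

```text
clock: 40.45
position: [0.5351, 0.1553, 0.2006]
ee_rot: [0.431, 0.571, 0.408, -0.567]
contact_force: [0.0, -0.4, 0.0]
width: 0.0498
```

```bash
cat > chk.py <<'E'
from h import *
import sys
rep(); L=links("wrist",z0=.006,name=sys.argv[1])
ex=np.array([.2948,.9556]);ey=np.array([-.9556,.2948])
for v,f in L: d=v[:2]-[.5595,.211]; print(np.round([d@ex*1000,d@ey*1000,(np.degrees(v[2])-72.87)%360],1))
E
python3 chk.py w32
```

```text
t 40.45 pos [535.1 155.3 200.6] x [ 0.023 -0.023 -0.999] z [-0.295 -0.955  0.015] yaw -107.2 w 49.8 F [ 0.  -0.4  0. ] q [ 0.17  0.26  1.61 -0.03  1.26  2.05]
wrist 0.88 px [232. 193.] rgb [226. 228. 231.] pose [0.579  0.2223] deg 333.0 cost 0.042 
wrist 0.86 px [313. 202.] rgb [225. 228. 230.] pose [0.5457 0.1485] deg 342.6 cost 0.044 
wrist 0.65 px [193. 203.] rgb [225. 228. 231.] pose [0.5795 0.2645] deg 343.4 cost 0.053 
[ 16.6 -15.3 260.1]
[-63.8  -5.2 269.7]
[ 57.1  -3.4 270.5]
```

View pics/w32.png

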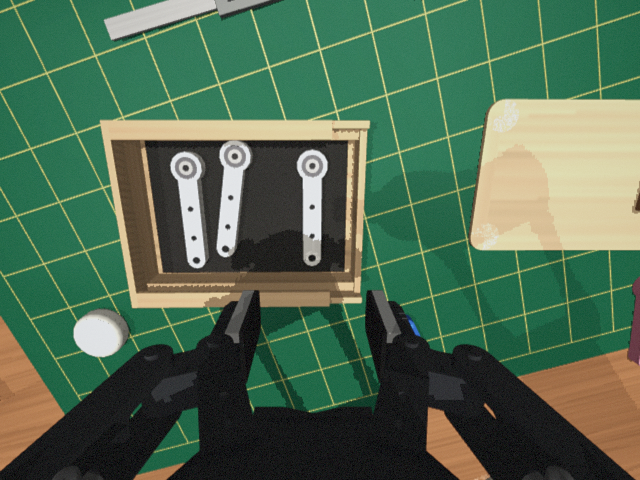

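```bash
python3 - <<'E'
from h import *
rep();plan([.5772,.2188,.085],-117)
E
```

```text
t 40.55 pos [535.  154.2 200.7] x [ 0.023 -0.022 -0.999] z [-0.298 -0.955  0.014] yaw -107.3 w 50.0 F [ 0.2 -0.5 -0.1] q [ 0.17  0.26  1.61 -0.03  1.26  2.05]
[115.2  17.7 -75.9] turn 0.169 alt -2.973 rows>= 4
```

Request:
move_arm(
  rows=[
    [[5,4,-18],0.05,40],
    [[20,8,-36],0.1,30],
    [[45,12,-54],0.15,30],
    [[70,16,-70],0.169,30],
    [[95,18,-76],0.169,30],
    [[110,18,-76],0.169,30],
    [[115,18,-76],0.169,30],
    [[115,18,-76],0.169,30],
  ],
)

```text
clock: 41.22
position: [0.5764, 0.2169, 0.0838]
ee_rot: [0.38, 0.605, 0.358, -0.602]
contact_force: [-0.2, 0.3, -0.3]
width: 0.0299
```

```bash
python3 chk.py w33; python3 - <<'E'
from h import *
s=rep();plan([.5772,.2188,.0155],-117)
E
```

```text
t 41.22 pos [576.4 216.9  83.8] x [ 0.02  -0.024 -1.   ] z [-0.456 -0.89   0.012] yaw -117.1 w 29.9 F [-0.2  0.3 -0.3] q [ 0.26  0.44  1.64 -0.03  1.05  2.32]
wrist 0.74 px [420. 241.] rgb [230. 227. 220.] pose [0.5468 0.1493] deg 342.7 cost 0.023 
wrist 0.73 px [300. 247.] rgb [180. 177. 170.] pose [0.5796 0.2237] deg 333.4 cost 0.057 
wrist 0.7 px [241. 247.] rgb [184. 181. 174.] pose [0.5812 0.2661] deg 342.8 cost 0.504 
[-62.7  -6.  269.8]
[ 18.1 -15.4 260.5]
[ 59.1  -4.5 270. ]
t 41.32 pos [578.1 217.8  86.2] x [ 0.025 -0.022 -0.999] z [-0.455 -0.89   0.009] yaw -117.1 w 30.1 F [-0.5 -0.4  0.8] q [ 0.26  0.44  1.63 -0.03  1.05  2.32]
[70.6 -3.5 -1.1] turn -0.002 alt 3.14 rows>= 2
```

View pics/w33.png

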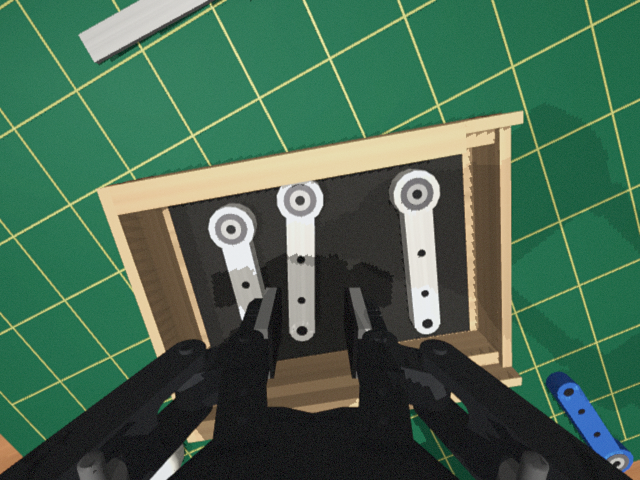

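Finger gap is clear on both sides. Descend.

Request:
move_arm(
  rows=[
    [[12,-1,0],0,30],
    [[27,-2,-0.5],0,30],
    [[42,-3,-1],0,30],
    [[54,-3.5,-1],0,30],
    [[64,-3.5,-1],0,30],
    [[69,-3.5,-1],0,30],
    [[70,-3.5,-1],0,30],
    [[70,-3.5,-1],0,30],
  ],
)

```text
clock: 41.98
position: [0.5776, 0.2186, 0.0167]
ee_rot: [0.38, 0.607, 0.358, -0.6]
contact_force: [-0.7, -0.8, 0.3]
width: 0.0301
```

```bash
python3 - <<'E'
from h import *
s=rep();shot("wrist","w34")
E
```

```text
t 41.98 pos [577.6 218.6  16.7] x [ 0.025 -0.022 -0.999] z [-0.456 -0.89   0.008] yaw -117.1 w 30.1 F [-0.7 -0.8  0.3] q [ 0.27  0.52  1.71 -0.04  0.9   2.33]
```

View pics/w34.png

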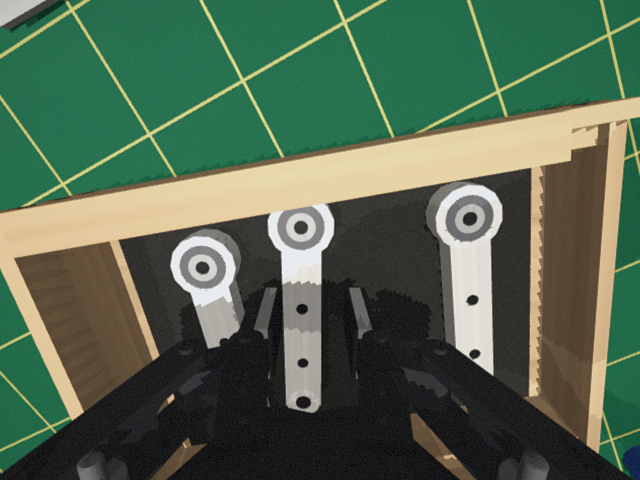

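Request:
move_arm(
  rows=[
    [[0,0,0],0,24],
    [[0,0,0],0,16],
    [[0,0,0],0,10],
    [[0,0,0],0,10],
    [[0,0,0],0,10],
  ],
  force=60,
)

```text
clock: 42.45
position: [0.5789, 0.2191, 0.0183]
ee_rot: [0.381, 0.608, 0.357, -0.598]
contact_force: [0.2, 1.2, 6.3]
width: 0.0142
```

Request:
move_arm(
  rows=[
    [[-4,0,0],0,10],
    [[-8,0,0],0,10],
    [[-12,0,0],0,10],
    [[-12,0,0],0,10],
  ],
  force=80,
)

```text
clock: 42.78
position: [0.5789, 0.2195, 0.031]
ee_rot: [0.381, 0.608, 0.357, -0.598]
contact_force: [-0.5, 0.7, -0.8]
width: 0.0129
```

```bash
python3 - <<'E'
from h import *
s=rep();shot("wrist","w35");plan([.5624,.2069,.030],-107.13)
E
```

```text
t 42.78 pos [578.9 219.5  31. ] x [ 0.03  -0.021 -0.999] z [-0.455 -0.89   0.005] yaw -117.1 w 12.9 F [-0.5  0.7 -0.8] q [ 0.27  0.5   1.7  -0.04  0.93  2.33]
[ 0.4 -8.8 18.5] turn -0.174 alt 2.968 rows>= 2
```

View pics/w35.png

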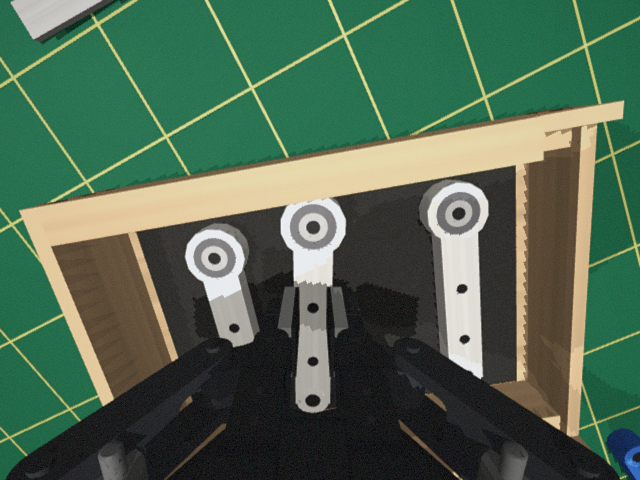

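Request:
move_arm(
  rows=[
    [[0,-5,4],0,10],
    [[0,-9,9],-0.06,10],
    [[0,-9,14],-0.12,10],
    [[0,-9,18],-0.174,10],
    [[0,-9,18.5],-0.174,10],
    [[0,-9,18.5],-0.174,10],
  ],
)

```text
clock: 43.33
position: [0.5615, 0.2068, 0.0302]
ee_rot: [0.431, 0.573, 0.407, -0.566]
contact_force: [0.5, 0.2, -1.0]
width: 0.0131
```

```bash
python3 - <<'E'
from h import *
s=rep();plan([.5624,.2069,.0188],-107.13)
E
```

```text
t 43.33 pos [561.5 206.8  30.2] x [ 0.028 -0.021 -0.999] z [-0.296 -0.955  0.012] yaw -107.2 w 13.1 F [ 0.5  0.2 -1. ] q [ 0.25  0.48  1.74 -0.04  0.9   2.15]
[11.4  0.4 -0.5] turn -0.002 alt 3.14 rows>= 1
```

Request:
move_arm(
  rows=[
    [[5,0,0],0,10],
    [[10,0,0],0,10],
    [[12,0,0],0,10],
    [[12,0,0],0,14],
    [[12,0,0],0,22],
    [[12,0,0],0,32],
    [[5,0,0],0,36],
    [[-15,0,0],0,36],
  ],
)

```text
clock: 44.0
position: [0.5589, 0.2065, 0.0428]
ee_rot: [0.431, 0.571, 0.408, -0.568]
contact_force: [-0.1, 0.0, -0.2]
width: 0.0362
```

Request:
move_arm(
  rows=[
    [[-30,0,0],0,50],
    [[-65,0,0],0,50],
    [[-100,0,5],0,50],
    [[-130,0,30],0,50],
    [[-150,0,55],0,50],
    [[-155,0,62],0,50],
    [[-155,0,62],0,50],
  ],
)

```text
clock: 44.58
position: [0.5377, 0.1498, 0.2011]
ee_rot: [0.431, 0.572, 0.407, -0.567]
contact_force: [-0.2, -0.9, -0.7]
width: 0.0503
```

```bash
python3 chk.py w36; python3 - <<'E'
from h import *
plan([.468,-.188,.15],-107.13)
E
```

```text
t 44.58 pos [537.7 149.8 201.1] x [ 0.026 -0.022 -0.999] z [-0.298 -0.954  0.014] yaw -107.4 w 50.3 F [-0.2 -0.9 -0.7] q [ 0.16  0.26  1.61 -0.03  1.25  2.05]
wrist 0.87 px [250. 210.] rgb [222. 223. 225.] pose [0.5585 0.2073] deg 342.7 cost 0.059 
wrist 0.8 px [191. 209.] rgb [225. 228. 231.] pose [0.5789 0.2655] deg 343.7 cost 0.057 
wrist 0.6 px [308. 207.] rgb [223. 224. 224.] pose [0.546  0.1499] deg 342.7 cost 0.044 
[-3.800e+00 -1.000e-01  2.698e+02]
[ 57.8  -2.4 270.8]
[-62.3  -5.1 269.8]
[ 54.1  33.6 343.6] turn -0.003 alt 3.139 rows>= 9
```

View pics/w36.png

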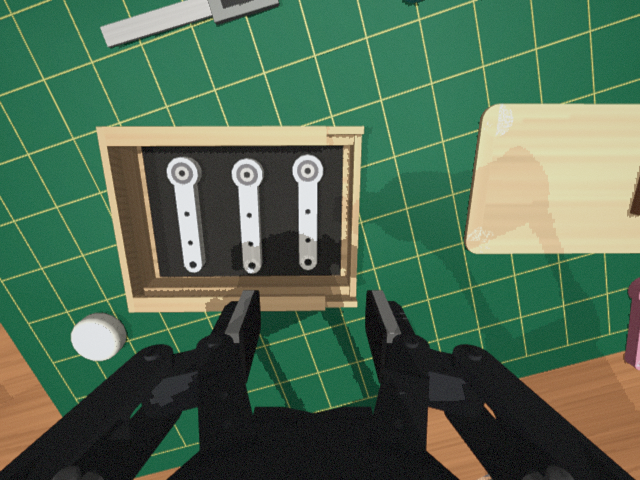

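All three are parallel and flat again (270±1°). Back to the lid.

Request:
move_arm(
  rows=[
    [[0,4,25],0,50],
    [[0,8,62],0,50],
    [[4,12,100],0,50],
    [[10,16,138],0,50],
    [[16,20,176],0,50],
    [[24,24,214],0,50],
    [[32,28,252],0,50],
    [[40,31,288],0,50],
  ],
)

```text
clock: 45.35
position: [0.4812, -0.1346, 0.161]
ee_rot: [0.429, 0.57, 0.41, -0.568]
contact_force: [1.3, -0.6, -0.1]
width: 0.0498
```

Request:
move_arm(
  rows=[
    [[5,1,30],0,45],
    [[8,2,60],0,45],
    [[8,2,66],0,45],
    [[8,2,66],0,45],
    [[8,2,66],0,45],
  ],
)

```text
clock: 45.77
position: [0.4637, -0.1974, 0.1527]
ee_rot: [0.428, 0.57, 0.411, -0.568]
contact_force: [-0.4, 0.5, 0.4]
width: 0.0452
```

```bash
python3 - <<'E'
from h import *
viewer.get_image("wrist");shot("wrist","w37")
E
python3 lid.py; python3 - <<'E'
from h import *
rep(); plan([.470,-.190,.016],-107.13)
E
```

```text
lid 0.61 [220. 217.] 36490
rect ((489.3185119628906, -118.81997680664062), (205.16700744628906, 152.5767364501953), 72.60096740722656)
rib 0.67 [217. 216.] -> [[ 0.5009 -0.1286  0.032 ]] 36592
rib colour blob [ 292  191   17   77 1213] [300.28276999 229.23248145] [[ 0.4703 -0.1906  0.032 ]]
rib rect ((469.53070068359375, -190.01870727539062), (13.38164234161377, 65.6019058227539), 72.69412994384766)
t 46.07 pos [ 464.1 -197.3  154.1] x [ 0.019 -0.02  -1.   ] z [-0.295 -0.956  0.014] yaw -107.1 w 45.0 F [0.  0.5 0.4] q [-0.53  0.22  1.79 -0.01  1.11  1.34]
[138.    0.2 -10.6] turn -0.0 alt 3.142 rows>= 4
```

View pics/w37.png

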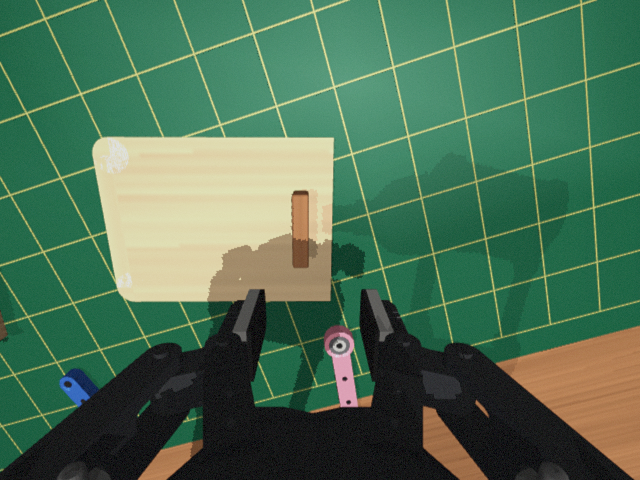

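Request:
move_arm(
  rows=[
    [[18,0,-3],0,45],
    [[46,0,-6],0,45],
    [[76,1,-9],0,45],
    [[104,2,-11],0,45],
    [[124,2,-11],0,45],
    [[133,2,-11],0,45],
    [[136,2,-11],0,45],
    [[136,2,-11],0,45],
  ],
)

```text
clock: 46.73
position: [0.472, -0.1899, 0.0179]
ee_rot: [0.43, 0.57, 0.41, -0.568]
contact_force: [-0.0, -0.4, 1.1]
width: 0.0449
```

```bash
python3 - <<'E'
from h import *
shot("wrist","w38");rep()
E
```

```text
t 46.78 pos [ 472.6 -190.3   18.7] x [ 0.02  -0.021 -1.   ] z [-0.294 -0.956  0.014] yaw -107.1 w 44.8 F [ 0.8  0.3 -0.1] q [-0.51  0.38  1.96 -0.01  0.77  1.36]
```

View pics/w38.png

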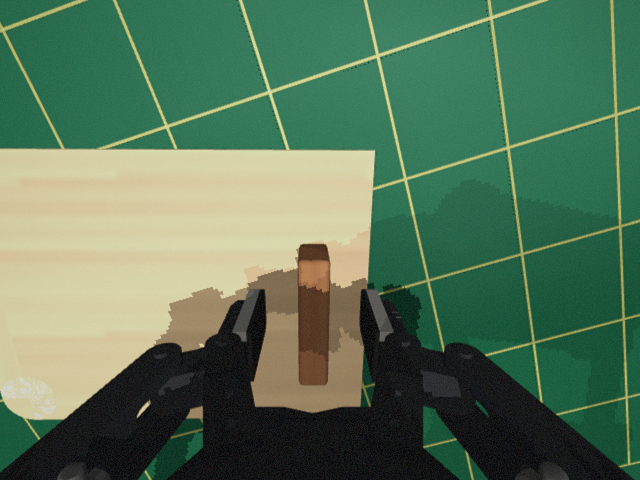

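Request:
move_arm(
  rows=[
    [[0,-2,0],0,45],
    [[0,-3.5,0],0,45],
    [[0,-3.5,0],0,30],
    [[0,-3.5,0],0,18],
    [[0,-3.5,0],0,8],
    [[0,-3.5,0],0,8],
    [[0,-3.5,0],0,8],
    [[0,-3.5,0],0,8],
  ],
  force=90,
)

```text
clock: 47.45
position: [0.4695, -0.1894, 0.0196]
ee_rot: [0.43, 0.57, 0.409, -0.567]
contact_force: [-1.1, 1.0, 6.8]
width: 0.0114
```

```bash
python3 - <<'E'
from h import *
rep()
E
```

```text
t 47.45 pos [ 469.5 -189.4   19.6] x [ 0.021 -0.021 -1.   ] z [-0.295 -0.955  0.014] yaw -107.1 w 11.4 F [-1.1  1.   6.8] q [-0.52  0.38  1.97 -0.01  0.77  1.36]
```

Request:
move_arm(
  rows=[
    [[-4,0,0],0,8],
    [[-12,0,0],0,8],
    [[-24,0,0],0,8],
    [[-38,0,0],0,8],
    [[-50,0,0],0,8],
    [[-58,0,0],0,8],
    [[-58,0,0],0,8],
    [[-58,0,0],0,8],
  ],
)

```text
clock: 48.12
position: [0.4684, -0.1883, 0.078]
ee_rot: [0.431, 0.571, 0.409, -0.567]
contact_force: [-0.2, -0.4, -2.6]
width: 0.0115
```

```bash
python3 - <<'E'
from h import *
s=rep(); shot("wrist","w39",(0,120,400,430),2)
R=Rm(s["ee_rot"]); c=viewer.get_calibration("wrist")
for h in (19.6,17.5):
  for d in (-3,-1.5,0,1.5):
    P=[s["position"]+R@(np.array(q)/1000) for q in [(h-32,32+d,-7),(h-32,-32+d,-7),(h-6,76+d,28),(h-6,76+d,-80),(h-6,-76+d,-135)]]
    print(h,d,np.round((proj(c,np.array(P))-[0,120])*2,0).tolist())
plan([.473,-.0763,.085],-107.13)
E
```

```text
t 48.12 pos [ 468.4 -188.3   78. ] x [ 0.022 -0.022 -1.   ] z [-0.295 -0.955  0.014] yaw -107.1 w 11.5 F [-0.2 -0.4 -2.6] q [-0.51  0.3   1.9  -0.01  0.91  1.36]
19.6 -3 [[588.0, 273.0], [593.0, 521.0], [746.0, 50.0], [269.0, 49.0], [170.0, 578.0]]
19.6 -1.5 [[588.0, 266.0], [593.0, 516.0], [746.0, 43.0], [268.0, 42.0], [169.0, 574.0]]
19.6 0 [[588.0, 259.0], [593.0, 511.0], [747.0, 36.0], [267.0, 35.0], [168.0, 570.0]]
19.6 1.5 [[588.0, 252.0], [593.0, 506.0], [747.0, 29.0], [266.0, 28.0], [167.0, 566.0]]
17.5 -3 [[588.0, 276.0], [592.0, 528.0], [748.0, 50.0], [264.0, 50.0], [165.0, 584.0]]
17.5 -1.5 [[588.0, 270.0], [592.0, 522.0], [748.0, 43.0], [263.0, 43.0], [164.0, 580.0]]
17.5 0 [[588.0, 263.0], [592.0, 517.0], [748.0, 36.0], [262.0, 36.0], [163.0, 576.0]]
17.5 1.5 [[588.0, 256.0], [592.0, 512.0], [749.0, 29.0], [261.0, 29.0], [162.0, 572.0]]
[  -9.9  -27.9 -108.2] turn -0.0 alt 3.141 rows>= 3
```

View pics/w39.png

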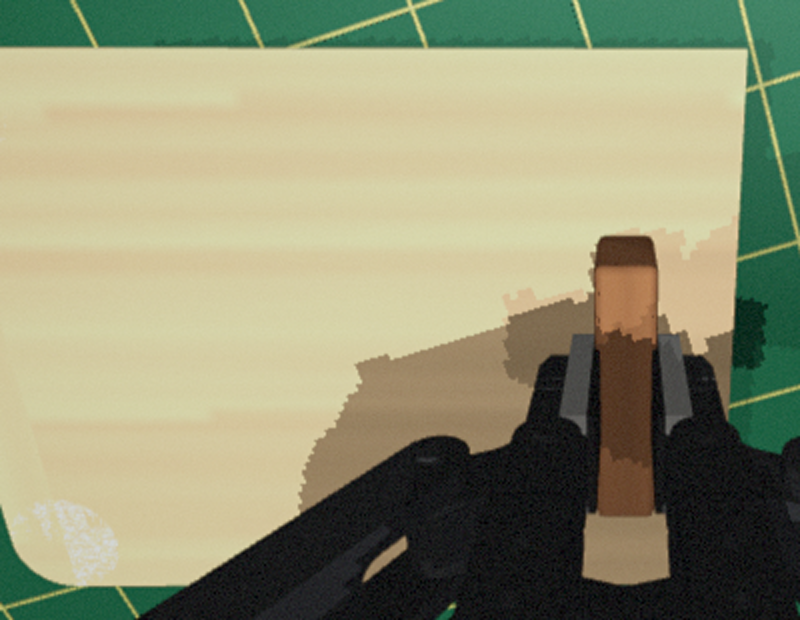

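Request:
move_arm(
  rows=[
    [[-1,-4,-14],0,8],
    [[-3,-9,-34],0,8],
    [[-5,-15,-58],0,8],
    [[-7,-21,-80],0,8],
    [[-9,-26,-98],0,8],
    [[-10,-28,-107],0,8],
    [[-10,-28,-108],0,8],
    [[-10,-28,-108],0,8],
  ],
)

```text
clock: 48.83
position: [0.4728, -0.0764, 0.0847]
ee_rot: [0.431, 0.57, 0.41, -0.567]
contact_force: [-0.1, 0.0, -1.5]
width: 0.0117
```

```bash
python3 - <<'E'
from h import *
s=rep();plan([.4728,-.0762,.0603],-107.13)
E
```

```text
t 48.83 pos [472.8 -76.4  84.7] x [ 0.02  -0.022 -1.   ] z [-0.293 -0.956  0.015] yaw -107.1 w 11.7 F [-0.1  0.  -1.5] q [-0.29  0.26  1.94 -0.02  0.92  1.59]
[24.4 -0.7 -0.6] turn 0.001 alt -3.14 rows>= 1
```

Request:
move_arm(
  rows=[
    [[6,0,0],0,8],
    [[14,0,0],0,8],
    [[21,-0.5,0],0,8],
    [[24.4,-0.7,-0.5],0,8],
    [[24.4,-0.7,-0.5],0,8],
    [[24.4,-0.7,-0.5],0,8],
  ],
)

```text
clock: 49.33
position: [0.4724, -0.0765, 0.0598]
ee_rot: [0.43, 0.57, 0.41, -0.568]
contact_force: [-0.0, 0.8, -1.7]
width: 0.0113
```

```bash
python3 - <<'E'
from h import *
s=rep(); shot("side","s40",(200,150,360,290),4.8);shot("scene","sc40",(220,170,400,300),4.3);s=rep()
ex=np.array([.2948,.9556]);ey=np.array([-.9556,.2948]);d=s["position"][:2]-[.5595,.211];print("case",d@ex*1000,d@ey*1000)
E
```

```text
t 49.33 pos [472.4 -76.5  59.8] x [ 0.019 -0.021 -1.   ] z [-0.294 -0.956  0.015] yaw -107.1 w 11.3 F [-0.   0.8 -1.7] q [-0.29  0.29  1.97 -0.02  0.85  1.59]
t 49.43 pos [472.9 -76.5  60.4] x [ 0.021 -0.022 -1.   ] z [-0.294 -0.956  0.015] yaw -107.1 w 11.3 F [ 0.5  0.1 -1.4] q [-0.29  0.29  1.97 -0.02  0.85  1.59]
case -300.21532865410046 -2.0162111990477296
```

View pics/s40.png

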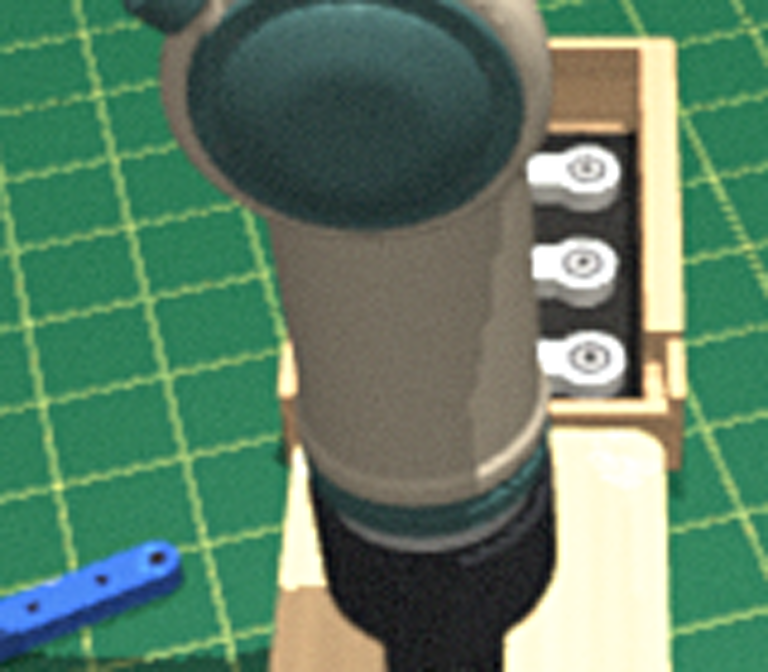

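View pics/sc40.png

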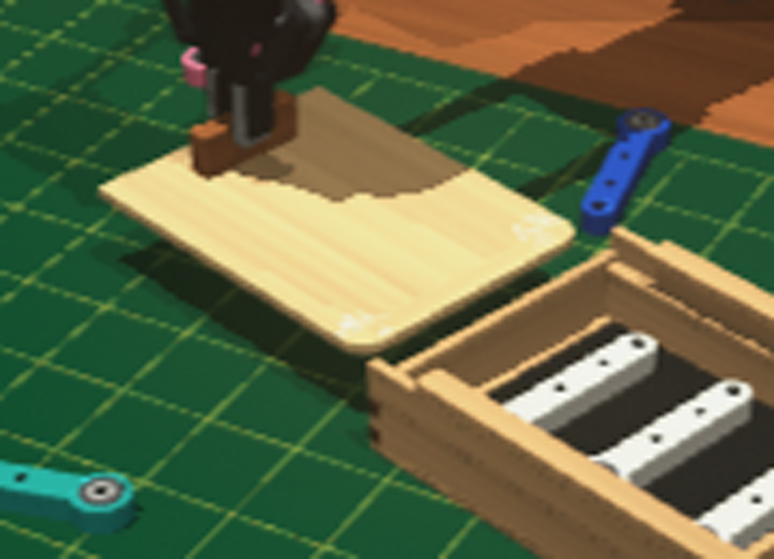

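Same geometry as the first insertion. Slide in.

Request:
move_arm(
  rows=[
    [[-0.1,0,-5],0,8],
    [[-0.2,0,-14],0,8],
    [[-0.4,0,-24],0,8],
    [[-0.5,0,-36],0,8],
    [[-0.7,0,-48],0,8],
    [[-0.9,0,-58],0,8],
    [[-1,0,-64],0,8],
    [[-1,0,-64],0,8],
  ],
)

```text
clock: 50.1
position: [0.4922, -0.0137, 0.0605]
ee_rot: [0.431, 0.57, 0.41, -0.567]
contact_force: [-0.9, -0.4, -2.0]
width: 0.0116
```

```bash
python3 - <<'E'
from h import *
s=rep(); shot("side","s41",(200,150,360,290),4.8);shot("scene","sc41",(260,180,420,300),4.8)
ex=np.array([.2948,.9556]);ey=np.array([-.9556,.2948]);d=s["position"][:2]-[.5595,.211];print("case",d@ex*1000,d@ey*1000)
E
```

```text
t 50.1 pos [492.2 -13.7  60.5] x [ 0.021 -0.021 -1.   ] z [-0.292 -0.956  0.014] yaw -107.0 w 11.6 F [-0.9 -0.4 -2. ] q [-0.16  0.31  1.94 -0.02  0.87  1.73]
case -234.60381727650417 -1.9189138562656056
```

View pics/sc41.png

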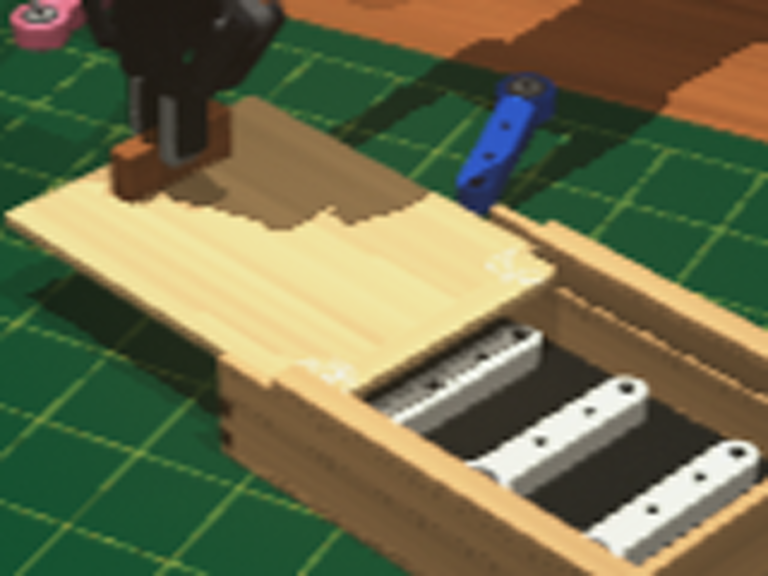

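Request:
move_arm(
  rows=[
    [[-0.1,0,-6],0,8],
    [[-0.3,0,-18],0,8],
    [[-0.4,0,-32],0,8],
    [[-0.6,0,-46],0,8],
    [[-0.8,0,-60],0,8],
    [[-1,0,-74],0,8],
    [[-1.1,0,-80],0,8],
    [[-1.1,0,-80],0,8],
  ],
)

```text
clock: 50.87
position: [0.5156, 0.0629, 0.0603]
ee_rot: [0.432, 0.569, 0.41, -0.567]
contact_force: [-0.4, -0.1, -2.2]
width: 0.0112
```

```bash
python3 - <<'E'
from h import *
s=rep(); shot("side","s42",(220,140,360,270),5);shot("scene","sc42",(280,180,460,310),4.3)
ex=np.array([.2948,.9556]);ey=np.array([-.9556,.2948]);d=s["position"][:2]-[.5595,.211];print("case",d@ex*1000,d@ey*1000)
E
```

```text
t 50.87 pos [515.6  62.9  60.3] x [ 0.021 -0.021 -1.   ] z [-0.291 -0.957  0.014] yaw -106.9 w 11.2 F [-0.4 -0.1 -2.2] q [ 0.    0.34  1.89 -0.03  0.89  1.89]
case -154.46120108782355 -1.7190180550210739
```

View pics/sc42.png

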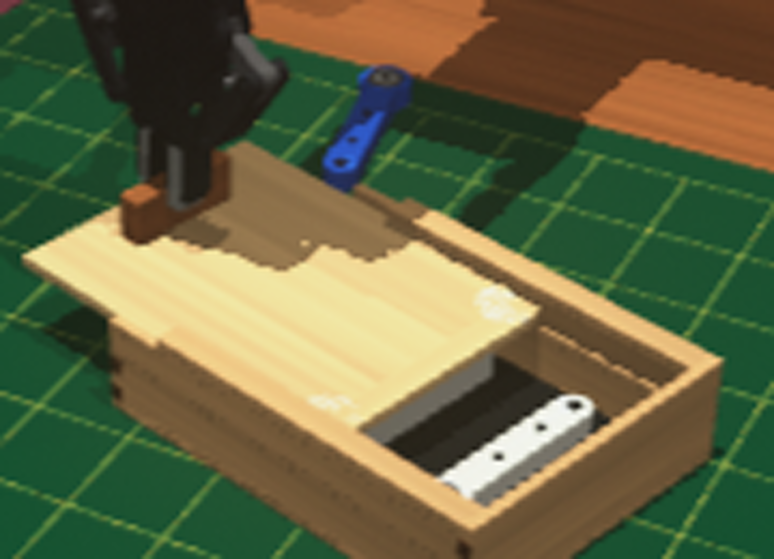

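View pics/s42.png

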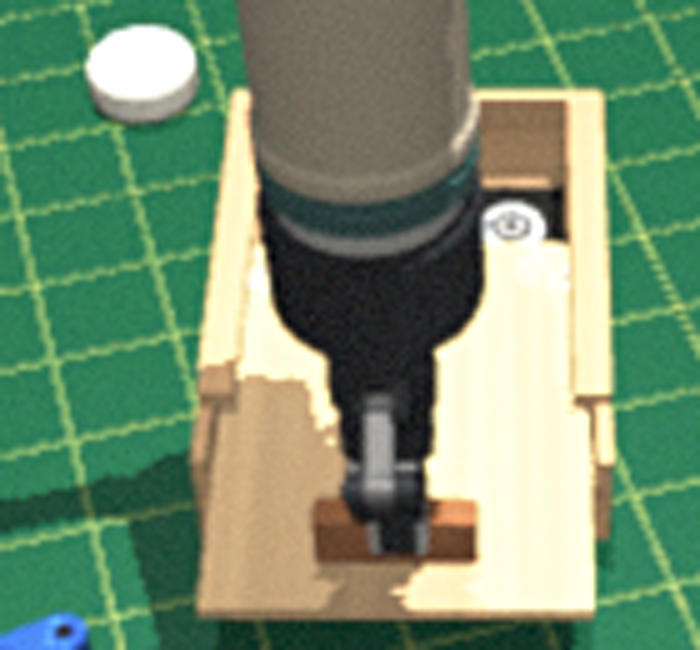

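Request:
move_arm(
  rows=[
    [[-0.1,0,-6],0.004,8],
    [[-0.3,0,-18],0.004,8],
    [[-0.4,0,-32],0.004,8],
    [[-0.6,0,-46],0.004,8],
    [[-0.8,0,-60],0.004,8],
    [[-1,0,-71],0.004,8],
    [[-1.1,0,-76],0.004,8],
    [[-1.1,0,-76],0.004,8],
  ],
)

```text
clock: 51.63
position: [0.5374, 0.1357, 0.0601]
ee_rot: [0.431, 0.57, 0.41, -0.567]
contact_force: [-0.1, 0.1, -1.8]
width: 0.0113
```

```bash
python3 - <<'E'
from h import *
s=rep(); shot("side","s43",(240,140,365,260),6);shot("scene","sc43",(280,190,460,330),4.3);s=rep()
ex=np.array([.2948,.9556]);ey=np.array([-.9556,.2948]);d=s["position"][:2]-[.5595,.211];print("case",d@ex*1000,d@ey*1000)
E
```

```text
t 51.63 pos [537.4 135.7  60.1] x [ 0.02  -0.022 -1.   ] z [-0.294 -0.956  0.015] yaw -107.1 w 11.3 F [-0.1  0.1 -1.8] q [ 0.14  0.39  1.81 -0.03  0.93  2.03]
t 51.73 pos [536.6 134.3  60. ] x [ 0.019 -0.023 -1.   ] z [-0.295 -0.955  0.016] yaw -107.1 w 11.8 F [-0.2 -0.3 -1.5] q [ 0.14  0.39  1.81 -0.03  0.93  2.02]
case -79.98901106937194 -0.7454934495147202
```

View pics/s43.png

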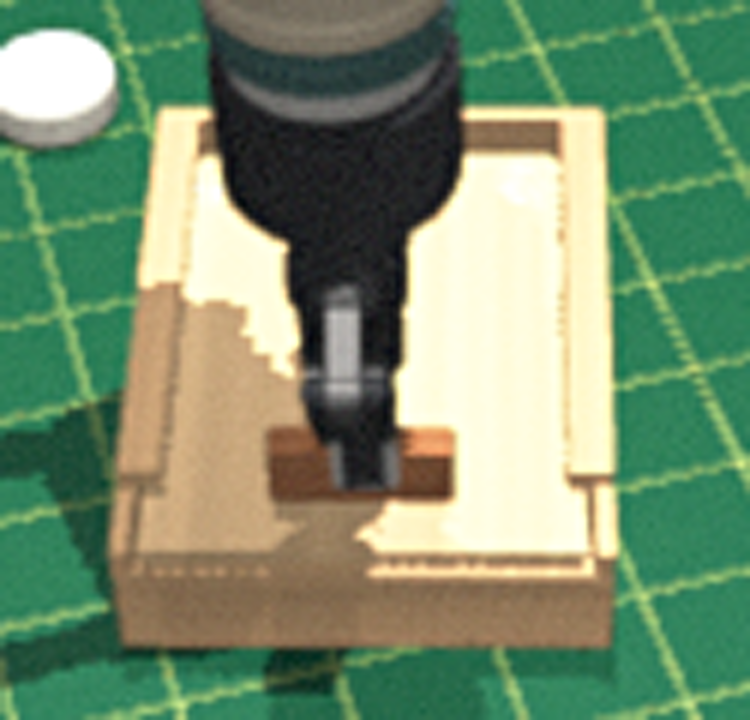

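View pics/sc43.png

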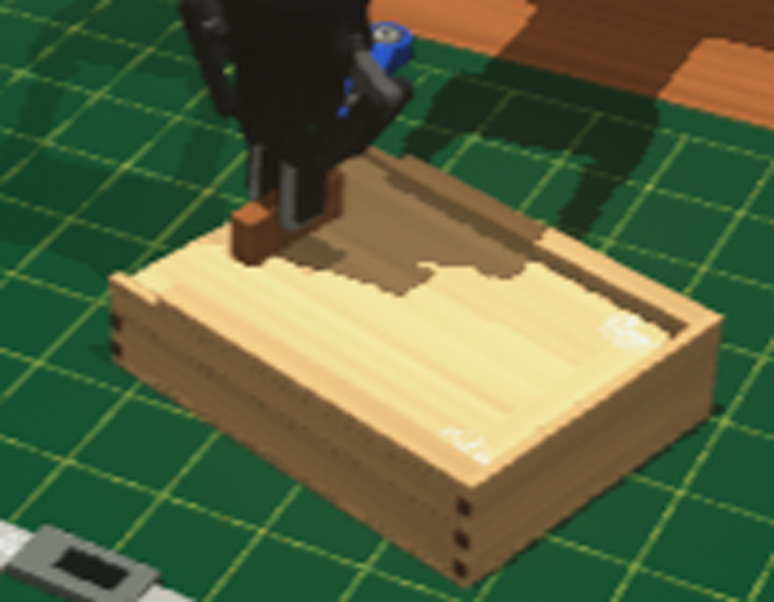

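Request:
move_arm(
  rows=[
    [[0,0.3,-2],0,8],
    [[-0.1,0.5,-4],0,8],
    [[-0.1,0.5,-5.5],0,8],
    [[-0.1,0.5,-6],0,8],
    [[-0.1,0.5,-6],0,8],
    [[-0.1,0.5,-6],0,8],
  ],
)

```text
clock: 52.23
position: [0.5389, 0.1398, 0.06]
ee_rot: [0.43, 0.57, 0.409, -0.568]
contact_force: [0.3, 0.3, -1.5]
width: 0.0108
```

```bash
python3 - <<'E'
from h import *
s=rep(); shot("wrist","w44"); shot("side","s44",(240,140,365,260),6);s=rep()
ex=np.array([.2948,.9556]);ey=np.array([-.9556,.2948]);d=s["position"][:2]-[.5595,.211];print("case",d@ex*1000,d@ey*1000)
E
```

```text
t 52.23 pos [538.9 139.8  60. ] x [ 0.019 -0.023 -1.   ] z [-0.295 -0.955  0.016] yaw -107.2 w 10.8 F [ 0.3  0.3 -1.5] q [ 0.15  0.39  1.8  -0.03  0.93  2.03]
t 52.33 pos [538.9 139.8  60. ] x [ 0.019 -0.023 -1.   ] z [-0.295 -0.955  0.016] yaw -107.2 w 11.4 F [-0.1 -0.3 -2.1] q [ 0.15  0.39  1.8  -0.03  0.93  2.03]
case -74.10284082574792 -1.2620909993440443
```

View pics/s44.png

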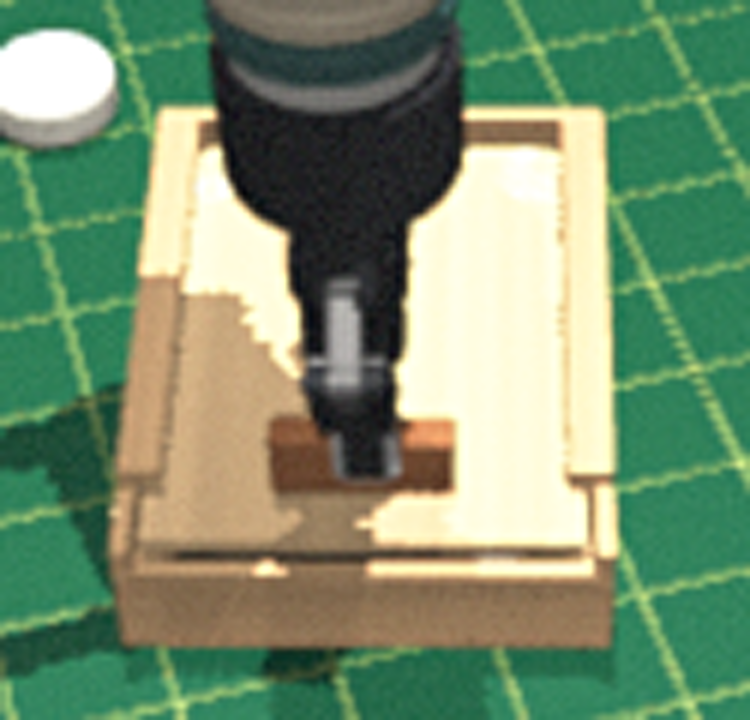

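View pics/w44.png

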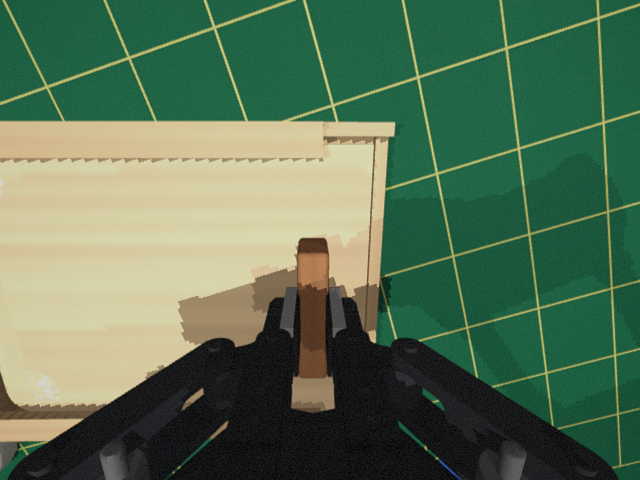

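The lid's outer edge is now behind the lip, with a thin dark gap in both views. Lower it.

Request:
move_arm(
  rows=[
    [[2,0,0],0,8],
    [[4,0,0],0,8],
    [[5.5,0,0],0,8],
    [[6,0,0],0,8],
    [[6,0,0],0,8],
  ],
)

```text
clock: 52.75
position: [0.5389, 0.1396, 0.0539]
ee_rot: [0.43, 0.569, 0.409, -0.568]
contact_force: [-0.7, -0.4, -1.1]
width: 0.0115
```

```bash
python3 - <<'E'
from h import *
s=rep(); shot("side","s45",(240,140,365,260),6)
E
```

```text
t 52.75 pos [538.9 139.6  53.9] x [ 0.019 -0.023 -1.   ] z [-0.295 -0.955  0.016] yaw -107.2 w 11.5 F [-0.7 -0.4 -1.1] q [ 0.15  0.4   1.81 -0.03  0.92  2.03]
```

View pics/s45.png

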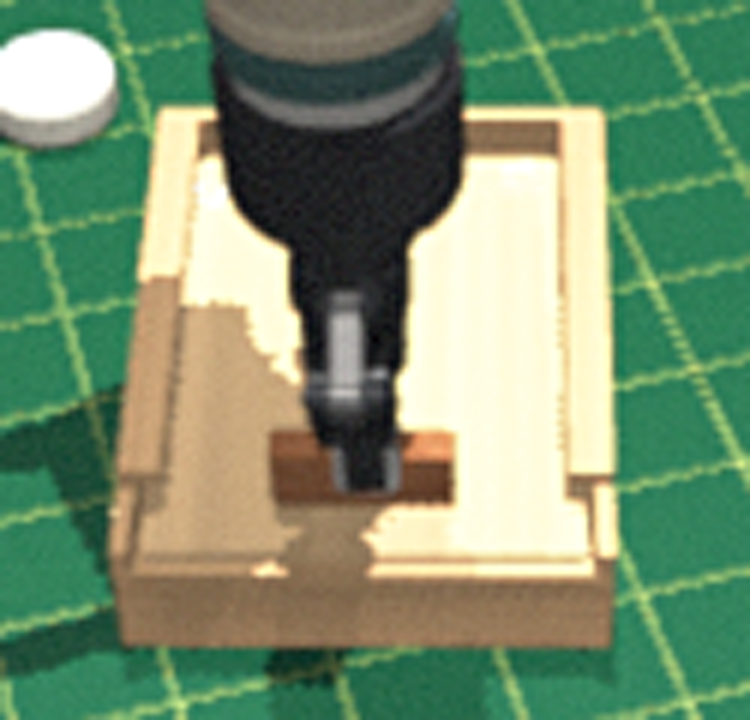

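Nearly down, and behind the lip. Lower a touch more, release and rise.

Request:
move_arm(
  rows=[
    [[1,0,0],0,8],
    [[1,0,0],0,8],
    [[1,0,0],0,15],
    [[1,0,0],0,28],
    [[1,0,0],0,42],
    [[-5,0,0],0,45],
    [[-25,0,0],0,45],
    [[-55,0,0],0,45],
  ],
)

```text
clock: 53.47
position: [0.5357, 0.1405, 0.1073]
ee_rot: [-0.429, -0.567, -0.41, 0.57]
contact_force: [0.8, -0.3, -0.3]
width: 0.045
```

Request:
move_arm(
  rows=[
    [[-30,0,10],0,45],
    [[-65,0,40],0,45],
    [[-90,0,80],0,45],
    [[-100,0,120],0,45],
    [[-100,0,160],0,45],
    [[-100,0,190],0,45],
    [[-100,0,200],0,45],
    [[-100,0,200],0,45],
  ],
)

```text
clock: 54.13
position: [0.4748, -0.0503, 0.2117]
ee_rot: [-0.428, -0.568, -0.409, 0.571]
contact_force: [-0.9, 1.0, 0.6]
width: 0.0449
```

```bash
python3 - <<'E'
from h import *
s=rep(); shot("side","s46");shot("side","s46c",(240,140,365,260),6);shot("scene","sc46c",(295,215,460,330),4.8);shot("scene","sc46")
E
```

```text
t 54.13 pos [474.8 -50.3 211.7] x [ 0.013 -0.025 -1.   ] z [-0.299 -0.954  0.02 ] yaw -107.4 w 44.9 F [-0.9  1.   0.6] q [-0.24  0.13  1.74 -0.02  1.24  1.65]
```

View pics/s46c.png

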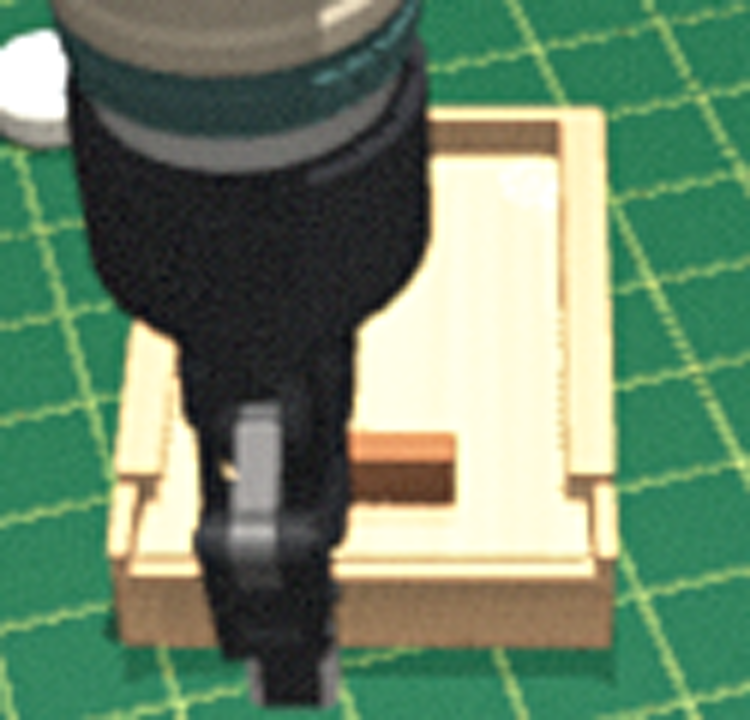

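View pics/sc46c.png

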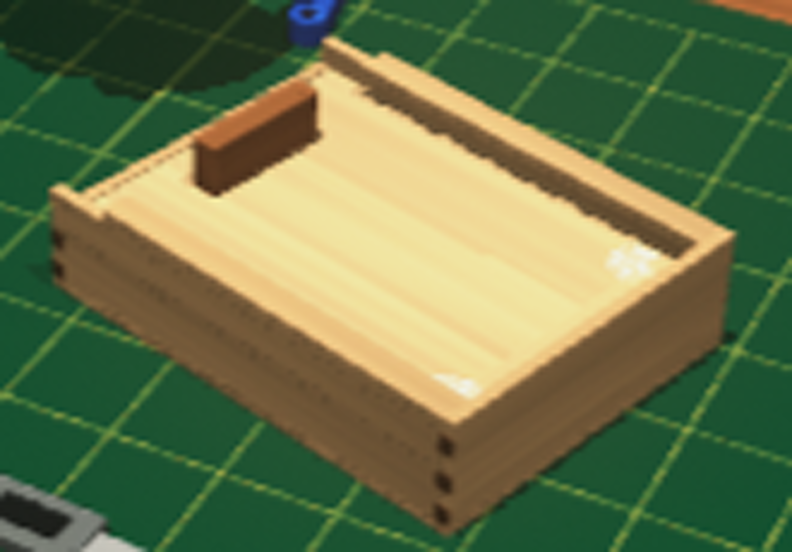

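View pics/s46.png

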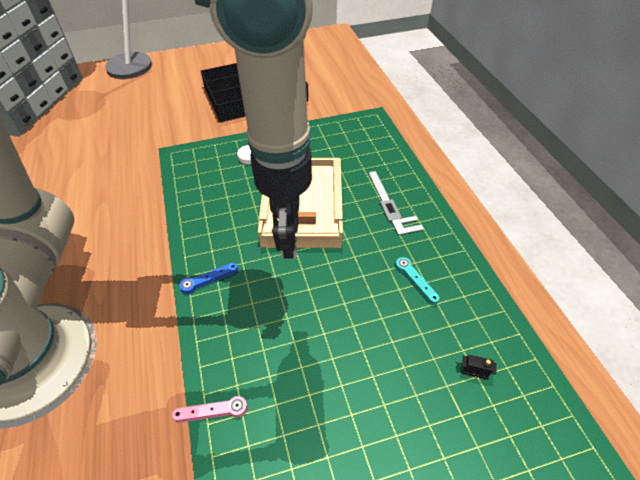

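The lid is shut flat behind the lip, and the case looks the same as in the starting picture. The look-alikes, servo, caliper and roller are at their starting pixels. Handing in.

```bash
python3 - <<'E'
from h import *
a=cv2.imread("pics/side0.png").astype(int); im=viewer.get_image("side")[:,:,::-1].astype(int)
for n,(x0,y0,x1,y1) in dict(servo=(455,345,500,385),caliper=(365,165,430,240),turq=(390,250,445,305),pink=(165,390,250,425)).items(): print(n,np.abs(a-im)[y0:y1,x0:x1].mean().round(1))
print(manip.sign_off())
E
```

```text
servo 5.2
caliper 5.2
turq 5.3
pink 11.6
the job is handed in; nothing more can be done
None
```

The job is done and handed in: the three aluminium links (only three were there) lie in the case and the lid is shut. It took about 54 s of the 210 s.

- **Lid out:** I raised the lid over the lip, slid it out and laid it flat on the mat, rib up.
- **Links:** All three went onto the case floor crosswise, with their big ends towards the case's -y side.
- **Knocked link:** While I was sliding the lid back in, the middle link was knocked about 10° and 20 mm aside. I took the lid out again, laid it on the mat, straightened that link, and then slid the lid home.

**Last checks:**
- **Links, before closing:** The wrist camera put the links at case x of about -62, -4 and +58 mm, at 270 ± 1° in the case frame, none on another. They cannot be seen under the shut lid, so I could not check them again after closing.
- **Lid:** It lies flat behind the lip, and the case looks the same as in the starting pictures from both cameras.
- **Other things:** The servo, caliper and turquoise look-alike matched the starting picture. The pink look-alike's patch differed more (11.6 against about 5), which I put down to the arm's shadow, because its position looked unchanged. I compared the blue look-alike and the roller only by eye; the roller was partly hidden by the arm.
- **Tool tilt:** The gripper drifted to about 2–2.7° off vertical over the moves. It caused no contact problem, and the highest force I saw was about 7 N.

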